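# Rack the sanded furniture legs and shut the dust drawer

### The arm

A 6-joint arm with a two-finger parallel gripper is mounted at the origin on the work surface. World frame = base frame: x ahead of the robot, y to its left, z up, the work surface at z = 0. Lengths are in m, angles in degrees, forces in N, time in s.
With the tool pointing down it reaches from about 0.375 to 0.9 m from the base axis. Payload 3.1 kg.
Tool frame: the origin (TCP) lies at the very end of the fingers, on their centre line; the grasp point (between the pads) lies 19 mm behind it (ctrl.tcp_to_grasp is the x of the grasp point in the tool frame, in m); x points along the fingers, z is the direction in which the jaws open and shut, and the axes are right-handed (so a half turn about x gives the same grasp; the last joint's range is limited). The gripper opens to 87 mm and grips with 3 to 60 N. Pads are 19 mm wide; open, the fingers measure 117 mm over their backs; the gripper's body (75 mm by 190 mm) begins 51 mm behind the grasp point.
Start: joints at [-83.165, 30.224, 82.088, -0, 67.689, -10.227], TCP at [0.183, -0.597, 0.223] pointing down, gripper open.
Joint ranges: [-176.69, 176.69], [-43.24, 126.21], [12.49, 139.97], [-82, 262], [0, 151.66], [-163.58, 163.58]. Speed limits (degrees/s): [159.86, 159.86, 180, 180, 180, 180].

### API

Orientations are given as [roll, pitch, yaw] about the fixed x, y, z axes, in that order (R = Rz(yaw) Ry(pitch) Rx(roll)).
In Python, from station import ctrl, viewer, workorder, find_in gives the robot as it stands.
- The arm moves only by the tool carry_out, never from a script. Its argument "increments" is text: rows parted by semicolons, each of 5 numbers parted by spaces: the gripper command: -1 is fully open, 1 is shut, values between are in proportion, then the shift along the tool's x, y, z in mm, then the turn about the tool's x in degrees. In form: hand x y z spin; .... A call has 1 to 5 rows; each row is the pose to reach, as a shift and turn from the pose commanded when the call began, along the tool's axes at that moment; what a row does not reach only later rows make up. A row lasts 1/10 s, in which the tool goes at most 50 mm and 8.59 degrees, less where a joint would pass 70% of its speed; a pose out of reach is approached as far as the arm can. A call with a gripper value outside its range is refused whole. The fingers move at their own pace and stop on an object; "force" is the grip in N (left out, the last holds). Time passes only in rows, so rows that repeat a pose let the fingers close. It gives the time, the measured TCP pose, the force and the opening at its end, in the units of the state.
- ctrl.get_state(): the state, without advancing time (a new reading comes with each control period).
- viewer.snapshot(name): name is "scene" or "top" or "wrist"; returns a dict with "img" (480x640x3 uint8, red, green, blue), "fx", "fy", "cx", "cy" (pixels), "D" ([k1, k2, p1, p2, k3] as OpenCV has them; the pictures are not rectified), "extrinsics" (4x4, takes a point from camera to world coordinates). Camera axes: x right, y down, z forward; pixel columns grow to the right and rows downward; lengths in m; the calibration is good to about 2 mm. A picture is of the moment at which its call begins. There is no depth.
- workorder.sign_off(): hands the job in, once; it reports no verdict.
Trained networks look in a picture, given as the dict that the camera call returned (one of the last four; its "shot" number tells which), for a name from the list of things; names that differ only in an ending like _2 or _b are one class to them, and where a whole thing is asked for, a point or a joint stands for the part that bears it (a point fixed in the world has none). Each returns a list of dicts, best first, with "conf" (0 to 1); they miss things now and then, are a little off and sometimes report something else, mostly with a low value. They report only what shows in the picture. A call takes as long as a camera call.
- find_in(picture, thing): "location" ([column, row] in pixels, amid what is visible of it).
The state is a dict: "t": time; "qpos": joint angles; "dq": joint speeds; "joint_efforts": joint torques, N m; "position": TCP position; "tcp_rot": TCP orientation; "force": force on the tool from outside, world axes, zero at the start; "ft_torque": the same for the moment, N m; "grip_width": finger opening in m.
Only numpy, scipy, OpenCV 4.12 (cv2) and the standard library are available. Lean on these libraries where they do the work, as an engineer would, in place of code of your own. Each camera call takes 0.05 s, during which the arm holds its last target.

### The job

Put the sanding block that was left on the slotted drawer into the tray on top of the cabinet, and stand every furniture leg lying on the mat on end in the drawer, one to a slot and right down to the bottom, with the drawer pulled out as it is. Once all the legs are in, push the drawer fully home past its catch, and leave the flat offcut, the glue bottle and the jar where they are.

Things in the scene. Friction and masses are not known exactly. Their poses are not given: they have to be found in the camera images.
- leg0: square wooden furniture leg of pale beech, 140 mm long, 26 x 26 mm section, about 80 g, lying on the mat; origin at its centre, own x axis along its length (either end may go down). Four or five legs are there; an absent one reads None
- leg1: square wooden furniture leg of pale beech, 140 mm long, 26 x 26 mm section, about 80 g, lying on the mat; origin at its centre, own x axis along its length (either end may go down). Four or five legs are there; an absent one reads None
- leg2: square wooden furniture leg of pale beech, 140 mm long, 26 x 26 mm section, about 80 g, lying on the mat; origin at its centre, own x axis along its length (either end may go down). Four or five legs are there; an absent one reads None
- leg3: square wooden furniture leg of pale beech, 140 mm long, 26 x 26 mm section, about 80 g, lying on the mat; origin at its centre, own x axis along its length (either end may go down). Four or five legs are there; an absent one reads None
- leg4: square wooden furniture leg of pale beech, 140 mm long, 26 x 26 mm section, about 80 g, lying on the mat; origin at its centre, own x axis along its length (either end may go down). Four or five legs are there; an absent one reads None
- slot0 (a point): centre of the mouth of slot 0 of 5 in the drawer's wooden slot block (slots in a row along the drawer's width, 68 mm apart). Each is a 38 mm square pocket, sides parallel to the drawer's, 65 mm deep, its flat mouth 85 mm above the table; a leg standing in it has its centre 5 mm above the mouth and sticks out 75 mm. x axis: the way the drawer closes, y: along the row, z: up. It moves with the drawer
- slot1 (a point): centre of the mouth of slot 1 of 5 in the drawer's wooden slot block (slots in a row along the drawer's width, 68 mm apart). Each is a 38 mm square pocket, sides parallel to the drawer's, 65 mm deep, its flat mouth 85 mm above the table; a leg standing in it has its centre 5 mm above the mouth and sticks out 75 mm. x axis: the way the drawer closes, y: along the row, z: up. It moves with the drawer
- slot2 (a point): centre of the mouth of slot 2 of 5 in the drawer's wooden slot block (slots in a row along the drawer's width, 68 mm apart). Each is a 38 mm square pocket, sides parallel to the drawer's, 65 mm deep, its flat mouth 85 mm above the table; a leg standing in it has its centre 5 mm above the mouth and sticks out 75 mm. x axis: the way the drawer closes, y: along the row, z: up. It moves with the drawer
- slot3 (a point): centre of the mouth of slot 3 of 5 in the drawer's wooden slot block (slots in a row along the drawer's width, 68 mm apart). Each is a 38 mm square pocket, sides parallel to the drawer's, 65 mm deep, its flat mouth 85 mm above the table; a leg standing in it has its centre 5 mm above the mouth and sticks out 75 mm. x axis: the way the drawer closes, y: along the row, z: up. It moves with the drawer
- slot4 (a point): centre of the mouth of slot 4 of 5 in the drawer's wooden slot block (slots in a row along the drawer's width, 68 mm apart). Each is a 38 mm square pocket, sides parallel to the drawer's, 65 mm deep, its flat mouth 85 mm above the table; a leg standing in it has its centre 5 mm above the mouth and sticks out 75 mm. x axis: the way the drawer closes, y: along the row, z: up. It moves with the drawer
- drawer (a joint): how far the drawer stands out, in m: 0 home, 0.19 all the way out; it starts 0.135 to 0.17 out. It slides with light friction (1.5 N), stays where it is left, and in the last 17 mm must be pushed past a sprung ball catch (about 5 to 8 N), which then seats it against its stop
- drawer_front (a point): centre of the outer face of the drawer's flat grey front (396 mm wide, from 5 to 85 mm above the table, no handle sticks out), 60 mm above the table, 55 mm in front of the slots' centre line. x: the way the drawer closes, y: along the front. Behind it the slot block (80 mm deep) and then a plain deck (85 mm), both level with its top, leave only the slots open
- tray (a point): centre of the floor of the shallow tray on the plywood cabinet's top, 190 mm above the table; inside 123 mm (its x) by 378 mm (its y), rim 8 mm high, 6 mm thick. Axes as the drawer's. The cabinet's front edge is 68 mm in front of this point; its top runs on flat for 80 mm behind the tray; inside, its ceiling is 178 mm above the table
- sanding_block: cork sanding block, 120 mm long (own x), 50 mm wide (own y), 40 mm high, 120 g; origin at its centre, z up. It starts lying on the slot block, over some of the slots, long side roughly along the row
- mat: thin black rubber mat on the table, 360 x 400 mm and 3 mm thick, fixed; the legs lie on it roughly along its y axis; origin at the centre of its underside
- offcut: flat brown offcut of board, 120 x 75 x 18 mm, lying on the mat among the legs; not a leg, to be left alone; origin at the centre of its underside, x along its length
- glue: white glue bottle, 60 mm across, 170 mm high, to be left alone; origin at the centre of its foot
- jar: clear jar with a steel lid, 72 mm across, 85 mm high, to be left alone; origin at the centre of its foot

How it is judged:
By the outcome, as a careful person would: the job done as asked, in the order asked, and still so for the second after the job is handed in, with the robot touching nothing.
Of leg0, leg1, leg2, leg3, leg4 only 4 to 5 are there at a start; the rules pass over those that are not, and their reading is None.
At some moment in a run one of leg0, leg1, leg2, leg3, leg4 may be knocked a few centimetres aside while the robot is not near it.
Once in a run the grip may slacken for a moment while it holds something.
It also fails if it takes over 210 s, if anything falls off the work surface, if the arm or the gripper's body presses on something with over 40 N, if the wrist force passes 120 N, or if a joint passes its speed limit or range.

## Working session

There is one attempt and no reset: what is moved stays moved. The work goes in short steps, Python scripts to look and compute and a tool call to move; the robot and the scene stay as the last step left them, time stands still between calls to the robot, and variables do not carry over. Pictures are saved under pics/ and viewed, and the job is handed in when it is done.

Besides the shell and the picture viewer there is one more tool, called after "Emit:" by a JSON object that holds its "name" and its "arguments", one argument or row to a line. carry_out: Moves the arm, as the interface text tells. Its arguments: {"type":"object","properties":{"increments":{"type":"string"},"force":{"type":"number"}},"required":["increments"]}

```bash
mkdir -p pics; ls
cat > h.py <<'E'
import numpy as np, cv2, json
from station import ctrl, viewer, workorder, find_in
from scipy.spatial.transform import Rotation as R
def snap(n,save=None):
    p=viewer.snapshot(n)
    if save: cv2.imwrite('pics/'+save+'.png',p['img'][:,:,::-1])
    return p
def K(p): return np.array([[p['fx'],0,p['cx']],[0,p['fy'],p['cy']],[0,0,1.]])
def ray(p,uv):
    u=cv2.undistortPoints(np.array([[uv]],float),K(p),np.array(p['D'],float))[0,0]
    T=np.array(p['extrinsics']); d=T[:3,:3]@np.array([u[0],u[1],1]); return T[:3,3],d
def at(p,uv,z):
    o,d=ray(p,uv); return o+d*(z-o[2])/d[2]
def proj(p,X):
    T=np.linalg.inv(np.array(p['extrinsics'])); X=np.atleast_2d(X).astype(float)
    r,_=cv2.Rodrigues(T[:3,:3]); return cv2.projectPoints(X,r,T[:3,3],K(p),np.array(p['D'],float))[0][:,0]
E
python3 - <<'E'
from h import *
s=ctrl.get_state(); print(s, ctrl.tcp_to_grasp)
for n in ['scene','top','wrist']:
    p=snap(n,n+'0'); print(n,p['fx'],p['cx'],p['D'],np.array(p['extrinsics']).round(3).tolist())
    for t in ['leg0','slot0','drawer_front','sanding_block','tray','offcut','glue','jar','mat']:
        try: print(t,[(np.round(d['location']).tolist(),round(d['conf'],2)) for d in find_in(p,t)])
        except Exception as e: print(t,e)
E
```

```text
pics
{'t': 0.0, 'qpos': array([-8.31624469e+01,  3.02805228e+01,  8.21572387e+01, -1.47952548e-03,
        6.76881175e+01, -1.02283137e+01]), 'dq': array([-0.00843932,  0.03579547, -0.14138708, -0.03173465,  0.00885796,
        0.02732272]), 'joint_efforts': array([-5.33428356e-04, -4.40047073e+01, -1.76593727e+01,  6.33569062e-02,
        5.82197669e-02, -1.56249766e-04]), 'position': array([ 0.18334043, -0.59673172,  0.22155021]), 'tcp_rot': array([170.39410926,  89.8741136 ,  97.46053921]), 'force': array([ 0.23833251,  0.59930027, -0.31000441]), 'ft_torque': array([ 0.02237333,  0.01433119, -0.00598068]), 'grip_width': 0.08715941774777822} -0.0187
scene 590.787887783006 309.0045019689715 [-0.11911311  0.          0.          0.          0.        ] [[0.293, 0.709, -0.641, 1.649], [0.956, -0.227, 0.187, -0.221], [-0.013, -0.668, -0.744, 1.405], [0.0, 0.0, 0.0, 1.0]]
leg0 [([147.0, 285.0], 0.84), ([204.0, 262.0], 0.8), ([160.0, 303.0], 0.68), ([225.0, 314.0], 0.63), ([218.0, 287.0], 0.61)]
slot0 [([300.0, 252.0], 0.72), ([161.0, 306.0], 0.24)]
drawer_front [([299.0, 250.0], 0.55)]

[... 473 characters left out ...]
6.0], 0.73), ([433.0, 308.0], 0.65)]
slot0 [([280.0, 254.0], 0.88), ([495.0, 263.0], 0.2)]
drawer_front [([283.0, 253.0], 0.89)]
sanding_block [([248.0, 274.0], 0.62), ([279.0, 254.0], 0.23)]
tray [([262.0, 202.0], 0.7), ([496.0, 264.0], 0.58)]
offcut [([492.0, 225.0], 0.75)]
glue [([382.0, 178.0], 0.95), ([282.0, 254.0], 0.32)]
jar [([281.0, 250.0], 0.3)]
mat [([456.0, 271.0], 0.89)]
wrist 432.3819247813683 322.59087341077424 [-0.00117637  0.          0.          0.          0.        ] [[0.293, -0.921, -0.255, 0.253], [-0.956, -0.282, -0.078, -0.576], [0.0, 0.267, -0.964, 0.385], [0.0, 0.0, 0.0, 1.0]]
leg0 []
slot0 []
drawer_front []
sanding_block []
tray []
offcut []
glue []
jar []
mat []
```

View pics/scene0.png

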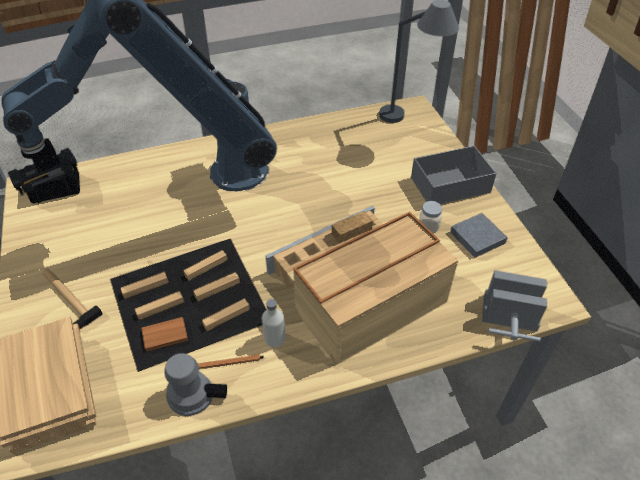

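View pics/top0.png

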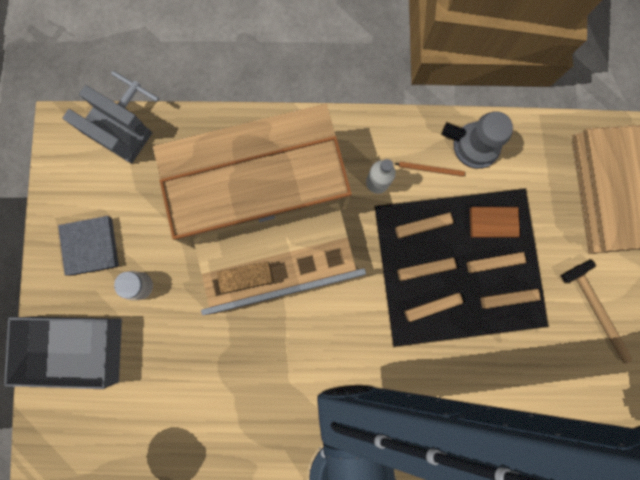

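Run:
```python
import cv2
i=cv2.imread('pics/top0.png')
cv2.imwrite('pics/c1.png',cv2.resize(i[95:325,145:375],None,fx=3.4,fy=2.6,interpolation=cv2.INTER_CUBIC)[:600,:800])
cv2.imwrite('pics/c2.png',cv2.resize(i[180:355,365:560],None,fx=4,fy=3.4,interpolation=cv2.INTER_CUBIC)[:600,:800])
j=cv2.imread('pics/scene0.png')
cv2.imwrite('pics/c3.png',cv2.resize(j[190:360,255:465],None,fx=3.5,fy=3.5,interpolation=cv2.INTER_CUBIC)[:600,:800])
```

```text
(no output)
```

View pics/c1.png

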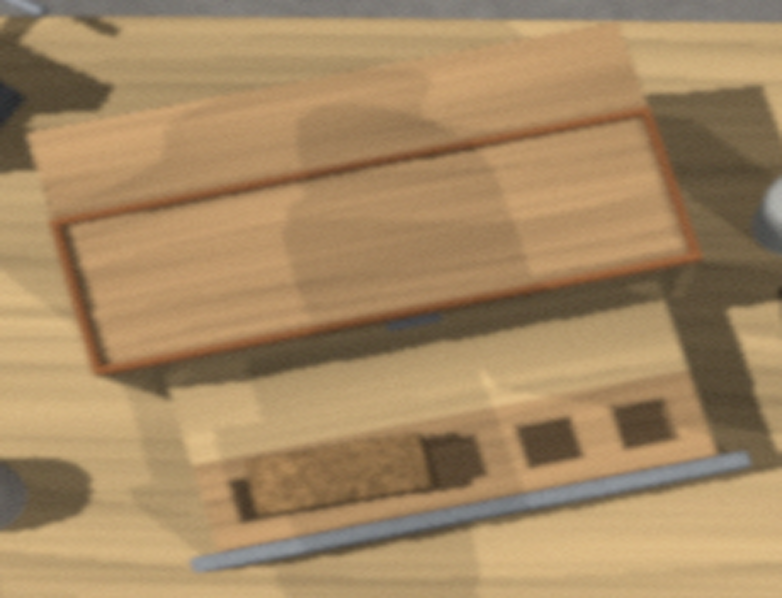

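View pics/c2.png

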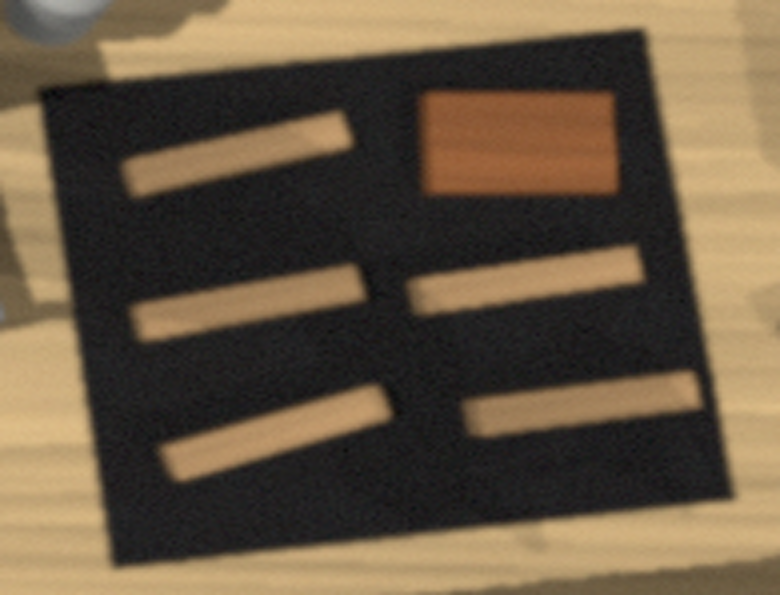

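View pics/c3.png

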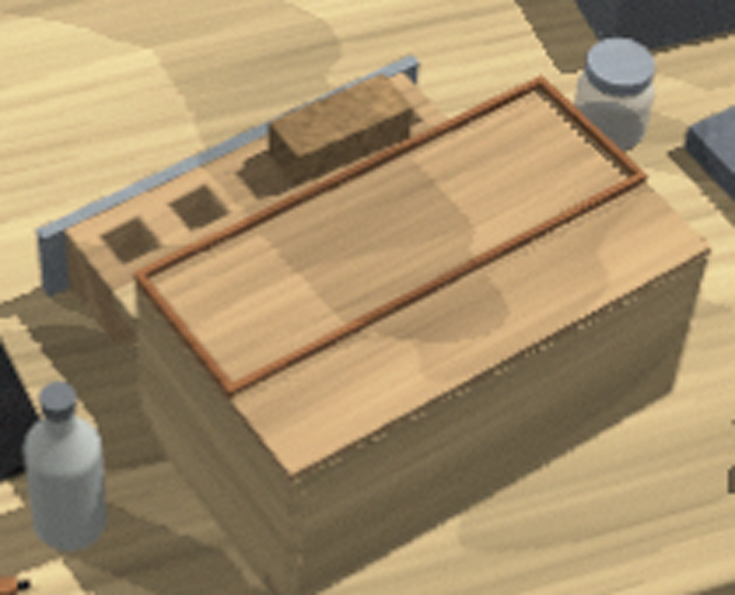

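Run:
```python
from h import *
import pickle
p=snap('top');s=snap('scene')
print('t',ctrl.get_state()['t'])
f1=lambda a:(a[0]/3.4+145-.35,a[1]/2.6+95-.3)
f3=lambda a:(a[0]/3.5+255-.35,a[1]/3.5+190-.35)
f2=lambda a:(a[0]/4+365-.35,a[1]/3.4+180-.35)
def show(n,P,pts,f,z):
    w=np.array([at(P,f(a),z) for a in pts]); c=w.mean(0); print(n,(w*1000).round(0)[:,:2].tolist(),'c',(c*1000).round(1)[:2])
    return w
def ang(a,b): d=b-a; return np.degrees(np.arctan2(d[1],d[0])).round(2)
w=show('trayT',p,[(55,222),(650,110),(700,258),(97,373)],f1,.198); print(ang(w[1],w[0]),ang(w[2],w[3]),np.linalg.norm(w[0]-w[1]),np.linalg.norm(w[1]-w[2]))
w=show('trayS',s,[(137,275),(541,78),(645,178),(230,388)],f3,.198);print(ang(w[0],w[1]),ang(w[3],w[2]),np.linalg.norm(w[0]-w[1]),np.linalg.norm(w[1]-w[2]))
show('slotA T',p,[(613,410),(662,400),(676,438),(628,448)],f1,.085)
show('slotB T',p,[(517,430),(570,418),(582,456),(530,467)],f1,.085)
show('slotA S',s,[(103,238),(136,218),(160,243),(127,263)],f3,.085)
show('slotB S',s,[(170,205),(202,185),(228,211),(196,230)],f3,.085)
w=show('front T',p,[(193,570),(750,465)],f1,.085); print(ang(w[1],w[0]),np.linalg.norm(w[0]-w[1]))
w=show('front S',s,[(38,233),(415,57)],f3,.085); print(ang(w[0],w[1]),np.linalg.norm(w[0]-w[1]))
w=show('block T',p,[(248,463),(420,433),(432,488),(255,517)],f1,.125);print(ang(w[1],w[0]),np.linalg.norm(w[0]-w[1]),np.linalg.norm(w[2]-w[1]))
w=show('block S',s,[(268,122),(365,72),(413,108),(303,158)],f3,.125);print(ang(w[0],w[1]),np.linalg.norm(w[0]-w[1]),np.linalg.norm(w[2]-w[1]))
# legs: top face corners
for n,q in dict(L1=[(122,160),(342,112),(354,148),(133,198)],L2=[(130,305),(358,263),(367,300),(142,342)],L3=[(159,449),(380,384),(392,417),(178,482)],L4=[(408,280),(640,246),(646,280),(416,314)],L5=[(462,402),(696,371),(703,408),(474,438)]).items():
    w=show(n,p,q,f2,.029); print(ang((w[1]+w[2])/2,(w[0]+w[3])/2),np.linalg.norm(w[0]-w[1]),np.linalg.norm(w[2]-w[1]))
w=show('off',p,[(420,90),(614,90),(620,193),(424,195)],f2,.021)
```

```text
t 1.6
trayT [[687.0, 434.0], [788.0, 55.0], [662.0, 23.0], [561.0, 401.0]] c [674.6 228.3]
104.95 105.0 0.3919759668366378 0.13050665743307785
trayS [[665.0, 23.0], [562.0, 402.0], [692.0, 436.0], [789.0, 58.0]] c [677.2 229.5]
105.21 104.43 0.3926825226079301 0.13366508130443255
slotA T [[546.0, 73.0], [555.0, 40.0], [521.0, 30.0], [511.0, 63.0]] c [533.4  51.4]
slotB T [[527.0, 140.0], [538.0, 103.0], [504.0, 94.0], [493.0, 130.0]] c [515.4 116.8]
slotA S [[525.0, 30.0], [512.0, 62.0], [545.0, 74.0], [558.0, 41.0]] c [535.2  51.8]
slotB S [[507.0, 94.0], [493.0, 127.0], [528.0, 140.0], [541.0, 107.0]] c [517.1 117.2]
front T [[397.0, 360.0], [497.0, -22.0]] c [447.3 169. ]
104.66 0.3942065503024038
front S [[503.0, -22.0], [400.0, 361.0]] c [451.7 169.6]
105.05 0.39589784086305574
block T [[492.0, 317.0], [520.0, 203.0], [472.0, 194.0], [445.0, 311.0]] c [482.2 256.3]
103.74 0.11756151279373732 0.04866661717052981
block S [[475.0, 193.0], [443.0, 294.0], [497.0, 318.0], [524.0, 208.0]] c [484.7 253.3]
107.72 0.10613537960900292 0.0596596184613671
L1 [[618.0, -102.0], [656.0, -240.0], [629.0, -247.0], [590.0, -109.0]] c [ 623.2 -174.6]
105.51 0.14358103257599825 0.02763168182235833
L2 [[512.0, -106.0], [544.0, -249.0], [517.0, -254.0], [485.0, -114.0]] c [ 514.6 -180.7]
102.94 0.14579290329765274 0.027459567150023668
L3 [[408.0, -124.0], [456.0, -261.0], [433.0, -268.0], [385.0, -136.0]] c [ 420.5 -197.2]
109.64 0.14520086841177451 0.024762477881193772
L4 [[532.0, -280.0], [559.0, -427.0], [534.0, -430.0], [507.0, -284.0]] c [ 533.3 -355.3]
100.38 0.14978129334942933 0.02519366867552071
L5 [[444.0, -312.0], [468.0, -460.0], [441.0, -464.0], [418.0, -319.0]] c [ 442.8 -388.5]
99.11 0.14991943354402268 0.027117418723336874
off [[675.0, -293.0], [677.0, -418.0], [599.0, -419.0], [596.0, -294.0]] c [ 636.7 -355.7]
```

View pics/wrist0.png

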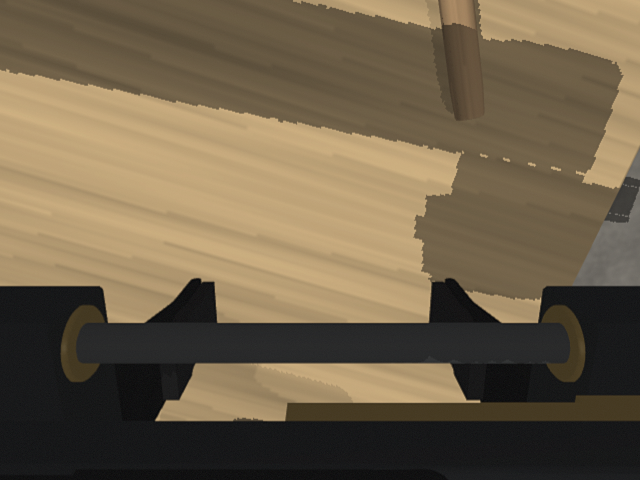

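Run:
```python
import cv2
j=cv2.imread('pics/scene0.png')
cv2.imwrite('pics/c4.png',cv2.resize(j[60:220,0:120],None,fx=3.7,fy=3.7,interpolation=cv2.INTER_CUBIC)[:600,:800])
from h import *
print(R.from_euler('xyz',ctrl.get_state()['tcp_rot'],degrees=True).as_matrix().round(3), ctrl.get_state()['position'])
```

```text
[[-0.     0.956  0.293]
 [ 0.     0.293 -0.956]
 [-1.    -0.    -0.   ]] [ 0.18339025 -0.59744941  0.22254307]
```

View pics/c4.png

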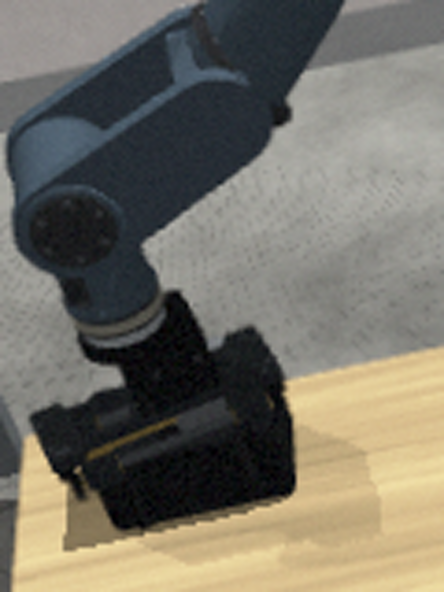

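```bash
cat >> h.py <<'E'
def yawy(s):
    M=R.from_euler('xyz',s['tcp_rot'],degrees=True).as_matrix(); return np.degrees(np.arctan2(M[1,1],M[0,1])),M
def go(*tg):
    """tg: (x,y,z mm, yaw_y deg) -> shifts in tool axes, spin"""
    s=ctrl.get_state(); y,M=yawy(s); p=s['position']*1000
    print('t %.1f'%s['t'],'pos',p.round(1),'yaw',y.round(1),'q',s['qpos'].round(0),'F',s['force'].round(1),'w',round(s['grip_width']*1000,1))
    for g in tg:
        d=M.T@(np.array(g[:3])-p); sp=-((g[3]-y+180)%360-180)
        print('  ->',g,'inc',d.round(1),'spin',round(sp,1))
E
python3 -c "
from h import *
go((500,-250,300,60),(483.5,255,180,105))"
```

```text
t 1.6 pos [ 183.4 -597.4  222.5] yaw 17.1 q [-83.  30.  82.  -0.  68. -10.] F [-0.   0.5 -0. ] w 87.1
  -> (500, -250, 300, 60) inc [ -77.4  404.6 -239.3] spin -42.9
  -> (483.5, 255, 180, 105) inc [  42.6  537.  -726.9] spin -87.9
```

Emit:
{"name": "carry_out", "arguments": {
  "increments": "-0.3 -77 404 -239 -43; -0.3 -77 404 -239 -43; -0.3 -77 404 -239 -43; -0.3 -77 404 -239 -43; -0.3 -77 404 -239 -43",
  "force": 20
}}

```text
t: 2.1
position: [0.3506, -0.4136, 0.2635]
tcp_rot: [-8.3, 90.0, -38.0]
force: [1.2, -1.1, -0.1]
grip_width: 0.0589
```

```bash
python3 -c "
from h import *
go((500,-250,300,60),(483.5,255,230,105))"
```

```text
t 2.1 pos [ 350.6 -413.6  263.5] yaw 60.4 q [-62.  21.  91.   0.  68. -32.] F [ 1.2 -1.1 -0.1] w 58.9
  -> (500, -250, 300, 60) inc [-36.5 216.1  49. ] spin 0.4
  -> (483.5, 255, 230, 105) inc [  33.3  646.8 -215.2] spin -44.6
```

Emit:
{"name": "carry_out", "arguments": {
  "increments": "-0.3 34 647 -215 -44.5; -0.3 34 647 -215 -44.5; -0.3 34 647 -215 -44.5; -0.3 34 647 -215 -44.5; -0.3 34 647 -215 -44.5"
}}

```text
t: 2.6
position: [0.3998, -0.1687, 0.2508]
tcp_rot: [-38.0, 89.9, -24.7]
force: [0.6, 0.3, 0.5]
grip_width: 0.0561
```

```bash
python3 -c "
from h import *
go((483.5,255,230,105))"
```

```text
t 2.6 pos [ 399.8 -168.7  250.8] yaw 103.3 q [-38.  13. 106.   0.  61. -51.] F [0.6 0.3 0.5] w 56.1
  -> (483.5, 255, 230, 105) inc [ 20.7 393.  179. ] spin -1.7
```

Emit:
{"name": "carry_out", "arguments": {
  "increments": "-0.5 21 393 179 -1.7; -0.5 21 393 179 -1.7; -0.5 21 393 179 -1.7; -0.5 21 393 179 -1.7; -0.5 21 393 179 -1.7"
}}

```text
t: 3.1
position: [0.4497, 0.0763, 0.2387]
tcp_rot: [-25.8, 89.9, -11.1]
force: [0.7, -0.4, -0.6]
grip_width: 0.0649
```

Emit:
{"name": "carry_out", "arguments": {
  "increments": "-0.5 10 196 89 0; -0.5 10 196 89 0; -0.5 10 196 89 0; -0.5 10 196 89 0; -0.5 10 196 89 0"
}}

```text
t: 3.6
position: [0.4863, 0.2909, 0.2284]
tcp_rot: [34.0, 89.8, 49.0]
force: [0.3, -0.3, -0.9]
grip_width: 0.0652
```

```bash
python3 -c "
from h import *
go((483.5,255,94,105))
p=snap('wrist','w1')"
```

```text
t 3.6 pos [486.3 290.9 228.4] yaw 104.9 q [20. 25. 90.  0. 64.  5.] F [ 0.3 -0.3 -0.9] w 65.2
  -> (483.5, 255, 94, 105) inc [134.3 -34.2 -12.2] spin -0.1
```

View pics/w1.png

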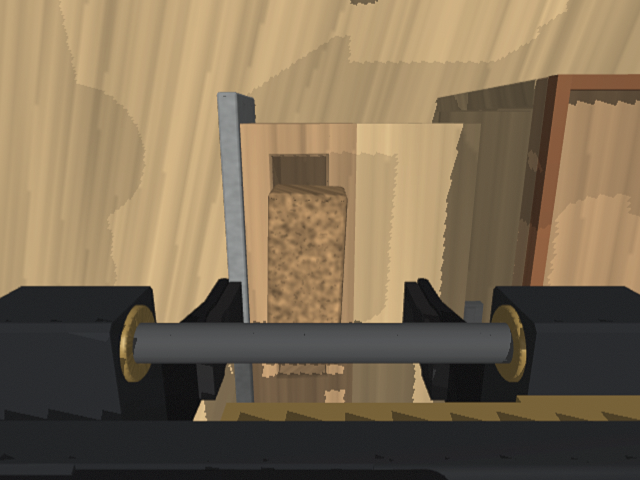

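```bash
python3 -c "
from h import *
p=snap('wrist')
for uv,z in [((268,194),.125),((346,193),.125),((268,290),.125),((343,290),.125),((272,155),.085),((328,154),.085),((272,185),.085),((328,185),.085),((241,124),.085),((356,124),.085)]: print(uv,(at(p,uv,z)*1000).round(1))
go((483.5,255,94,105))"
```

```text
(268, 194) [446.8 308.7 125. ]
(346, 193) [493.4 321.8 125. ]
(268, 290) [461.2 246.5 125. ]
(343, 290) [509.  259.2 125. ]
(272, 155) [440.2 328.3  85. ]
(328, 154) [477.7 339.   85. ]
(272, 185) [445.  307.9  85. ]
(328, 185) [483.4 318.1  85. ]
(241, 124) [415.  343.2  85. ]
(356, 124) [491.  363.5  85. ]
t 3.7 pos [485.7 288.5 228.1] yaw 104.9 q [19. 25. 91.  0. 64.  4.] F [-0.7 -0.5  1.1] w 64.9
  -> (483.5, 255, 94, 105) inc [134.1 -31.8 -10.8] spin -0.1
```

Emit:
{"name": "carry_out", "arguments": {
  "increments": "-0.5 0 0 0 0; -0.5 0 0 0 0"
}}

```text
t: 3.9
position: [0.4854, 0.2847, 0.2284]
tcp_rot: [-147.5, 89.9, -132.9]
force: [0.5, -0.2, 0.0]
grip_width: 0.065
```

```bash
python3 -c "
from h import *
go((484,256,96,105))"
```

```text
t 3.9 pos [485.4 284.7 228.4] yaw 104.6 q [19. 25. 91. -0. 64.  4.] F [ 0.5 -0.2  0. ] w 65.0
  -> (484, 256, 96, 105) inc [132.4 -27.4  -8.5] spin -0.4
```

Emit:
{"name": "carry_out", "arguments": {
  "increments": "-0.5 60 -28 -8.5 -0.4; -0.5 90 -28 -8.5 -0.4; -0.5 132 -28 -8.5 -0.4; -0.5 132 -28 -8.5 -0.4; 0.2 132 -28 -8.5 -0.4",
  "force": 20
}}

```text
t: 4.4
position: [0.4848, 0.256, 0.0968]
tcp_rot: [-176.3, 89.9, -161.3]
force: [0.4, 0.2, 1.0]
grip_width: 0.0625
```

Emit:
{"name": "carry_out", "arguments": {
  "increments": "0.6 0 0 0 0; 0.6 0 0 0 0; 0.6 0 0 0 0; 0.6 -10 0 0 0; 0.6 -30 0 0 0"
}}

```text
t: 4.9
position: [0.4834, 0.257, 0.1265]
tcp_rot: [177.4, 89.8, -167.5]
force: [-0.0, -0.1, -1.7]
grip_width: 0.0504
```

```bash
python3 -c "
from h import *
go((484,256,250,105),(676,229,250,105))
p=snap('wrist','w2')"
```

```text
t 4.9 pos [483.4 257.  126.5] yaw 105.1 q [16. 32. 98.  0. 50.  1.] F [-0.  -0.1 -1.7] w 50.4
  -> (484, 256, 250, 105) inc [-123.5   -1.1   -0. ] spin 0.1
  -> (676, 229, 250, 105) inc [-124.   -77.3  178.3] spin 0.1
```

View pics/w2.png

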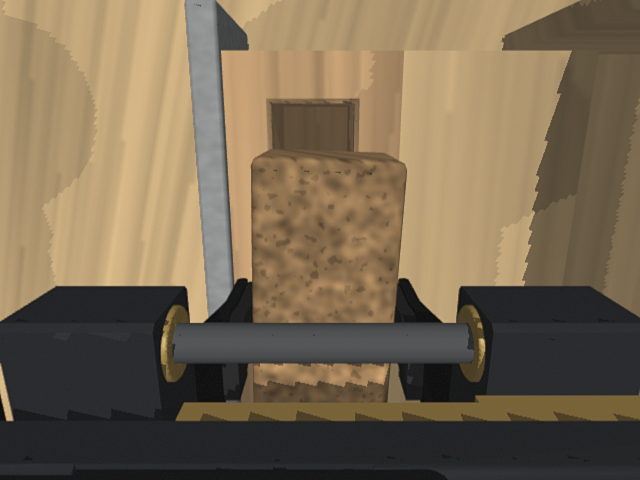

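Emit:
{"name": "carry_out", "arguments": {
  "increments": "0.6 -60 0 0 0; 0.6 -110 0 0 0; 0.6 -125 -30 60 0; 0.6 -125 -50 110 0; 0.6 -125 -77 178 0"
}}

```text
t: 5.45
position: [0.6312, 0.2353, 0.2531]
tcp_rot: [-0.7, 89.7, 14.4]
force: [0.5, 0.7, -1.8]
grip_width: 0.0504
```

Emit:
{"name": "carry_out", "arguments": {
  "increments": "0.6 0 0 0 0; 0.6 0 0 0 0; 0.6 0 0 0 0; 0.6 0 0 0 0"
}}

```text
t: 5.85
position: [0.6278, 0.2354, 0.2501]
tcp_rot: [168.0, 89.9, -176.8]
force: [-0.6, -0.4, -1.8]
grip_width: 0.0504
```

```bash
python3 -c "
from h import *
go((676,229,204,105))
p=snap('wrist','w3')"
```

```text
t 5.8 pos [627.8 235.4 250.1] yaw 105.2 q [11. 32. 73.  0. 75. -4.] F [-0.6 -0.4 -1.8] w 50.4
  -> (676, 229, 204, 105) inc [ 46.1 -18.8  45. ] spin 0.2
```

View pics/w3.png

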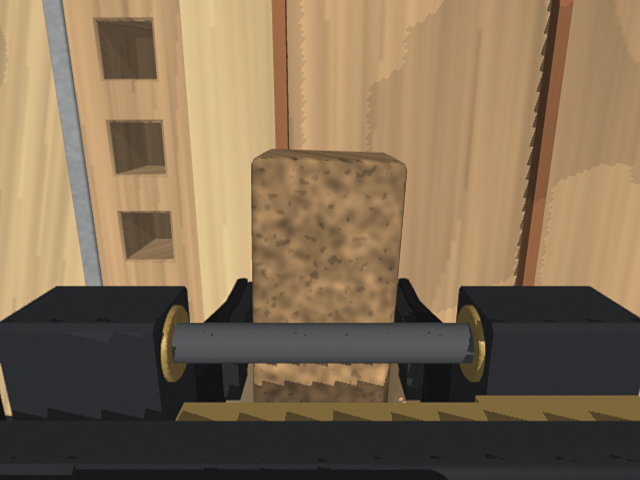

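Emit:
{"name": "carry_out", "arguments": {
  "increments": "0.6 0 -19 45 0.2; 0.6 15 -19 45 0.2; 0.6 38 -19 45 0.2; 0.6 46 -19 45 0.2; 0.6 46 -19 45 0.2"
}}

```text
t: 6.4
position: [0.6769, 0.2285, 0.2042]
tcp_rot: [177.5, 89.9, -167.6]
force: [0.6, 0.0, -0.7]
grip_width: 0.0504
```

```bash
python3 -c "
from h import *
go((676,229,202,105))"
```

```text
t 6.4 pos [676.9 228.5 204.2] yaw 104.9 q [10. 38. 69. -0. 73. -5.] F [ 0.6  0.  -0.7] w 50.4
  -> (676, 229, 202, 105) inc [ 2.2  0.7 -0.8] spin -0.1
```

Emit:
{"name": "carry_out", "arguments": {
  "increments": "0.6 2 0 0 0; 0.6 2 0 0 0; -0.5 2 0 0 0; -0.5 2 0 0 0; -0.5 2 0 0 0"
}}

```text
t: 6.9
position: [0.6779, 0.2283, 0.2022]
tcp_rot: [-15.0, 90.0, -0.1]
force: [0.3, 0.5, 0.6]
grip_width: 0.0628
```

Emit:
{"name": "carry_out", "arguments": {
  "increments": "-0.5 -40 0 0 0; -0.5 -90 0 0 0; -0.5 -90 0 0 0"
}}

```text
t: 7.2
position: [0.6822, 0.2292, 0.3013]
tcp_rot: [-4.8, 89.0, 10.1]
force: [0.2, 0.3, -0.0]
grip_width: 0.0653
```

```bash
python3 -c "
from h import *
go((630,-130,280,105.5))
p=snap('scene','s3')
print([(np.round(d['location']).tolist(),round(d['conf'],2)) for d in find_in(p,'leg0')])"
```

```text
t 7.2 pos [682.2 229.2 301.3] yaw 104.9 q [10. 34. 62.  0. 83. -5.] F [ 0.2  0.3 -0. ] w 65.3
  -> (630, -130, 280, 105.5) inc [  19.4 -333.6 -143.3] spin -0.6
[([201.0, 264.0], 0.95), ([145.0, 283.0], 0.92), ([224.0, 312.0], 0.83), ([216.0, 288.0], 0.73), ([162.0, 304.0], 0.57)]
```

View pics/s3.png

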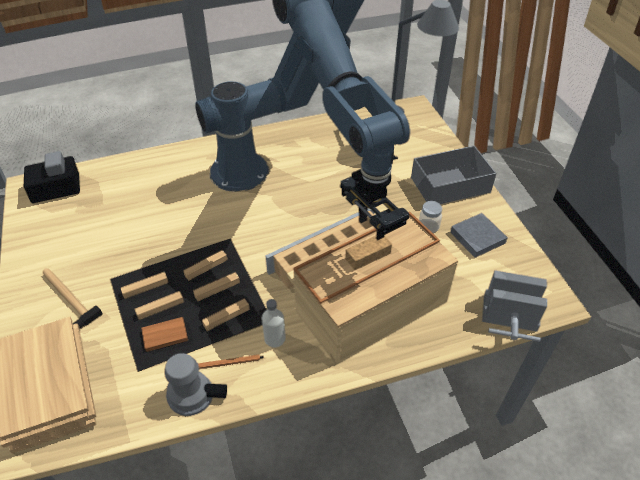

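```bash
python3 -c "
from h import *
go((527,-235,200,103))
p=snap('top');print(at(p,(381,185),0.1))"
```

```text
t 7.3 pos [678.7 228.4 294.4] yaw 104.9 q [10. 34. 63. -0. 83. -5.] F [-0.6  0.2 -0.5] w 65.4
  -> (527, -235, 200, 103) inc [  93.4 -408.8 -266.2] spin 1.9
[ 0.70623087 -0.05687211  0.1       ]
```

Emit:
{"name": "carry_out", "arguments": {
  "increments": "-0.5 0 -409 -266 1.9; -0.5 0 -409 -266 1.9; -0.5 0 -409 -266 1.9; -0.5 0 -409 -266 1.9; -0.5 0 -409 -266 1.9"
}}

```text
t: 7.85
position: [0.5978, -0.0107, 0.2899]
tcp_rot: [157.3, 89.7, 170.3]
force: [0.3, -1.1, 0.5]
grip_width: 0.0653
```

Emit:
{"name": "carry_out", "arguments": {
  "increments": "-0.5 80 -209 -136 0; -0.5 80 -209 -136 0; -0.5 80 -209 -136 0; -0.5 80 -209 -136 0; -0.5 80 -209 -136 0"
}}

```text
t: 8.35
position: [0.5162, -0.2337, 0.2133]
tcp_rot: [130.0, 89.8, 143.0]
force: [0.3, -0.6, -0.0]
grip_width: 0.065
```

```bash
python3 -c "
from h import *
go((527,-235,100,103))
p=snap('wrist','w4')"
```

```text
t 8.3 pos [ 516.2 -233.7  213.3] yaw 103.0 q [-36.  26.  91.   0.  63. -49.] F [ 0.3 -0.6 -0. ] w 65.0
  -> (527, -235, 100, 103) inc [113.3  -4.1  10.5] spin 0.0
```

View pics/w4.png

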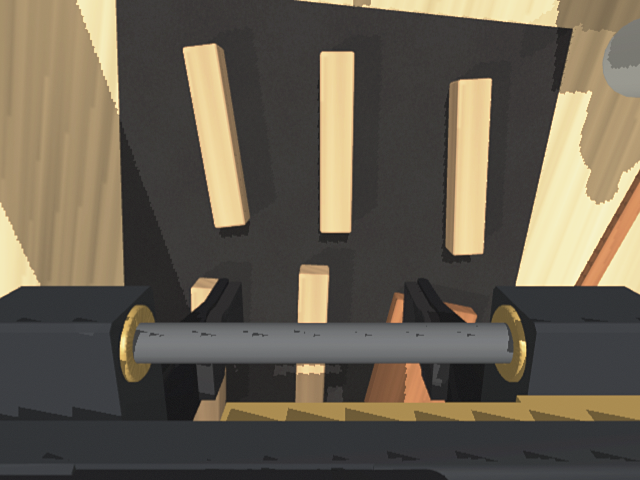

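```bash
python3 -c "
from h import *
p=snap('wrist'); s=ctrl.get_state(); print(proj(p,s['position']), proj(p,[[s['position'][0],s['position'][1],.029]]))
E=np.array(p['extrinsics']);print(E.round(3).tolist())
for n,q in dict(L2=[(321,53),(353,53),(350,233),(321,233)],L3=[(184,47),(218,44),(246,218),(217,226)],L1=[(458,82),(491,79),(483,252),(452,252)],L4=[(300,275),(329,275)]).items():
    w=np.array([at(p,a,.029)*1000 for a in q]);print(n,w.round(0)[:,:2].tolist(),w.mean(0).round(1))
"
```

```text
[[327.56183257 296.99214086]] [[327.19610295 206.98774686]]
[[0.975, 0.215, 0.05, 0.499], [0.22, -0.94, -0.261, -0.17], [-0.009, 0.265, -0.964, 0.373], [0.0, 0.0, 0.0, 1.0]]
L2 [[484.0, -125.0], [507.0, -120.0], [538.0, -254.0], [514.0, -259.0]] [ 510.8 -189.7   29. ]
L3 [[384.0, -143.0], [409.0, -136.0], [452.0, -261.0], [430.0, -273.0]] [ 418.7 -203.1   29. ]
L1 [[589.0, -122.0], [612.0, -115.0], [649.0, -245.0], [624.0, -251.0]] [ 618.4 -183.5   29. ]
L4 [[505.0, -299.0], [529.0, -294.0]] [ 517.  -296.5   29. ]
```

```bash
python3 -c "
from h import *
go((522.5,-241,40,102.8),(522.5,-241,5,102.8))"
```

```text
t 8.4 pos [ 514.4 -237.1  211.8] yaw 102.6 q [-36.  27.  91.  -0.  63. -49.] F [-0.6  0.4 -0.8] w 65.0
  -> (522.5, -241, 40, 102.8) inc [171.7  -6.3   8.1] spin -0.2
  -> (522.5, -241, 5, 102.8) inc [206.7  -6.4   8.4] spin -0.2
```

Emit:
{"name": "carry_out", "arguments": {
  "increments": "-0.4 50 -6 8 -0.2; -0.4 100 -6 8 -0.2; -0.4 150 -6 8 -0.2; -0.4 172 -6 8 -0.2; -0.4 172 -6 8 -0.2"
}}

```text
t: 8.95
position: [0.524, -0.2337, 0.039]
tcp_rot: [130.5, 89.3, 143.8]
force: [0.2, 0.6, 0.7]
grip_width: 0.0607
```

```bash
python3 -c "
from h import *
go((522.5,-241,5,102.8))
p=snap('wrist','w5')
s=ctrl.get_state();print(proj(p,s['position']))
for q in [(0,0)]: pass"
```

```text
t 8.9 pos [ 524.  -233.7   39. ] yaw 103.2 q [-35.  42.  97.   0.  42. -48.] F [0.2 0.6 0.7] w 60.7
  -> (522.5, -241, 5, 102.8) inc [34.  -7.1 -2.8] spin 0.4
[[325.96631362 309.33584397]]
```

View pics/w5.png

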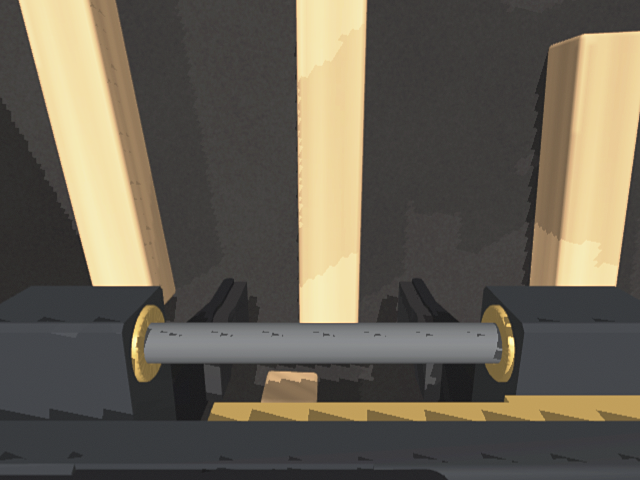

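```bash
python3 -c "
from h import *
p=snap('wrist')
print(proj(p,[[.526,-.2565,.029],[.5225,-.241,.029],[.517,-.2965,.029]]))
go((522.5,-241,5,102.8))
"
```

```text
[[312.00961791 335.28858893]
 [312.07902931 302.34265503]
 [274.3684203  406.42868974]]
t 9.1 pos [ 527.2 -236.    43.2] yaw 103.2 q [-35.  41.  96.   0.  42. -48.] F [-0.  -0.7  0.2] w 61.2
  -> (522.5, -241, 5, 102.8) inc [38.2 -3.8 -5.7] spin 0.4
```

Emit:
{"name": "carry_out", "arguments": {
  "increments": "-0.4 0 0 0 0; -0.4 0 0 0 0; -0.4 0 0 0 0; -0.4 0 0 0 0"
}}

```text
t: 9.45
position: [0.528, -0.2373, 0.0449]
tcp_rot: [-48.4, 89.9, -35.2]
force: [0.1, -0.1, 0.2]
grip_width: 0.0608
```

```bash
python3 -c "
from h import *
p=snap('wrist','w6')
s=ctrl.get_state();print(proj(p,s['position']))
print(proj(p,[[.526,-.2565,.029],[.5225,-.241,.029],[.517,-.2965,.029]]))
go((522.5,-241,5,102.8))
"
```

```text
[[322.03758782 302.52519004]]
[[308.29019372 325.66395325]
 [308.25516852 293.07736431]
 [271.40071511 396.12909203]]
t 9.5 pos [ 527.9 -237.2   44.7] yaw 103.2 q [-35.  41.  96.   0.  42. -48.] F [ 0.2 -0.4  0.3] w 61.1
  -> (522.5, -241, 5, 102.8) inc [39.7 -2.4 -6.2] spin 0.4
```

View pics/w6.png

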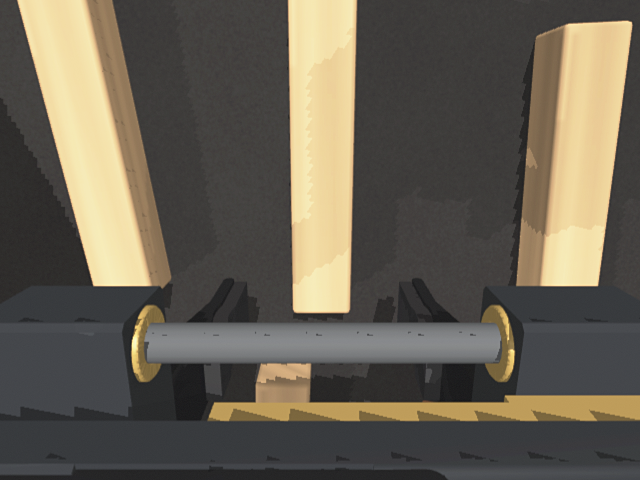

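```bash
python3 -c "
from h import *
p=snap('wrist')
for uv in [(294,309),(349,310),(290,20),(356,20)]: print((at(p,uv,.029)*1000).round(1))
"
```

```text
[ 517.8 -249.7   29. ]
[ 541.9 -244.6   29. ]
[ 491.5 -135.    29. ]
[ 515.6 -129.3   29. ]
```

```bash
python3 -c "
from h import *
go((526.5,-232.5,5.5,103))
"
```

```text
t 9.6 pos [ 527.8 -237.1   44.5] yaw 103.2 q [-35.  41.  96.   0.  42. -48.] F [0.  0.7 0.1] w 60.8
  -> (526.5, -232.5, 5.5, 103) inc [39.   4.8 -0.2] spin 0.2
```

Emit:
{"name": "carry_out", "arguments": {
  "increments": "-0.4 20 5 0 0; -0.4 39 5 0 0; -0.4 39 5 0 0; 1 39 5 0 0; 1 39 5 0 0",
  "force": 6
}}

```text
t: 10.05
position: [0.5264, -0.2322, 0.005]
tcp_rot: [-46.5, 90.0, -33.3]
force: [-0.4, -0.1, -0.7]
grip_width: 0.0516
```

Emit:
{"name": "carry_out", "arguments": {
  "increments": "1 0 0 0 0; 1 0 0 0 0; 1 0 0 0 0"
}}

```text
t: 10.35
position: [0.5264, -0.2321, 0.005]
tcp_rot: [-50.5, 90.0, -37.3]
force: [-0.0, -0.0, -0.6]
grip_width: 0.029
```

Emit:
{"name": "carry_out", "arguments": {
  "increments": "1 0 0 0 0; 1 -16 4 0 0; 1 -32 9.6 0 0; 1 -47 17.5 0 0; 1 -60 27 0 0"
}}

```text
t: 10.85
position: [0.5206, -0.2055, 0.067]
tcp_rot: [-46.7, 89.9, -33.5]
force: [-0.6, -0.7, -0.7]
grip_width: 0.0255
```

```bash
python3 -c "
from h import *
go((526.5,-232.5,5.5,103))
p=snap('wrist','w7')
p=snap('scene','s7')
cv2.imwrite('pics/s7.png',cv2.resize(p['img'][200:370,90:310,::-1],None,fx=3.4,fy=3.4))
"
```

```text
t 10.8 pos [ 520.6 -205.5   67. ] yaw 103.2 q [-33.  38.  99.  -0.  43. -46.] F [-0.6 -0.7 -0.7] w 25.5
  -> (526.5, -232.5, 5.5, 103) inc [ 61.6 -27.6  -0.5] spin 0.2
```

View pics/s7.png

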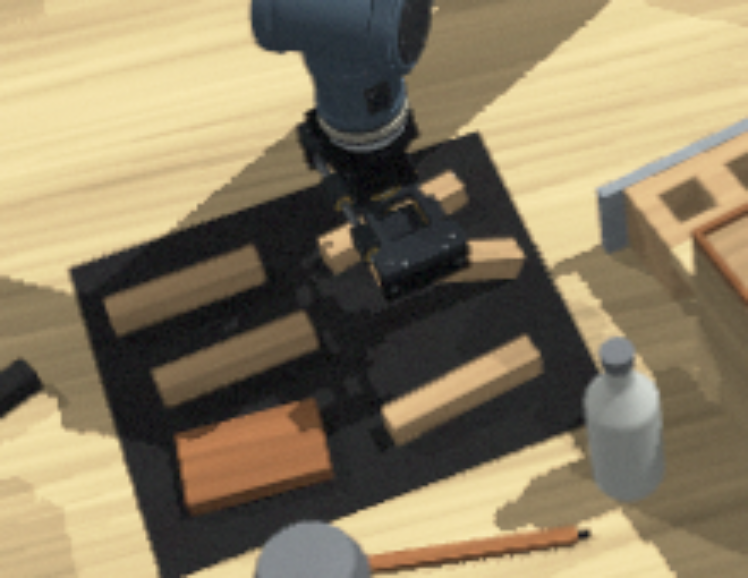

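View pics/w7.png

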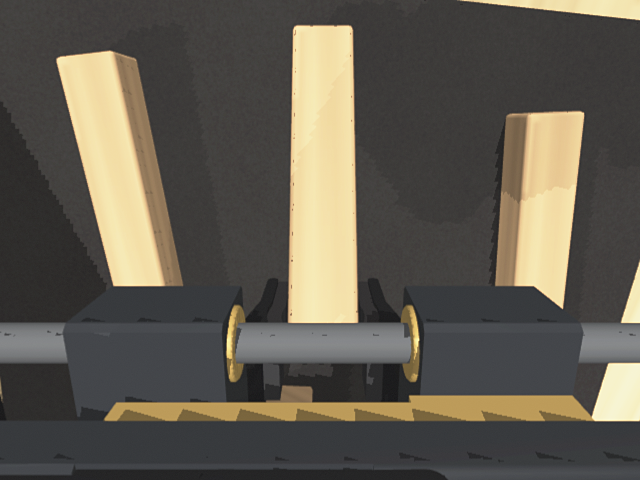

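Emit:
{"name": "carry_out", "arguments": {
  "increments": "1 -12 11.5 0 0; 1 -22 24.5 0 0; 1 -31 38.5 0 0; 1 -38 54 0 0; 1 -43 69.5 0 0"
}}

```text
t: 11.45
position: [0.5039, -0.1366, 0.1085]
tcp_rot: [42.5, 90.0, 55.7]
force: [-0.4, -0.1, -1.3]
grip_width: 0.0257
```

Emit:
{"name": "carry_out", "arguments": {
  "increments": "1 -3 16 0 0; 1 -3 32 0 0; 1 -2 49 0 0; 1 -2 49 0 0"
}}

```text
t: 11.85
position: [0.4912, -0.0876, 0.1093]
tcp_rot: [139.7, 89.8, 153.1]
force: [-1.4, 0.1, -1.7]
grip_width: 0.026
```

```bash
python3 -c "
from h import *
go((526.5,-232.5,5.5,103))
p=snap('wrist','w8')
p=snap('scene','s8')
cv2.imwrite('pics/s8.png',cv2.resize(p['img'][200:370,90:310,::-1],None,fx=3.4,fy=3.4))
"
```

```text
t 11.8 pos [491.2 -87.6 109.3] yaw 103.3 q [-23.  31. 106.   0.  43. -36.] F [-1.4  0.1 -1.7] w 26.0
  -> (526.5, -232.5, 5.5, 103) inc [ 103.4 -149.4    1.2] spin 0.3
```

View pics/s8.png

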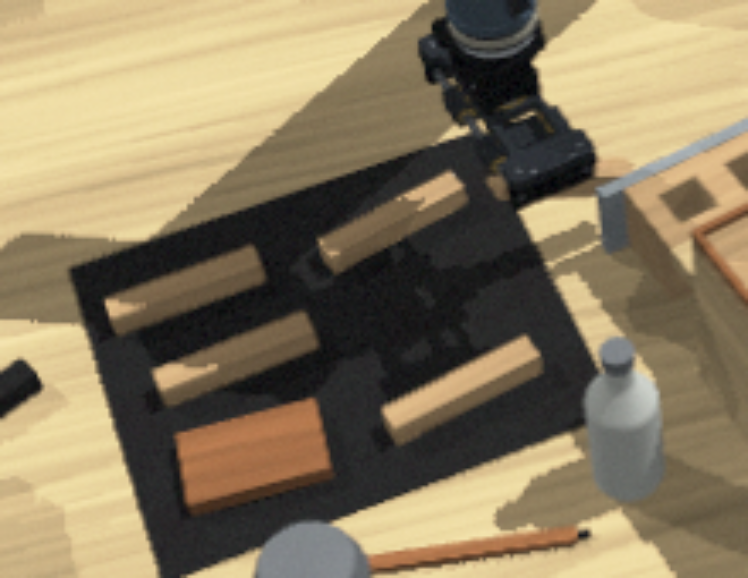

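View pics/w8.png

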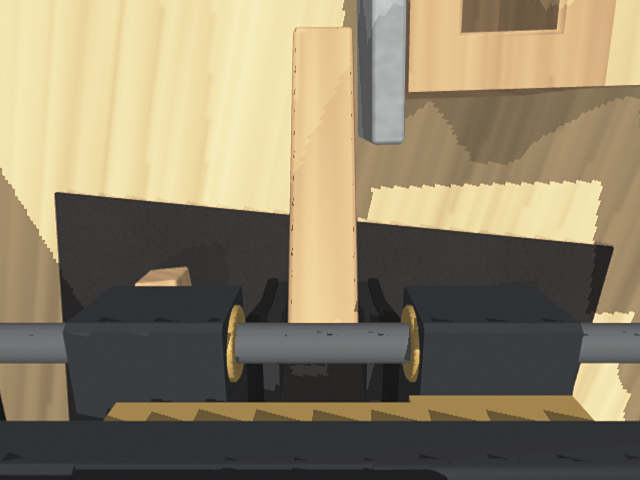

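Emit:
{"name": "carry_out", "arguments": {
  "increments": "1 0 -45 0 0; 1 0 -90 0 0; 1 0 -100 0 0; 1 0 -100 0 0; 1 0 -100 0 0"
}}

```text
t: 12.45
position: [0.515, -0.1873, 0.1093]
tcp_rot: [127.3, 89.9, 140.4]
force: [0.9, 0.1, -0.8]
grip_width: 0.0262
```

Emit:
{"name": "carry_out", "arguments": {
  "increments": "1 0 0 0 0; 1 0 0 0 0; 1 0 0 0 0; 1 0 0 0 0",
  "force": 3
}}

```text
t: 12.85
position: [0.516, -0.1871, 0.11]
tcp_rot: [134.5, 90.0, 147.8]
force: [-0.5, -1.0, -0.2]
grip_width: 0.026
```

```bash
python3 -c "
from h import *
go((526.5,-232.5,5.5,103))
p=snap('wrist','w9')
p=snap('scene','s9')
cv2.imwrite('pics/s9.png',cv2.resize(p['img'][200:370,90:310,::-1],None,fx=3.4,fy=3.4))
"
```

```text
t 12.8 pos [ 516.  -187.1  110. ] yaw 103.3 q [-32.  34.  99.   0.  48. -45.] F [-0.5 -1.  -0.2] w 26.0
  -> (526.5, -232.5, 5.5, 103) inc [104.5 -46.6  -0.2] spin 0.3
```

View pics/w9.png

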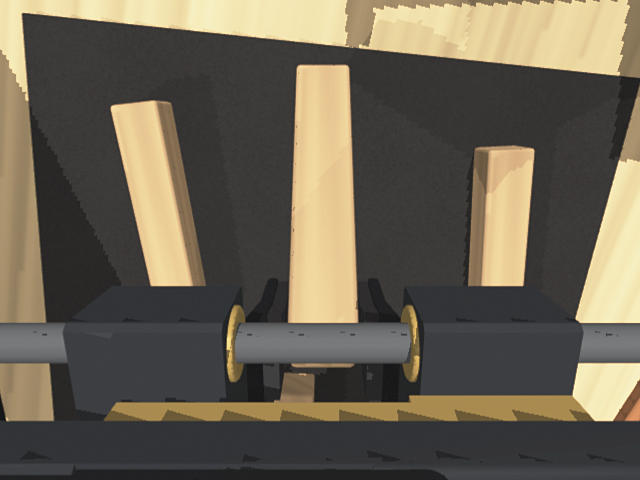

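Emit:
{"name": "carry_out", "arguments": {
  "increments": "1 0 0 0 0; 1 0 0 0 0; 1 0 0 0 0; 1 0 0 0 0; 1 0 0 0 0"
}}

```text
t: 13.45
position: [0.516, -0.1878, 0.1098]
tcp_rot: [124.0, 90.0, 137.2]
force: [-0.6, -0.4, -0.4]
grip_width: 0.0256
```

```bash
python3 -c "
from h import *
go((526.5,-232.5,5.5,103))
p=snap('wrist','w10')
for z in (.01,.02,.03,.04,.05,.06,.07,.08): print(z,(at(p,(323,65),z)*1000).round(0))
"
```

```text
t 13.4 pos [ 516.  -187.8  109.8] yaw 103.2 q [-32.  34.  99.   0.  48. -45.] F [-0.6 -0.4 -0.4] w 25.6
  -> (526.5, -232.5, 5.5, 103) inc [104.3 -45.9   0. ] spin 0.2
0.01 [493. -89.  10.]
0.02 [493. -90.  20.]
0.03 [494. -91.  30.]
0.04 [494. -92.  40.]
0.05 [494. -93.  50.]
0.06 [494. -94.  60.]
0.07 [495. -96.  70.]
0.08 [495. -97.  80.]
```

View pics/w10.png

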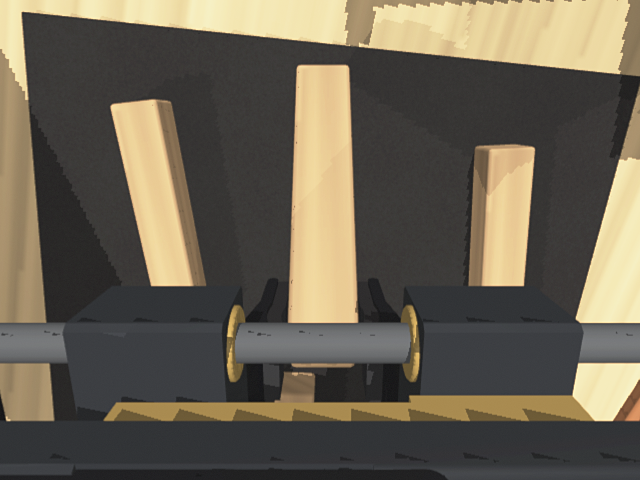

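Emit:
{"name": "carry_out", "arguments": {
  "increments": "1 -35 35 0 0; 1 -35 35 0 0; 1 -70 70 0 0; 1 -70 70 0 0; 1 -70 70 0 0"
}}

```text
t: 14.0
position: [0.5005, -0.1197, 0.1805]
tcp_rot: [-48.2, 89.9, -34.9]
force: [-0.7, 0.5, -1.0]
grip_width: 0.026
```

```bash
python3 -c "
from h import *
go((526.5,-232.5,5.5,103))
p=snap('wrist','w11')
"
```

```text
t 14.0 pos [ 500.5 -119.7  180.5] yaw 103.3 q [-26.  25. 100.  -0.  54. -39.] F [-0.7  0.5 -1. ] w 26.0
  -> (526.5, -232.5, 5.5, 103) inc [ 175.2 -115.5   -0.9] spin 0.3
```

View pics/w11.png

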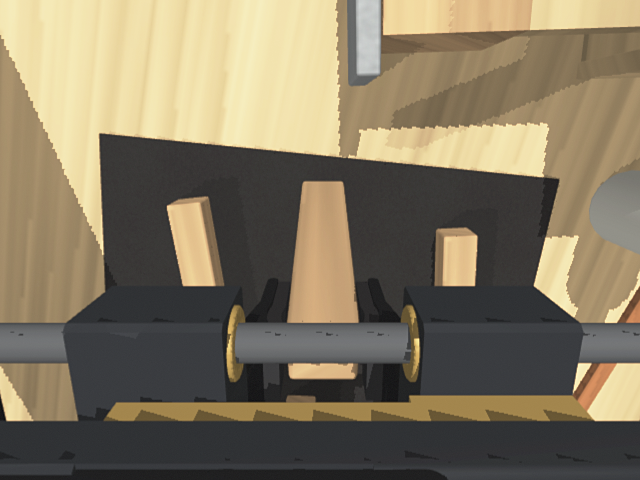

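Emit:
{"name": "carry_out", "arguments": {
  "increments": "1 0 -8 0 0; 1 0 -25 0 0; 1 0 -52 0 0; 1 0 -88 0 0; 1 0 -130 0 0"
}}

```text
t: 14.55
position: [0.5297, -0.2487, 0.1791]
tcp_rot: [138.2, 89.9, 151.4]
force: [1.2, -0.4, -1.3]
grip_width: 0.0262
```

Emit:
{"name": "carry_out", "arguments": {
  "increments": "1 0 0 0 0; 1 0 0 0 0; 1 0 0 0 0"
}}

```text
t: 14.85
position: [0.5289, -0.2464, 0.179]
tcp_rot: [127.9, 89.9, 141.1]
force: [-0.4, -0.8, -1.8]
grip_width: 0.0261
```

```bash
python3 -c "
from h import *
go((526.5,-232.5,5.5,103))
p=snap('wrist','w12')
"
```

```text
t 14.8 pos [ 528.9 -246.4  179. ] yaw 103.2 q [-36.  30.  91.   0.  59. -49.] F [-0.4 -0.8 -1.8] w 26.1
  -> (526.5, -232.5, 5.5, 103) inc [173.5  13.7   1.1] spin 0.2
```

View pics/w12.png

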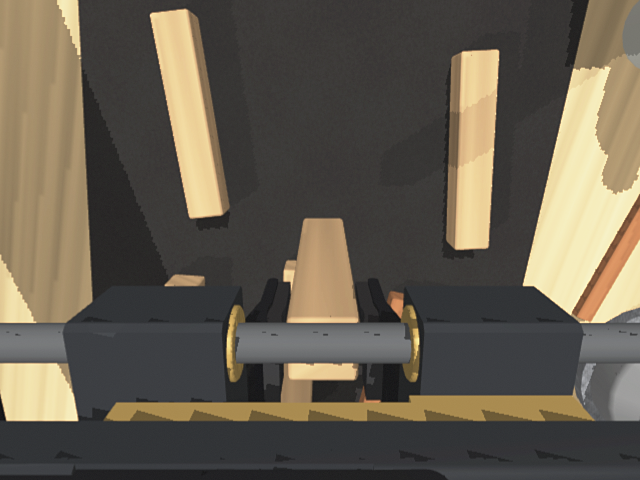

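```bash
cat >> h.py <<'E'
def tilt(p,uv,Lf=0.125,h=0.006):
    """tilt estimate: uv = middle of far-end top edge; grasp point offset: Lf along, h up (toward top face)"""
    s=ctrl.get_state(); y,M=yawy(s); u=M[:,1]; g=s['position']-M[:,0]*0.0187
    best=min(((np.linalg.norm(proj(p,[g+u*(Lf*np.cos(a)+h*np.sin(a))+np.array([0,0,1])*(-Lf*np.sin(a)+h*np.cos(a))])[0][1]-uv[1]),a) for a in np.radians(np.arange(0,110,.5))),key=lambda t:t[0])
    return np.degrees(best[1]),best[0]
E
python3 -c "
from h import *
p=snap('wrist')
print(tilt(p,(323,218)))
"
```

```text
(np.float64(87.5), np.float64(0.5057069131073035))
```

```bash
python3 -c "
from h import *
p=snap('scene','x')
s=ctrl.get_state();q=proj(p,s['position'])[0].astype(int);print(q)
c=p['img'][max(q[1]-70,0):q[1]+80,max(q[0]-100,0):q[0]+100,::-1]
cv2.imwrite('pics/s12.png',cv2.resize(c,None,fx=4,fy=4,interpolation=cv2.INTER_CUBIC))
"
```

```text
[187 259]
```

View pics/s12.png

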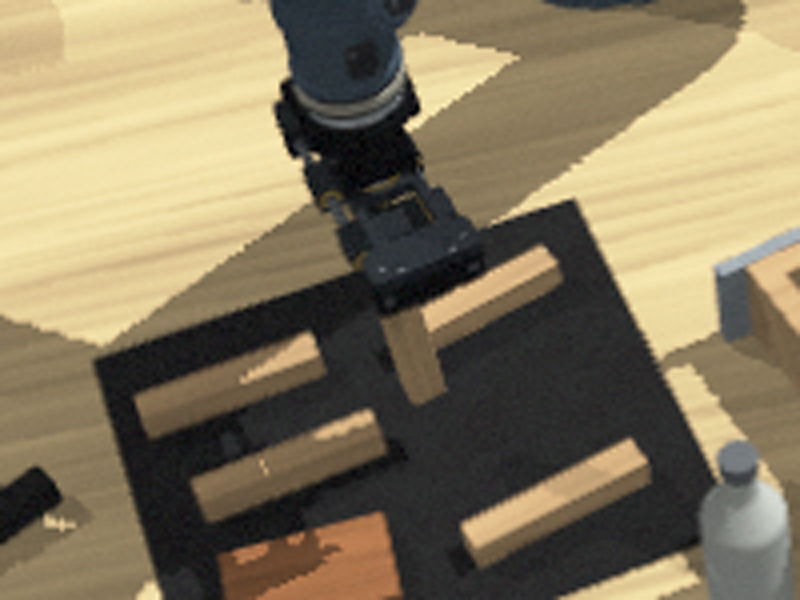

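```bash
python3 -c "
from h import *
p=snap('scene')
s=ctrl.get_state();y,M=yawy(s);u=M[:,1];g=s['position']-M[:,0]*.0187
q=s and proj(p,s['position'])[0].astype(int)
for a in (60,70,75,80,85,90,95):
  r=np.radians(a);e=proj(p,[g+L*(u*np.cos(r)+np.array([0,0,-np.sin(r)])) for L in (.03,.125)])
  print(a,((e-[max(q[0]-100,0),max(q[1]-70,0)])*4).round(0).tolist())
"
```

```text
60 [[423.0, 279.0], [501.0, 327.0]]
70 [[417.0, 283.0], [478.0, 346.0]]
75 [[414.0, 285.0], [465.0, 355.0]]
80 [[411.0, 287.0], [452.0, 362.0]]
85 [[407.0, 289.0], [439.0, 370.0]]
90 [[404.0, 291.0], [425.0, 376.0]]
95 [[400.0, 292.0], [412.0, 382.0]]
```

```bash
python3 -c "
from h import *
go((461.8,323,225,105))
"
```

```text
t 15.1 pos [ 529.4 -245.3  179.8] yaw 103.3 q [-36.  30.  91.   0.  59. -49.] F [ 1.2 -0.6 -0.6] w 25.8
  -> (461.8, 323, 225, 105) inc [-45.  568.7  64.5] spin -1.7
```

Emit:
{"name": "carry_out", "arguments": {
  "increments": "1 0 0 0 0; 1 -25 15 3 -0.5; 1 -45 55 6 -1; 1 -45 100 12 -1.7; 1 -45 145 18 -1.7",
  "force": 25
}}

```text
t: 15.55
position: [0.5142, -0.0996, 0.2259]
tcp_rot: [-33.3, 89.9, -18.4]
force: [0.5, 0.3, -0.5]
grip_width: 0.0259
```

Emit:
{"name": "carry_out", "arguments": {
  "increments": "1 0 45 5 0; 1 0 90 10 0; 1 0 135 16 0; 1 0 180 22 0; 1 0 225 28 0"
}}

```text
t: 16.05
position: [0.4827, 0.1258, 0.2253]
tcp_rot: [-12.9, 89.9, 2.0]
force: [0.9, -0.3, -0.7]
grip_width: 0.0256
```

```bash
python3 -c "
from h import *
go((461.8,323,225,105))
"
```

```text
t 16.1 pos [482.7 125.8 225.3] yaw 104.9 q [  2.  20. 100.   0.  60. -13.] F [ 0.9 -0.3 -0.7] w 25.6
  -> (461.8, 323, 225, 105) inc [  0.2 195.9  30.7] spin -0.1
```

Emit:
{"name": "carry_out", "arguments": {
  "increments": "1 0 45 7 0; 1 0 90 14 0; 1 0 135 21 0; 1 0 175 28 0; 1 0 196 31 0"
}}

```text
t: 16.55
position: [0.4618, 0.3247, 0.2252]
tcp_rot: [38.3, 89.9, 53.4]
force: [1.0, -1.5, -0.5]
grip_width: 0.0259
```

Emit:
{"name": "carry_out", "arguments": {
  "increments": "1 0 0 0 0; 1 0 0 0 0; 1 0 0 0 0; 1 0 0 0 0"
}}

```text
t: 16.95
position: [0.463, 0.3199, 0.2249]
tcp_rot: [-136.6, 90.0, -121.8]
force: [0.2, -0.3, -0.6]
grip_width: 0.026
```

```bash
python3 -c "
from h import *
go((461.8,323,225,105))
p=snap('wrist','w13')
M=yawy(ctrl.get_state())[1]
c=np.array([.4639,.315,.085]);print(proj(p,[c+a*.019*M[:,2]+b*.019*M[:,1] for a,b in ((1,1),(1,-1),(-1,-1),(-1,1))]).round(0).tolist())
p=snap('scene')
cv2.imwrite('pics/s13.png',cv2.resize(p['img'][150:320,250:450,::-1],None,fx=3.5,fy=3.5,interpolation=cv2.INTER_CUBIC))
"
```

```text
t 16.9 pos [463.  319.9 224.9] yaw 104.8 q [23. 25. 91. -0. 64.  8.] F [ 0.2 -0.3 -0.6] w 26.0
  -> (461.8, 323, 225, 105) inc [-0.1  3.3 -0.3] spin -0.2
[[349.0, 203.0], [348.0, 254.0], [296.0, 254.0], [295.0, 203.0]]
```

View pics/w13.png

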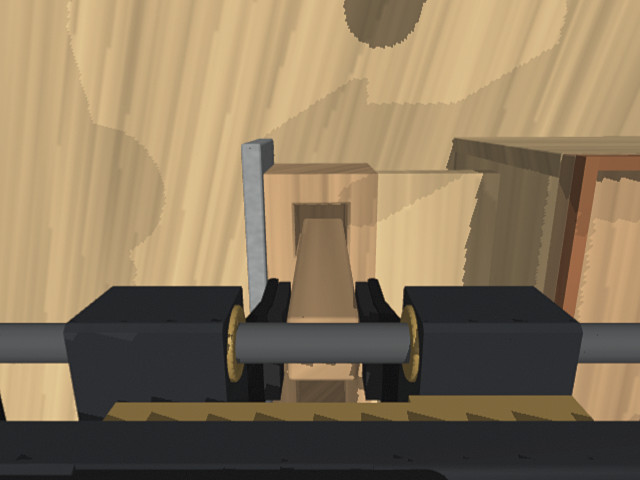

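View pics/s13.png

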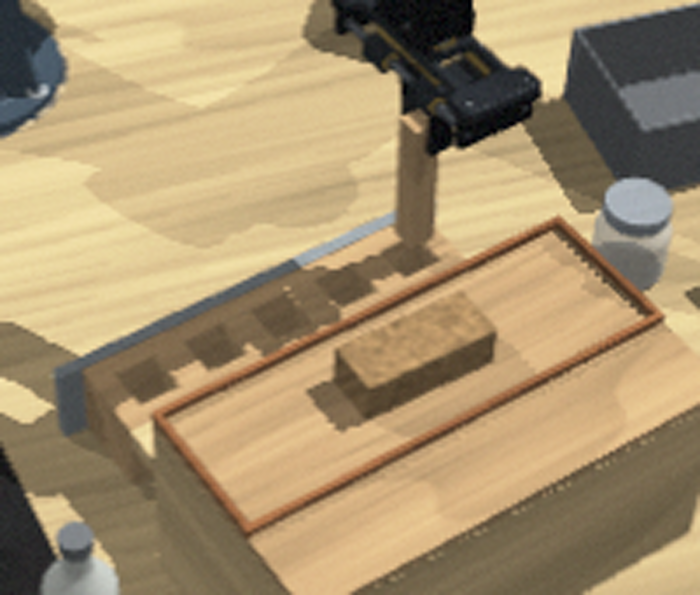

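```bash
python3 -c "
from h import *
p=snap('wrist');s=ctrl.get_state()
y,M=yawy(s);u=M[:,1]
print(tilt(p,(322,219)))
for z in (.112,.119,.126):
  e=at(p,(322.5,219),z); c=e-.013*u; d=np.array([.4639,.315,0])-c; print(z,(c*1000).round(1),'need u,z:',(d@u*1000).round(1),(d@M[:,2]*1000).round(1))
"
```

```text
(np.float64(88.0), np.float64(0.0007197920735393382))
0.112 [464.1 316.1 112. ] need u,z: -1.0 -0.5
0.119 [463.7 317.6 119. ] need u,z: -2.6 -0.5
0.126 [463.3 319.2 126. ] need u,z: -4.2 -0.5
```

Emit:
{"name": "carry_out", "arguments": {
  "increments": "1 0 -2.5 -0.5 0; 1 15 -2.5 -0.5 0; 1 30 -2.5 -0.5 0; 1 45 -2.5 -0.5 0; 1 55 -2.5 -0.5 0"
}}

```text
t: 17.6
position: [0.4627, 0.318, 0.1689]
tcp_rot: [-168.8, 89.9, -153.9]
force: [0.2, 0.6, -2.5]
grip_width: 0.0257
```

Emit:
{"name": "carry_out", "arguments": {
  "increments": "1 15 0 0 0; 1 30 0 0 0; 1 35 0 0 0; 1 35 0 0 0"
}}

```text
t: 18.0
position: [0.4644, 0.3189, 0.136]
tcp_rot: [2.0, 89.8, 16.9]
force: [-0.1, 0.8, 3.0]
grip_width: 0.0257
```

```bash
python3 -c "
from h import *
go((461.8,323,125,105))
p=snap('wrist','w14')
"
```

```text
t 18.0 pos [464.4 318.9 136. ] yaw 104.9 q [23. 32. 96. -0. 52.  8.] F [-0.1  0.8  3. ] w 25.7
  -> (461.8, 323, 125, 105) inc [11.   4.7 -1.5] spin -0.1
```

View pics/w14.png

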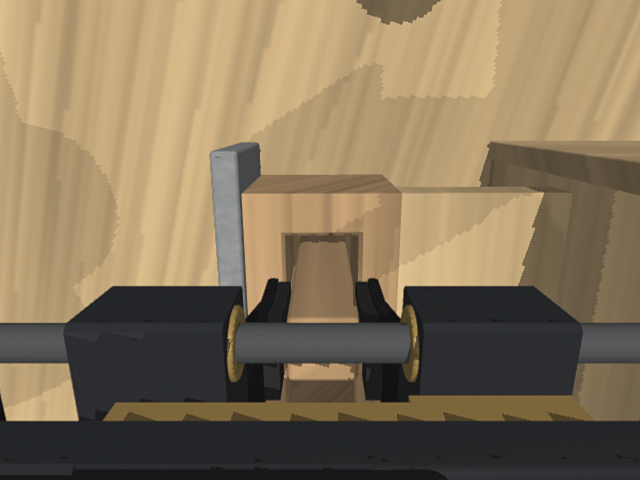

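Emit:
{"name": "carry_out", "arguments": {
  "increments": "1 4 0 0 0; 1 8 0 0 0; 1 8 0 0 0"
}}

```text
t: 18.35
position: [0.4689, 0.322, 0.1335]
tcp_rot: [13.9, 89.0, 28.8]
force: [-0.9, 1.6, 27.9]
grip_width: 0.0258
```

Emit:
{"name": "carry_out", "arguments": {
  "increments": "1 -6 0 0 0; -0.2 -6 0 0 0; -0.2 -6 0 0 0; -0.2 -6 0 0 0; -0.2 -6 0 0 0"
}}

```text
t: 18.85
position: [0.4624, 0.3182, 0.132]
tcp_rot: [-171.0, 89.9, -156.1]
force: [-0.4, -0.1, -0.2]
grip_width: 0.0484
```

Emit:
{"name": "carry_out", "arguments": {
  "increments": "-0.3 -40 0 0 0; -0.4 -90 0 0 0; -0.4 -110 0 0 0; -0.4 -110 0 0 0; -0.4 -110 0 0 0"
}}

```text
t: 19.35
position: [0.4624, 0.3183, 0.2422]
tcp_rot: [-170.6, 89.9, -155.7]
force: [-0.1, -0.9, -0.6]
grip_width: 0.0604
```

```bash
python3 -c "
from h import *
go((461.8,323,225,105))
p=snap('wrist','w15')
M=yawy(ctrl.get_state())[1]
p=snap('scene')
cv2.imwrite('pics/s15.png',cv2.resize(p['img'][150:320,250:450,::-1],None,fx=3.5,fy=3.5,interpolation=cv2.INTER_CUBIC))
c=np.array([.4639,.315,.16]);print((3.5*(proj(p,[c+a*.013*M[:,2]+b*.013*M[:,1] for a,b in ((1,1),(1,-1),(-1,-1),(-1,1))])-[250,150])).round(0).tolist())
p=snap('top');print([(np.round(d['location']).tolist(),round(d['conf'],2)) for d in find_in(p,'leg0')])
cv2.imwrite('pics/t15.png',cv2.resize(p['img'][170:360,360:560,::-1],None,fx=4,fy=3.,interpolation=cv2.INTER_CUBIC))
"
```

```text
t 19.4 pos [462.4 318.3 242.2] yaw 104.9 q [23. 24. 90. -0. 66.  8.] F [-0.1 -0.9 -0.6] w 60.4
  -> (461.8, 323, 225, 105) inc [17.2  4.7  0.6] spin -0.1
[[435.0, 196.0], [411.0, 208.0], [394.0, 190.0], [418.0, 179.0]]
[([433.0, 305.0], 0.88), ([495.0, 264.0], 0.84), ([422.0, 227.0], 0.77), ([218.0, 282.0], 0.66), ([511.0, 298.0], 0.55)]
```

View pics/w15.png

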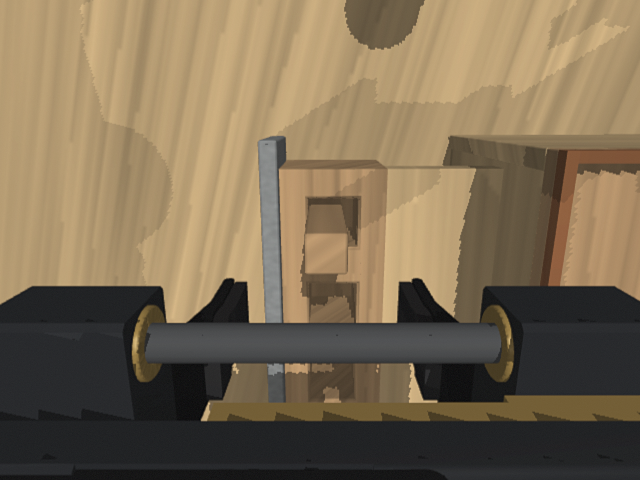

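View pics/s15.png

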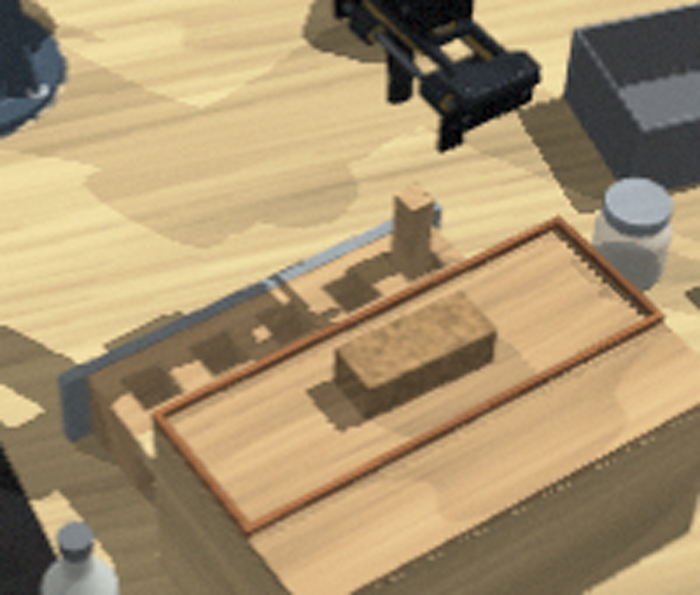

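View pics/t15.png

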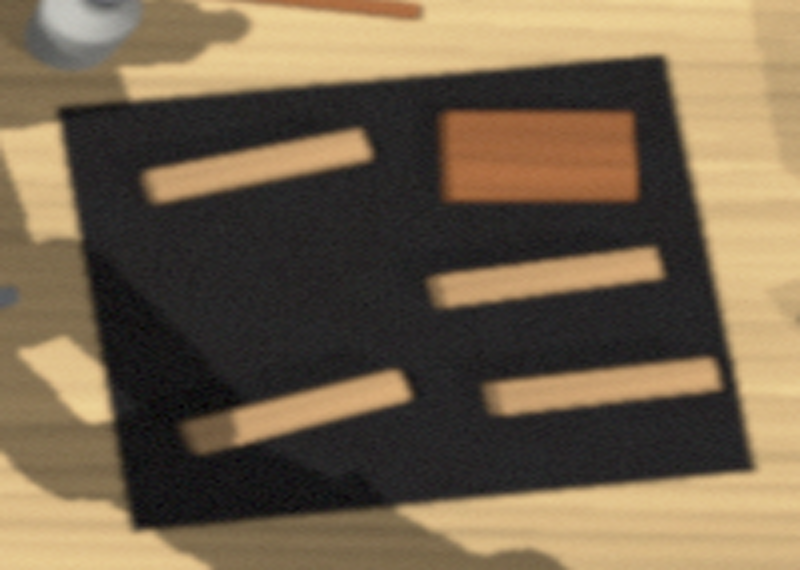

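```bash
python3 -c "
from h import *
go((640,-232,240,105.5))
"
```

```text
t 19.6 pos [461.9 318.  240.8] yaw 104.9 q [23. 24. 90.  0. 66.  8.] F [0.6 0.4 0.6] w 61.1
  -> (640, -232, 240, 105.5) inc [   1.1 -577.3   30.7] spin -0.6
```

Emit:
{"name": "carry_out", "arguments": {
  "increments": "-0.4 0 -577 31 -0.6; -0.4 0 -577 31 -0.6; -0.4 0 -577 31 -0.6; -0.4 0 -577 31 -0.6; -0.4 0 -577 31 -0.6"
}}

```text
t: 20.05
position: [0.5399, 0.079, 0.2416]
tcp_rot: [157.7, 89.9, 173.2]
force: [0.2, -0.2, -0.6]
grip_width: 0.0607
```

Emit:
{"name": "carry_out", "arguments": {
  "increments": "-0.4 0 -327 17 0; -0.4 0 -327 17 0; -0.4 0 -327 17 0; -0.4 0 -327 17 0; -0.4 0 -327 17 0"
}}

```text
t: 20.55
position: [0.6192, -0.1582, 0.2413]
tcp_rot: [135.4, 89.8, 150.9]
force: [0.4, 0.9, -0.5]
grip_width: 0.0605
```

Emit:
{"name": "carry_out", "arguments": {
  "increments": "-0.4 40 -77 4 0; -0.4 80 -77 4 0; -0.4 120 -77 4 0; -0.4 120 -77 4 0; -0.4 120 -77 4 0"
}}

```text
t: 21.05
position: [0.6422, -0.2285, 0.1203]
tcp_rot: [133.2, 89.6, 148.7]
force: [0.3, 0.1, 1.0]
grip_width: 0.0608
```

Emit:
{"name": "carry_out", "arguments": {
  "increments": "-0.4 0 0 0 0; -0.4 0 0 0 0; -0.4 0 0 0 0"
}}

```text
t: 21.35
position: [0.6453, -0.2293, 0.1259]
tcp_rot: [-44.2, 89.7, -28.6]
force: [1.0, 1.3, -0.6]
grip_width: 0.0609
```

```bash
python3 -c "
from h import *
go((640,-232,60,105.5))
p=snap('wrist','w16');print(proj(p,[[.642,-.240,.029],[.604,-.106,.029]]))
"
```

```text
t 21.4 pos [ 645.3 -229.3  125.9] yaw 105.6 q [-29.  41.  78.   0.  61. -44.] F [ 1.   1.3 -0.6] w 60.9
  -> (640, -232, 60, 105.5) inc [65.9 -1.  -6. ] spin 0.1
[[312.51024676 252.73965377]
 [309.59392021   7.35185353]]
```

View pics/w16.png

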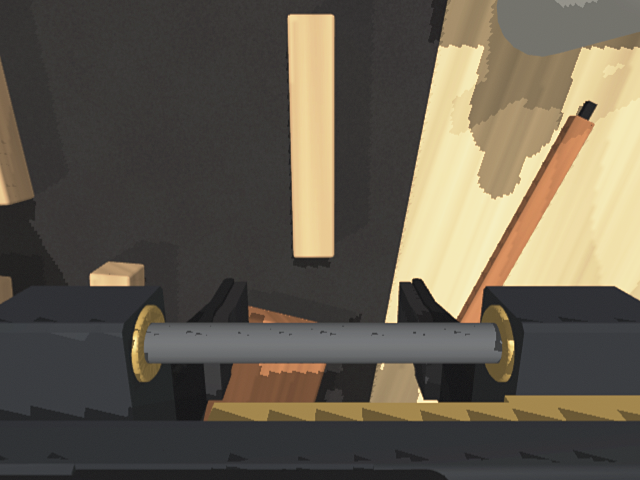

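```bash
python3 -c "
from h import *
p=snap('wrist')
e=at(p,(313.5,257),.029)*1000;f=at(p,(311,15),.029)*1000;u=(f-e)/np.linalg.norm(f-e);print(e,f,np.linalg.norm(f-e),np.degrees(np.arctan2(u[1],u[0])))
g=e+u*11
go((g[0],g[1],7,np.degrees(np.arctan2(u[1],u[0]))))
"
```

```text
[ 642.9495753  -242.36197857   29.        ] [ 605.40807994 -109.44733331   29.        ] 138.11468712359246 105.77223457665117
t 21.4 pos [ 644.7 -229.3  125. ] yaw 105.6 q [-29.  41.  78.   0.  61. -44.] F [-0.7 -0.7 -0. ] w 60.7
  -> (np.float64(639.9596221106337), np.float64(-231.77613047399348), 7, np.float64(105.77223457665117)) inc [118.   -0.9  -5.5] spin -0.2
```

Emit:
{"name": "carry_out", "arguments": {
  "increments": "-0.2 40 -1 -5.5 0; -0.1 80 -1 -5.5 0; 0 108 -1 -5.5 0; 0 118 -1 -5.5 0; 0 118 -1 -5.5 0",
  "force": 3
}}

```text
t: 21.95
position: [0.6388, -0.2316, 0.0053]
tcp_rot: [126.0, 90.0, 141.5]
force: [0.1, 0.7, 0.1]
grip_width: 0.0442
```

Emit:
{"name": "carry_out", "arguments": {
  "increments": "1 0 0 0 0; 1 0 0 0 0; 1 0 0 0 0; 1 0 0 0 0; 1 0 0 0 0"
}}

```text
t: 22.45
position: [0.6394, -0.2322, 0.0057]
tcp_rot: [-41.2, 89.9, -25.7]
force: [-0.1, 0.7, 4.1]
grip_width: 0.0261
```

Emit:
{"name": "carry_out", "arguments": {
  "increments": "1 -35 0 0 0; 1 -80 0 0 0; 1 -130 0 0 0; 1 -170 30 0 0; 1 -170 80 0 0"
}}

```text
t: 22.95
position: [0.6228, -0.1591, 0.1819]
tcp_rot: [-41.8, 89.0, -26.5]
force: [0.8, 1.1, -0.8]
grip_width: 0.0261
```

Emit:
{"name": "carry_out", "arguments": {
  "increments": "1 0 0 0 0; 1 0 -10 0 0; 1 0 -30 0 0; 1 0 -58 0 0; 1 0 -100 0 0"
}}

```text
t: 23.45
position: [0.6444, -0.2535, 0.1739]
tcp_rot: [135.5, 89.9, 151.0]
force: [0.7, -0.2, -1.3]
grip_width: 0.0258
```

Emit:
{"name": "carry_out", "arguments": {
  "increments": "1 0 0 0 0; 1 0 0 0 0; 1 0 0 0 0"
}}

```text
t: 23.75
position: [0.6436, -0.2523, 0.1737]
tcp_rot: [129.9, 89.9, 145.3]
force: [-0.5, 0.4, -1.4]
grip_width: 0.0261
```

```bash
python3 -c "
from h import *
go((640,-232,60,105.5))
p=snap('wrist','w17')
for r in (60,120,180,200,220,240): print(r,tilt(p,(320,r),.13))
"
```

```text
t 23.8 pos [ 643.6 -252.3  173.7] yaw 105.4 q [-31.  38.  74.   0.  67. -46.] F [-0.5  0.4 -1.4] w 26.1
  -> (640, -232, 60, 105.5) inc [113.7  20.4   2.1] spin -0.1
60 (np.float64(43.0), np.float64(0.012360373607776864))
120 (np.float64(59.5), np.float64(0.8395257428229854))
180 (np.float64(77.0), np.float64(0.7131634812878644))
200 (np.float64(83.0), np.float64(0.460037518470358))
220 (np.float64(89.0), np.float64(0.28396064700859824))
240 (np.float64(95.0), np.float64(0.11574629770984757))
```

View pics/w17.png

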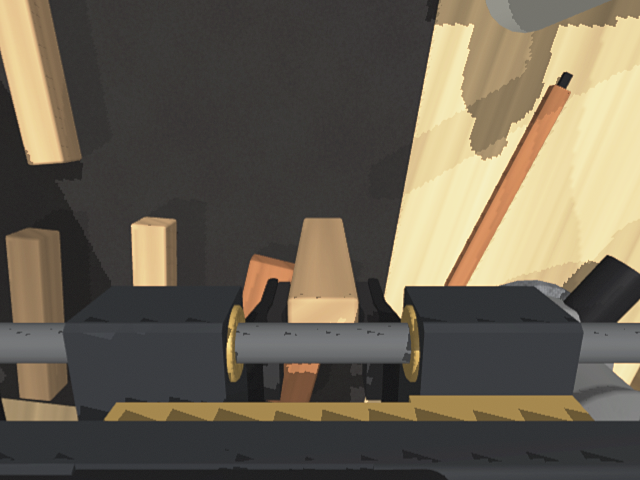

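Emit:
{"name": "carry_out", "arguments": {
  "increments": "1 0 0 0 0; 1 0 0 0 0; 1 -30 10 0 0; 1 -58 40 0 0; 1 -58 80 0 0",
  "force": 25
}}

```text
t: 24.3
position: [0.6259, -0.1756, 0.2377]
tcp_rot: [-42.1, 89.4, -26.7]
force: [1.7, 0.6, -0.4]
grip_width: 0.026
```

```bash
python3 -c "
from h import *
go((479.5,255,232,105))
"
```

```text
t 24.3 pos [ 625.9 -175.6  237.7] yaw 105.4 q [-26.  31.  78.  -0.  70. -41.] F [ 1.7  0.6 -0.4] w 26.0
  -> (479.5, 255, 232, 105) inc [  2.  454.1 -26.6] spin 0.4
```

Emit:
{"name": "carry_out", "arguments": {
  "increments": "1 2 45 -3 0.4; 1 2 90 -5 0.4; 1 2 135 -8 0.4; 1 2 180 -11 0.4; 1 2 225 -13 0.4"
}}

```text
t: 24.8
position: [0.549, 0.0413, 0.2313]
tcp_rot: [-15.9, 90.0, -0.8]
force: [0.5, 0.4, -0.6]
grip_width: 0.0257
```

Emit:
{"name": "carry_out", "arguments": {
  "increments": "1 0 45 -3 0; 1 0 90 -5 0; 1 0 135 -8 0; 1 0 180 -11 0; 1 0 210 -13 0"
}}

```text
t: 25.3
position: [0.4809, 0.2416, 0.2314]
tcp_rot: [53.1, 90.0, 68.4]
force: [0.3, -0.4, 0.2]
grip_width: 0.0258
```

Emit:
{"name": "carry_out", "arguments": {
  "increments": "1 0 15 0 0; 1 0 19 0 0; 1 0 19 0 0; 1 0 19 0 0; 1 0 19 0 0"
}}

```text
t: 25.8
position: [0.4786, 0.2556, 0.2308]
tcp_rot: [-91.2, 90.0, -76.2]
force: [1.1, -0.4, -0.6]
grip_width: 0.0259
```

```bash
cat >> h.py <<'E'
SL={'A':(534.3,51.6),'B':(516.7,117.3),'C':(499.1,183),'D':(481.5,248.7),'E':(463.9,314.5)}
def overslot(k,name):
    go((SL[k][0],SL[k][1],230,105))
    p=snap('wrist',name); M=yawy(ctrl.get_state())[1]
    Y=np.array([-np.sin(np.radians(15)),np.cos(np.radians(15)),0]);X=np.array([Y[1],-Y[0],0])
    c=np.array([SL[k][0]/1000,SL[k][1]/1000,.085]);print(proj(p,[c+a*.019*X+b*.019*Y for a,b in ((1,1),(1,-1),(-1,-1),(-1,1))]).round(0).tolist())
    return p
E
python3 -c "
from h import *
p=overslot('D','w18')
"
```

```text
t 25.8 pos [478.6 255.6 230.8] yaw 105.0 q [16. 23. 93. -0. 63.  1.] F [ 1.1 -0.4 -0.6] w 25.9
  -> (481.5, 248.7, 230, 105) inc [ 0.8 -7.5  1.1] spin -0.0
[[350.0, 205.0], [350.0, 255.0], [299.0, 255.0], [298.0, 205.0]]
```

View pics/w18.png

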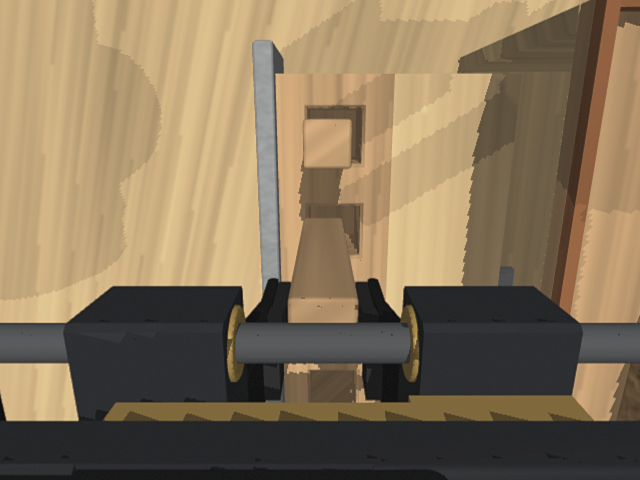

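```bash
cat >> h.py <<'E'
D=np.array([0.,0.])
def legpos(p,vb,vt,cb=322.5):
    s=ctrl.get_state();y,M=yawy(s);u=M[:,1];best=None
    for zb in np.arange(.05,.2,.0005):
        a=at(p,(cb,vb),zb);b=at(p,(cb,vt),zb+.14); e=abs((a-b)@u)
        if best is None or e<best[0]: best=(e,zb,a,b)
    e,zb,a,b=best; c=a-.013*u
    print('zb',zb,'tip-zb',(s['position'][2]-zb)*1000,'err',e,'c',(c*1000).round(1)); return c,M
def need(c,M,k,dx):
    t=np.array([SL[k][0]+dx*.966,SL[k][1]+dx*.259])/1000; d=np.r_[t-c[:2],0]
    print('need y,z mm',(d@M[:,1]*1000).round(1),(d@M[:,2]*1000).round(1))
E
python3 -c "
from h import *
p=snap('wrist')
c,M=legpos(p,219,298); need(c,M,'D',8)
for z in (.105,.11,.115): need(at(p,(322.5,219),z)-.013*M[:,1],M,'D',8)
"
```

```text
zb 0.09300000000000004 tip-zb 137.80901985830073 err 2.9393268545458858e-05 c [480.9 246.1  93. ]
need y,z mm 2.3 9.2
need y,z mm -0.4 9.2
need y,z mm -1.6 9.2
need y,z mm -2.8 9.2
```

Emit:
{"name": "carry_out", "arguments": {
  "increments": "1 -8 1 5 0; 1 -8 1 9 0; 1 -8 1 9 0; 1 -8 1 9 0"
}}

```text
t: 26.3
position: [0.4864, 0.2602, 0.2389]
tcp_rot: [178.5, 90.0, -166.4]
force: [-0.4, 0.1, -1.1]
grip_width: 0.026
```

```bash
python3 -c "
from h import *
p=overslot('D','w19')
"
```

```text
t 26.3 pos [486.4 260.2 238.9] yaw 105.1 q [17. 23. 92.  0. 65.  1.] F [-0.4  0.1 -1.1] w 26.0
  -> (481.5, 248.7, 230, 105) inc [ 8.9 -9.9 -7.7] spin 0.1
[[338.0, 206.0], [337.0, 255.0], [288.0, 255.0], [287.0, 206.0]]
```

View pics/w19.png

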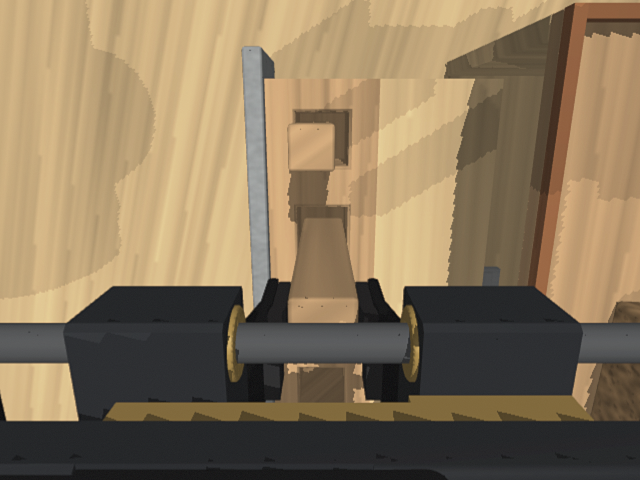

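Emit:
{"name": "carry_out", "arguments": {
  "increments": "1 5 -1.5 0 0; 1 20 -1.5 0 0; 1 35 -1.5 0 0; 1 50 -1.5 0 0; 1 65 -1.5 0 0"
}}

```text
t: 26.85
position: [0.4863, 0.2587, 0.1729]
tcp_rot: [-174.9, 90.0, -159.7]
force: [0.3, -0.1, -1.1]
grip_width: 0.026
```

Emit:
{"name": "carry_out", "arguments": {
  "increments": "1 3 0 0 0; 1 7 0 0 0; 1 7 0 0 0"
}}

```text
t: 27.15
position: [0.4867, 0.2588, 0.1667]
tcp_rot: [-174.4, 90.0, -159.3]
force: [-0.8, -0.8, -0.7]
grip_width: 0.026
```

```bash
python3 -c "
from h import *
p=overslot('D','w20')
"
```

```text
t 27.1 pos [486.7 258.8 166.7] yaw 105.1 q [16. 29. 96. -0. 55.  1.] F [-0.8 -0.8 -0.7] w 26.0
  -> (481.5, 248.7, 230, 105) inc [-63.3  -8.4  -7.6] spin 0.1
[[342.0, 228.0], [341.0, 289.0], [279.0, 289.0], [277.0, 228.0]]
```

View pics/w20.png

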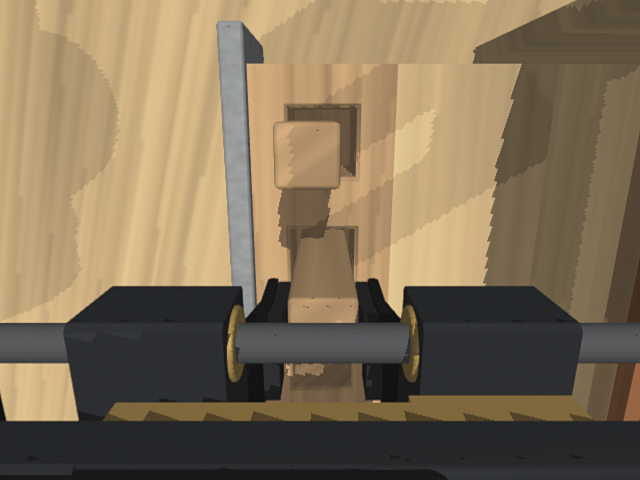

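Emit:
{"name": "carry_out", "arguments": {
  "increments": "1 4 0 0 0; 1 8 0 0 0; 1 8 0 0 0"
}}

```text
t: 27.5
position: [0.4863, 0.2587, 0.1585]
tcp_rot: [-176.1, 90.0, -161.0]
force: [0.8, 0.1, -0.1]
grip_width: 0.0255
```

Emit:
{"name": "carry_out", "arguments": {
  "increments": "1 3 0 0 0; 1 3 0 0 0"
}}

```text
t: 27.7
position: [0.4865, 0.2587, 0.1555]
tcp_rot: [179.4, 90.0, -165.5]
force: [-0.5, 0.2, -0.3]
grip_width: 0.0256
```

Emit:
{"name": "carry_out", "arguments": {
  "increments": "1 2 0 0 0; -0.2 2 0 0 0; -0.2 2 0 0 0; -0.2 2 0 0 0"
}}

```text
t: 28.1
position: [0.4868, 0.2589, 0.154]
tcp_rot: [1.9, 90.0, 17.0]
force: [-0.0, -0.4, -0.5]
grip_width: 0.0423
```

Emit:
{"name": "carry_out", "arguments": {
  "increments": "-0.3 -35 0 0 0; -0.4 -85 0 0 0; -0.4 -85 0 0 0; -0.4 -85 0 0 0"
}}

```text
t: 28.5
position: [0.4874, 0.2591, 0.2404]
tcp_rot: [1.4, 89.8, 16.5]
force: [-0.5, 0.1, 0.1]
grip_width: 0.0601
```

```bash
python3 -c "
from h import *
p=overslot('D','w21')
p=snap('scene')
cv2.imwrite('pics/s21.png',cv2.resize(p['img'][150:320,250:450,::-1],None,fx=3.5,fy=3.5,interpolation=cv2.INTER_CUBIC))
p=snap('top');print([(np.round(d['location']).tolist(),round(d['conf'],2)) for d in find_in(p,'leg0')])
cv2.imwrite('pics/t21.png',cv2.resize(p['img'][170:360,360:560,::-1],None,fx=4,fy=3.,interpolation=cv2.INTER_CUBIC))
"
```

```text
t 28.5 pos [487.4 259.1 240.4] yaw 105.1 q [16. 23. 92.  0. 65.  1.] F [-0.5  0.1  0.1] w 60.1
  -> (481.5, 248.7, 230, 105) inc [10.4 -8.5 -8.5] spin 0.1
[[336.0, 204.0], [336.0, 253.0], [286.0, 253.0], [285.0, 204.0]]
[([510.0, 298.0], 0.78), ([499.0, 260.0], 0.66), ([253.0, 277.0], 0.46)]
```

View pics/w21.png

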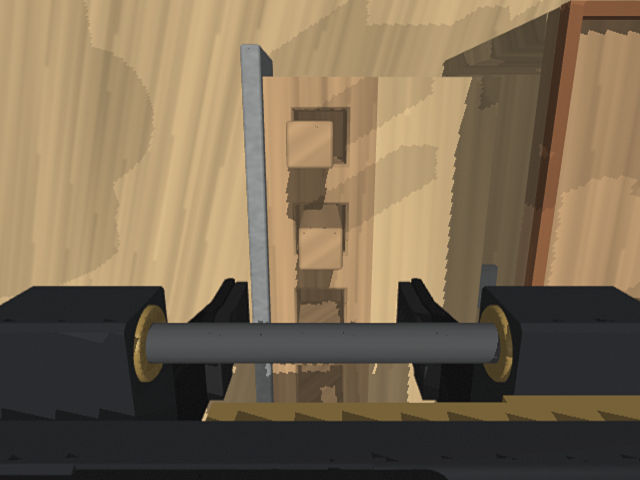

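View pics/s21.png

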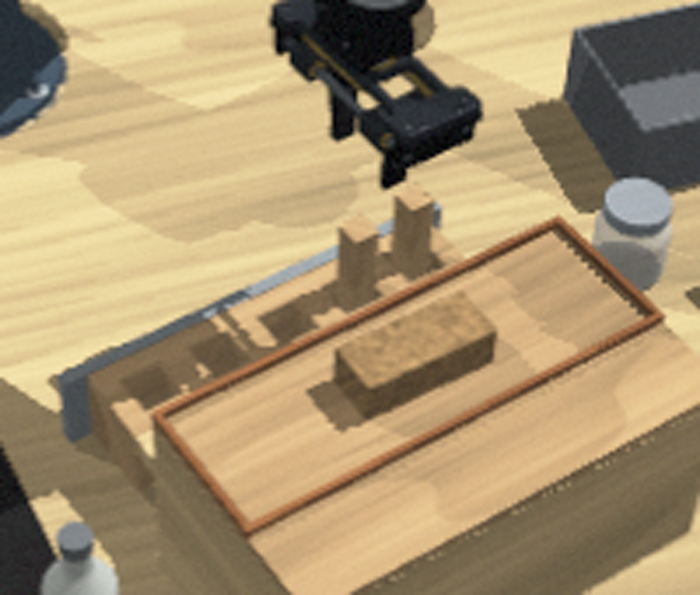

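View pics/t21.png

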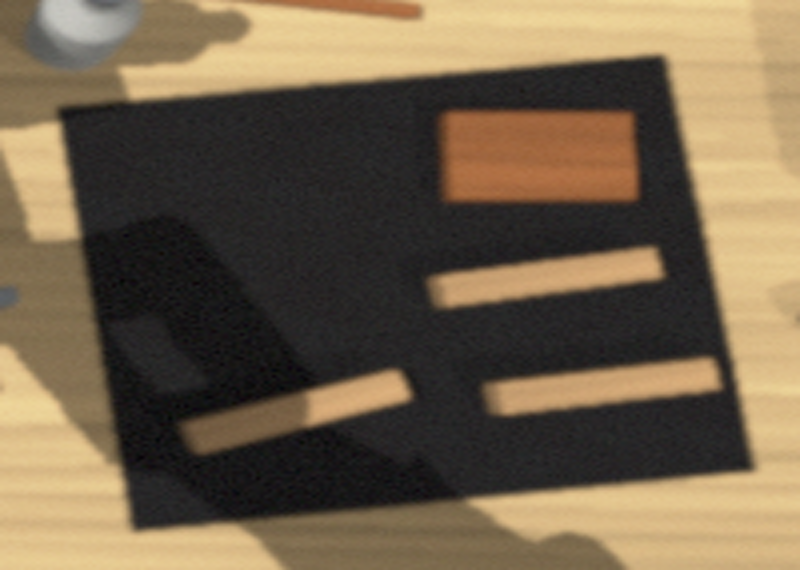

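```bash
python3 -c "
from h import *
go((439,-246,240,109.6))
"
```

```text
t 28.7 pos [485.6 258.5 237.3] yaw 105.1 q [16. 24. 92.  0. 65.  1.] F [-0.2  0.8 -0.3] w 60.9
  -> (439, -246, 240, 109.6) inc [  -2.  -474.9 -176.4] spin -4.5
```

Emit:
{"name": "carry_out", "arguments": {
  "increments": "-0.4 0 -475 -176 -4.5; -0.4 0 -475 -176 -4.5; -0.4 0 -475 -176 -4.5; -0.4 0 -475 -176 -4.5; -0.4 0 -475 -176 -4.5"
}}

```text
t: 29.2
position: [0.4628, 0.0083, 0.2378]
tcp_rot: [148.1, 89.9, 167.8]
force: [1.5, 0.1, -0.6]
grip_width: 0.0608
```

```bash
python3 -c "
from h import *
go((439,-246,240,109.6),(439,-246,120,109.6))
"
```

```text
t 29.2 pos [462.8   8.3 237.8] yaw 109.6 q [-13.  17. 103.  -0.  60. -32.] F [ 1.5  0.1 -0.6] w 60.8
  -> (439, -246, 240, 109.6) inc [  -2.3 -231.5 -107.8] spin 0.0
  -> (439, -246, 120, 109.6) inc [ 117.7 -231.6 -107.6] spin 0.0
```

Emit:
{"name": "carry_out", "arguments": {
  "increments": "-0.4 10 -45 -21 0; -0.4 20 -88 -42 0; -0.4 30 -132 -63 0; -0.4 50 -175 -83 0; -0.4 70 -218 -101 0"
}}

```text
t: 29.7
position: [0.441, -0.229, 0.1683]
tcp_rot: [113.1, 89.9, 132.7]
force: [1.1, -0.7, -0.4]
grip_width: 0.061
```

Emit:
{"name": "carry_out", "arguments": {
  "increments": "-0.4 40 -13 -6 0; -0.4 40 -13 -6 0; -0.4 40 -13 -6 0; -0.4 40 -13 -6 0; -0.4 40 -13 -6 0"
}}

```text
t: 30.2
position: [0.4415, -0.2409, 0.1312]
tcp_rot: [-58.4, 89.9, -38.7]
force: [0.4, -0.5, 0.4]
grip_width: 0.0608
```

```bash
python3 -c "
from h import *
go((439,-246,120,109.6))
p=snap('wrist','w22');print(proj(p,[[.4445,-.261,.029],[.3965,-.130,.029]]))
"
```

```text
t 30.2 pos [ 441.5 -240.9  131.2] yaw 109.7 q [-41.  29. 105.   0.  46. -61.] F [ 0.4 -0.5  0.4] w 60.8
  -> (439, -246, 120, 109.6) inc [11.2 -3.9 -4.1] spin 0.1
[[316.26307244 265.89604875]
 [313.36863382  30.24167257]]
```

View pics/w22.png

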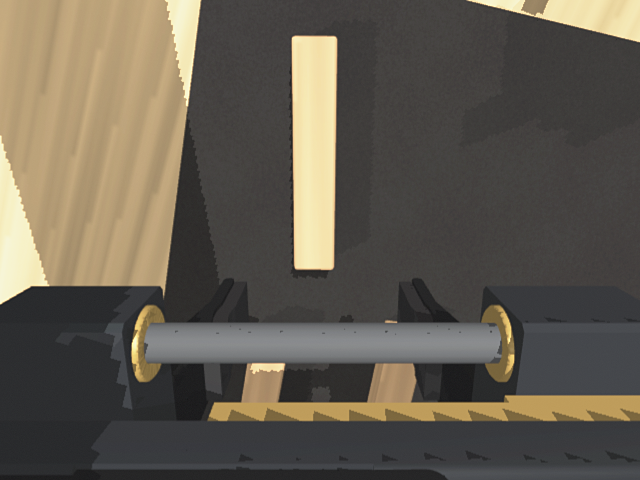

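```bash
cat >> h.py <<'E'
def grasp(p,near,far,into=16,ztip=6):
    e=at(p,near,.029)*1000;f=at(p,far,.029)*1000;u=(f-e)/np.linalg.norm(f-e);a=np.degrees(np.arctan2(u[1],u[0]))
    print('near',e.round(1),'len',np.linalg.norm(f-e).round(1),'ang',a.round(1))
    g=e+u*into; go((g[0].round(1),g[1].round(1),ztip,a.round(1)))
E
python3 -c "
from h import *
p=snap('wrist'); grasp(p,(314,269),(314,37))
"
```

```text
near [ 443.9 -263.6   29. ] len 138.2 ang 109.4
t 30.3 pos [ 441.5 -241.1  131.2] yaw 109.7 q [-41.  29. 105.   0.  46. -61.] F [-0.7 -0.1 -0.4] w 61.2
  -> (np.float64(438.6), np.float64(-248.5), 6, np.float64(109.4)) inc [125.2  -5.7  -5.4] spin 0.3
```

Emit:
{"name": "carry_out", "arguments": {
  "increments": "-0.2 40 -5.5 -5.5 0.3; -0.1 80 -5.5 -5.5 0.3; 0 115 -5.5 -5.5 0.3; 0 125 -5.5 -5.5 0.3; 0 125 -5.5 -5.5 0.3",
  "force": 3
}}

```text
t: 30.8
position: [0.4375, -0.2481, 0.005]
tcp_rot: [115.6, 89.9, 134.9]
force: [-0.4, 0.2, 1.0]
grip_width: 0.0442
```

Emit:
{"name": "carry_out", "arguments": {
  "increments": "1 0 0 0 0; 1 0 0 0 0; 1 0 0 0 0; 1 0 0 0 0; 1 0 0 0 0"
}}

```text
t: 31.3
position: [0.438, -0.249, 0.0055]
tcp_rot: [-54.5, 89.9, -35.3]
force: [0.0, 1.2, 3.8]
grip_width: 0.026
```

Emit:
{"name": "carry_out", "arguments": {
  "increments": "1 -35 0 0 0; 1 -80 0 0 0; 1 -130 0 0 0; 1 -165 30 0 0; 1 -165 75 0 0"
}}

```text
t: 31.8
position: [0.4167, -0.1817, 0.1742]
tcp_rot: [-57.6, 89.2, -38.4]
force: [0.9, 0.6, -1.3]
grip_width: 0.0262
```

Emit:
{"name": "carry_out", "arguments": {
  "increments": "1 0 0 0 0; 1 0 -10 0 0; 1 0 -30 0 0; 1 0 -58 0 0; 1 0 -100 0 0"
}}

```text
t: 32.3
position: [0.4456, -0.2733, 0.169]
tcp_rot: [116.1, 89.9, 135.5]
force: [0.7, -0.7, -0.5]
grip_width: 0.0259
```

Emit:
{"name": "carry_out", "arguments": {
  "increments": "1 0 0 0 0; 1 0 0 0 0; 1 0 0 0 0"
}}

```text
t: 32.6
position: [0.445, -0.2722, 0.1688]
tcp_rot: [116.4, 89.9, 135.7]
force: [-0.6, -0.2, -0.7]
grip_width: 0.026
```

```bash
python3 -c "
from h import *
go((640,-232,60,105.5))
p=snap('wrist','w23')
"
```

```text
t 32.6 pos [ 445.  -272.2  168.8] yaw 109.3 q [-44.  27. 100.   0.  54. -63.] F [-0.6 -0.2 -0.7] w 26.0
  -> (640, -232, 60, 105.5) inc [108.5 -26.6 197.5] spin 3.8
```

View pics/w23.png

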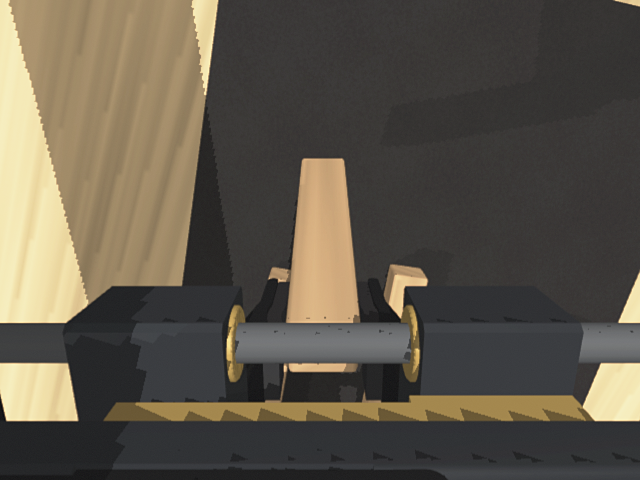

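Emit:
{"name": "carry_out", "arguments": {
  "increments": "1 0 45 0 0; 1 0 75 0 0; 1 0 95 0 0; 1 0 105 0 0; 1 0 108 0 0"
}}

```text
t: 33.15
position: [0.4094, -0.1691, 0.1698]
tcp_rot: [135.2, 90.0, 154.6]
force: [0.7, 0.4, -0.8]
grip_width: 0.0261
```

Emit:
{"name": "carry_out", "arguments": {
  "increments": "1 0 -4 0 0; 1 0 -14 0 0; 1 0 -32 0 0; 1 0 -60 0 0; 1 0 -105 0 0"
}}

```text
t: 33.65
position: [0.4446, -0.2707, 0.1695]
tcp_rot: [109.0, 89.9, 128.3]
force: [0.4, -0.4, 0.1]
grip_width: 0.0262
```

Emit:
{"name": "carry_out", "arguments": {
  "increments": "1 0 0 0 0; 1 0 0 0 0; 1 0 0 0 0"
}}

```text
t: 33.95
position: [0.4442, -0.2699, 0.1692]
tcp_rot: [115.3, 89.9, 134.6]
force: [-0.9, -0.6, 0.5]
grip_width: 0.026
```

```bash
python3 -c "
from h import *
go((640,-232,60,105.5))
p=snap('wrist','w24')
"
```

```text
t 34.0 pos [ 444.2 -269.9  169.2] yaw 109.2 q [-44.  27. 100.   0.  53. -63.] F [-0.9 -0.6  0.5] w 26.0
  -> (640, -232, 60, 105.5) inc [109.  -28.9 197.4] spin 3.7
```

View pics/w24.png

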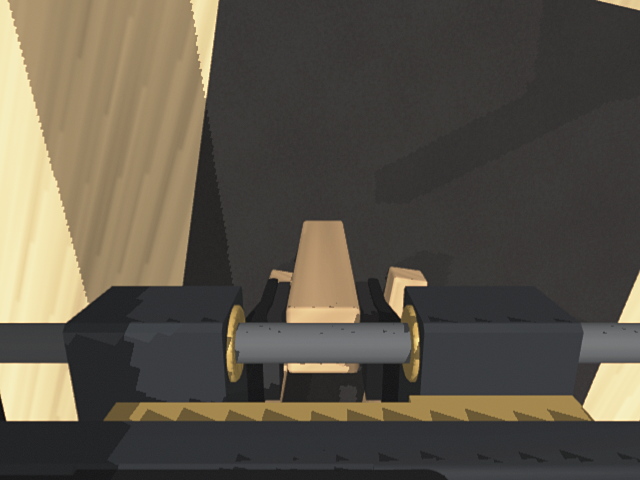

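```bash
python3 -c "
from h import *
p=snap('wrist'); legpos(p,220,307)
go((505,190,240,105))
"
```

```text
zb 0.05 tip-zb 119.44421870746042 err 0.0009524715207178012 c [ 446.  -275.1   50. ]
t 34.0 pos [ 444.1 -269.   169.4] yaw 109.3 q [-44.  26. 100.   0.  53. -63.] F [ 0.3  0.1 -0.9] w 26.1
  -> (505, 190, 240, 105) inc [-70.2 413.1 209.2] spin 4.3
```

Emit:
{"name": "carry_out", "arguments": {
  "increments": "1 0 0 0 0; 1 0 0 0 0; 1 -25 10 0 0; 1 -50 40 5 2; 1 -70 80 20 4",
  "force": 25
}}

```text
t: 34.55
position: [0.4373, -0.1879, 0.2409]
tcp_rot: [-62.4, 89.9, -47.3]
force: [0.7, 0.3, -0.2]
grip_width: 0.026
```

```bash
python3 -c "
from h import *
go((505,192,240,105))
"
```

```text
t 34.5 pos [ 437.3 -187.9  240.9] yaw 105.1 q [-37.  17. 102.  -0.  61. -52.] F [ 0.7  0.3 -0.2] w 26.0
  -> (505, 192, 240, 105) inc [  0.4 349.2 164.2] spin 0.1
```

Emit:
{"name": "carry_out", "arguments": {
  "increments": "1 0 42 20 0; 1 0 84 40 0; 1 0 126 60 0; 1 0 168 80 0; 1 0 210 100 0"
}}

```text
t: 35.05
position: [0.4779, 0.0438, 0.2401]
tcp_rot: [-28.0, 90.0, -12.7]
force: [1.0, -0.0, -0.3]
grip_width: 0.0251
```

Emit:
{"name": "carry_out", "arguments": {
  "increments": "1 0 42 20 0; 1 0 84 40 0; 1 0 115 54 0; 1 0 132 62 0; 1 0 137 64 0"
}}

```text
t: 35.55
position: [0.5035, 0.193, 0.2398]
tcp_rot: [21.9, 90.0, 37.4]
force: [0.4, 0.1, -0.2]
grip_width: 0.0258
```

Emit:
{"name": "carry_out", "arguments": {
  "increments": "1 0 0 0 0; 1 0 0 0 0; 1 0 0 0 0"
}}

```text
t: 35.85
position: [0.5035, 0.1895, 0.2397]
tcp_rot: [-144.3, 90.0, -129.1]
force: [-0.1, 0.1, -1.9]
grip_width: 0.0256
```

```bash
sed -i "s/^SL=.*/SL={'A':(542.0,53.7),'B':(524.4,119.4),'C':(506.8,185.1),'D':(489.2,250.8),'E':(471.6,316.6)}/" h.py; python3 -c "
from h import *
p=overslot('C','w25')
"
```

```text
t 35.9 pos [503.5 189.5 239.7] yaw 105.2 q [ 9. 22. 93. -0. 64. -6.] F [-0.1  0.1 -1.9] w 25.6
  -> (506.8, 185.1, 230, 105) inc [ 9.7 -5.1  2. ] spin 0.2
[[351.0, 200.0], [350.0, 249.0], [301.0, 249.0], [300.0, 200.0]]
```

View pics/w25.png

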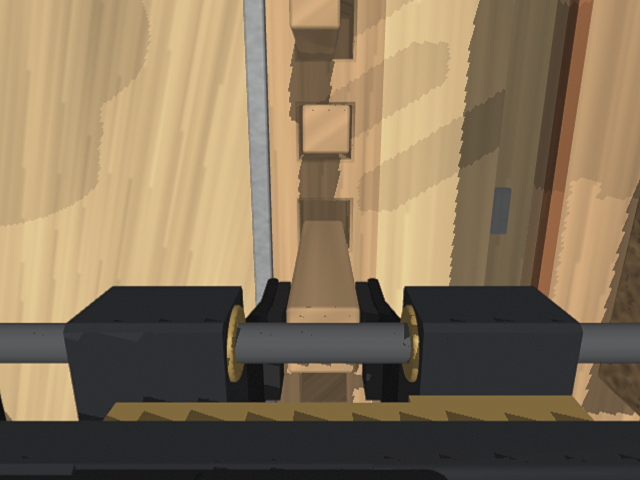

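```bash
python3 -c "
from h import *
p=snap('wrist'); s=ctrl.get_state();M=yawy(s)[1]
for d in (.118,.125,.131): need(at(p,(322.5,221),s['position'][2]-d)-.013*M[:,1],M,'C',0)
"
```

```text
need y,z mm 1.6 2.0
need y,z mm 3.3 2.1
need y,z mm 4.7 2.1
```

Emit:
{"name": "carry_out", "arguments": {
  "increments": "1 3 3 2 0; 1 20 3 2 0; 1 38 3 2 0; 1 56 3 2 0; 1 72 3 2 0"
}}

```text
t: 36.45
position: [0.5048, 0.1939, 0.1668]
tcp_rot: [160.2, 90.0, 175.5]
force: [0.6, -0.6, -1.2]
grip_width: 0.0257
```

Emit:
{"name": "carry_out", "arguments": {
  "increments": "1 5 0 0 0; 1 12 0 0 0; 1 12 0 0 0"
}}

```text
t: 36.75
position: [0.5047, 0.194, 0.1553]
tcp_rot: [174.6, 90.0, -170.1]
force: [0.7, 0.2, -1.0]
grip_width: 0.0258
```

Emit:
{"name": "carry_out", "arguments": {
  "increments": "1 4 0 0 0; 1 4 0 0 0; 1 4 0 0 0"
}}

```text
t: 37.05
position: [0.5051, 0.1941, 0.1521]
tcp_rot: [-5.4, 90.0, 10.0]
force: [-0.2, -0.9, -0.6]
grip_width: 0.0259
```

```bash
python3 -c "
from h import *
p=overslot('C','w26')
"
```

```text
t 37.0 pos [505.1 194.1 152.1] yaw 105.3 q [ 9. 29. 98.  0. 52. -6.] F [-0.2 -0.9 -0.6] w 25.9
  -> (506.8, 185.1, 230, 105) inc [-77.9  -9.2  -0.6] spin 0.3
[[356.0, 236.0], [354.0, 300.0], [288.0, 300.0], [287.0, 236.0]]
```

View pics/w26.png

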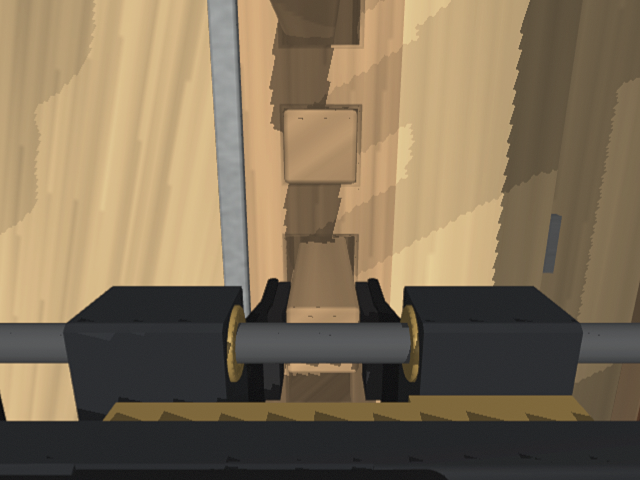

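Inside the slot (bottom hidden at row ~240). Step down gently to the bottom.

Emit:
{"name": "carry_out", "arguments": {
  "increments": "1 4 0 0 0; 1 4 0 0 0"
}}

```text
t: 37.3
position: [0.5046, 0.194, 0.1474]
tcp_rot: [174.7, 90.0, -170.0]
force: [-1.3, -0.3, -0.9]
grip_width: 0.0259
```

Emit:
{"name": "carry_out", "arguments": {
  "increments": "1 4 0 0 0; 1 4 0 0 0"
}}

```text
t: 37.5
position: [0.5045, 0.194, 0.1432]
tcp_rot: [173.8, 89.9, -170.9]
force: [-0.1, -0.5, 0.7]
grip_width: 0.0258
```

Emit:
{"name": "carry_out", "arguments": {
  "increments": "1 3 0 0 0; 1 3 0 0 0"
}}

```text
t: 37.7
position: [0.5046, 0.194, 0.1403]
tcp_rot: [174.7, 90.0, -169.9]
force: [-0.1, -0.0, -0.7]
grip_width: 0.0261
```

Emit:
{"name": "carry_out", "arguments": {
  "increments": "1 2 0 0 0; 1 2 0 0 0; -0.2 2 0 0 0; -0.2 2 0 0 0; -0.2 2 0 0 0"
}}

```text
t: 38.2
position: [0.505, 0.1941, 0.1389]
tcp_rot: [-8.6, 90.0, 6.7]
force: [0.4, -0.9, -0.4]
grip_width: 0.0422
```

Emit:
{"name": "carry_out", "arguments": {
  "increments": "-0.3 -35 0 0 0; -0.4 -85 0 0 0; -0.4 -98 0 0 0; -0.4 -98 0 0 0"
}}

```text
t: 38.6
position: [0.5067, 0.1945, 0.2397]
tcp_rot: [-5.7, 89.6, 9.6]
force: [0.3, 0.0, -0.5]
grip_width: 0.0603
```

```bash
python3 -c "
from h import *
p=overslot('C','w27')
p=snap('scene')
cv2.imwrite('pics/s27.png',cv2.resize(p['img'][150:320,250:450,::-1],None,fx=3.5,fy=3.5,interpolation=cv2.INTER_CUBIC))
p=snap('top');print([(np.round(d['location']).tolist(),round(d['conf'],2)) for d in find_in(p,'leg0')])
cv2.imwrite('pics/t27.png',cv2.resize(p['img'][170:360,360:560,::-1],None,fx=4,fy=3.,interpolation=cv2.INTER_CUBIC))
"
```

```text
t 38.6 pos [506.7 194.5 239.7] yaw 105.3 q [ 9. 23. 93.  0. 64. -6.] F [ 0.3  0.  -0.5] w 60.3
  -> (506.8, 185.1, 230, 105) inc [ 9.7 -9.  -2.5] spin 0.3
[[344.0, 205.0], [343.0, 254.0], [293.0, 253.0], [293.0, 205.0]]
[([512.0, 297.0], 0.85), ([495.0, 261.0], 0.73), ([316.0, 252.0], 0.57)]
```

View pics/s27.png

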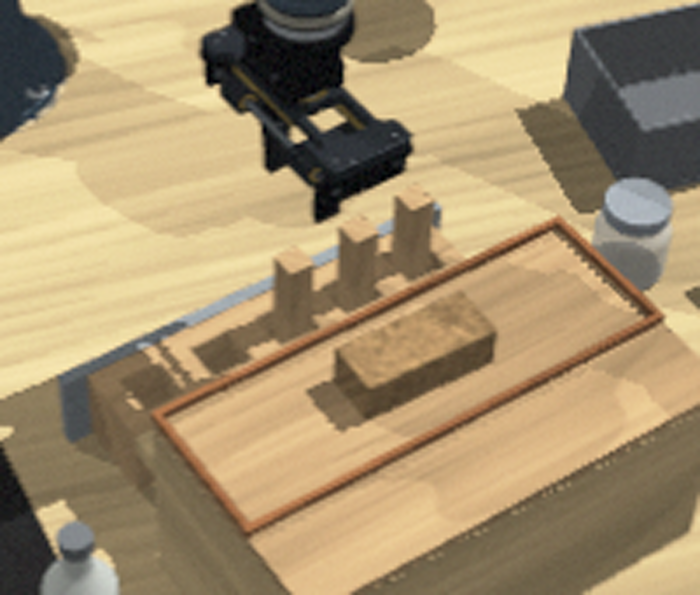

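View pics/t27.png

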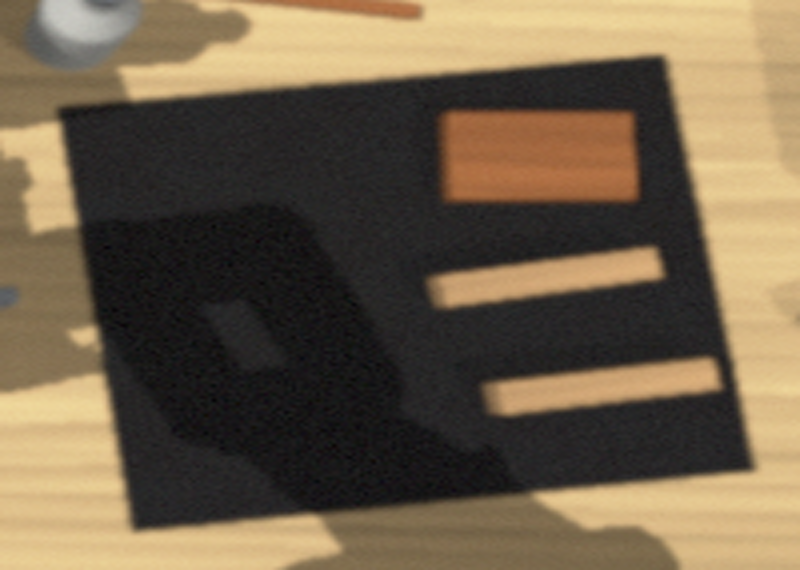

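```bash
python3 -c "
from h import *
go((543,-408,240,100.4))
"
```

```text
t 38.8 pos [503.6 193.8 235.1] yaw 105.3 q [ 9. 23. 93. -0. 64. -6.] F [0.1 0.1 0.5] w 60.4
  -> (543, -408, 240, 100.4) inc [  -4.7 -590.9 -120.8] spin 4.9
```

Emit:
{"name": "carry_out", "arguments": {
  "increments": "-0.2 -4 -591 -121 4.9; -0.2 -4 -591 -121 4.9; -0.2 -4 -591 -121 4.9; -0.2 -4 -591 -121 4.9; -0.2 -4 -591 -121 4.9"
}}

```text
t: 39.3
position: [0.52, -0.057, 0.2367]
tcp_rot: [148.8, 89.8, 159.2]
force: [1.3, -0.2, 0.1]
grip_width: 0.0522
```

```bash
python3 -c "
from h import *
go((543,-408,240,100.4))
"
```

```text
t 39.3 pos [520.  -57.  236.7] yaw 100.4 q [-19.  21.  96.   0.  63. -29.] F [ 1.3 -0.2  0.1] w 52.2
  -> (543, -408, 240, 100.4) inc [  -3.8 -349.4  -40.9] spin 0.0
```

Emit:
{"name": "carry_out", "arguments": {
  "increments": "-0.2 0 -49 -6 0; -0.2 0 -98 -12 0; -0.2 0 -147 -18 0; -0.2 0 -196 -24 0; -0.2 0 -245 -30 0"
}}

```text
t: 39.8
position: [0.5348, -0.3033, 0.2362]
tcp_rot: [126.2, 89.8, 136.6]
force: [1.5, -0.6, 0.5]
grip_width: 0.0518
```

Emit:
{"name": "carry_out", "arguments": {
  "increments": "-0.2 15 -45 -5 0; -0.2 35 -85 -9 0; -0.2 60 -104 -11 0; -0.2 85 -104 -11 0; -0.2 110 -104 -11 0"
}}

```text
t: 40.3
position: [0.5425, -0.4063, 0.1247]
tcp_rot: [122.5, 89.8, 132.8]
force: [0.7, 0.3, -1.0]
grip_width: 0.0522
```

Emit:
{"name": "carry_out", "arguments": {
  "increments": "-0.2 0 0 0 0; -0.2 0 0 0 0; -0.2 0 0 0 0; -0.2 0 0 0 0"
}}

```text
t: 40.7
position: [0.5447, -0.4065, 0.13]
tcp_rot: [-56.6, 89.8, -46.2]
force: [0.1, -0.9, 0.1]
grip_width: 0.0525
```

```bash
python3 -c "
from h import *
go((543,-408,130,100.4))
p=snap('wrist','w28');print(proj(p,[[.546,-.427,.029],[.520,-.286,.029]]))
"
```

```text
t 40.7 pos [ 544.7 -406.5  130. ] yaw 100.4 q [-46.  40.  78.  -0.  61. -57.] F [ 0.1 -0.9  0.1] w 52.5
  -> (543, -408, 130, 100.4) inc [ 0.  -1.1 -1.9] spin 0.0
[[318.60040183 267.06411838]
 [317.7401405   22.95675849]]
```

View pics/w28.png

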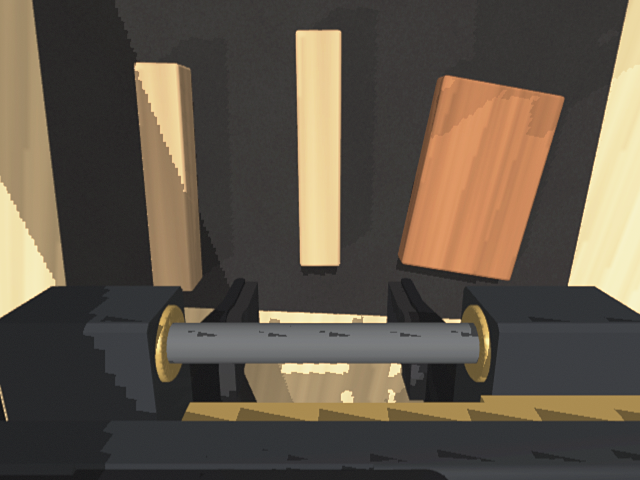

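```bash
python3 -c "
from h import *
p=snap('wrist'); grasp(p,(320,266),(318.5,30),18)
"
```

```text
near [ 546.7 -426.1   29. ] len 139.1 ang 100.7
t 40.8 pos [ 544.5 -406.4  129.9] yaw 100.4 q [-46.  40.  78.   0.  61. -57.] F [-0.9  0.6  0.4] w 52.2
  -> (np.float64(543.3), np.float64(-408.4), 6, np.float64(100.7)) inc [123.9  -1.5  -1.7] spin -0.3
```

Emit:
{"name": "carry_out", "arguments": {
  "increments": "0 40 -1.5 -1.7 -0.3; 0.05 75 -1.5 -1.7 -0.3; 0.05 110 -1.5 -1.7 -0.3; 0.05 123 -1.5 -1.7 -0.3; 0.05 123 -1.5 -1.7 -0.3",
  "force": 3
}}

```text
t: 41.3
position: [0.5423, -0.4076, 0.0055]
tcp_rot: [121.6, 89.9, 132.3]
force: [0.2, -1.2, -0.1]
grip_width: 0.0417
```

Emit:
{"name": "carry_out", "arguments": {
  "increments": "1 0 0 0 0; 1 0 0 0 0; 1 0 0 0 0; 1 0 0 0 0; 1 0 0 0 0"
}}

```text
t: 41.8
position: [0.543, -0.4084, 0.0064]
tcp_rot: [-55.9, 89.9, -45.2]
force: [0.4, 0.2, 4.4]
grip_width: 0.0259
```

Emit:
{"name": "carry_out", "arguments": {
  "increments": "1 -35 0 0 0; 1 -80 0 0 0; 1 -130 0 0 0; 1 -165 30 0 0; 1 -165 75 0 0"
}}

```text
t: 42.3
position: [0.5321, -0.3389, 0.1766]
tcp_rot: [-54.4, 89.1, -43.8]
force: [1.0, 0.4, -0.5]
grip_width: 0.026
```

Emit:
{"name": "carry_out", "arguments": {
  "increments": "1 0 0 0 0; 1 0 -10 0 0; 1 0 -30 0 0; 1 0 -58 0 0; 1 0 -100 0 0"
}}

```text
t: 42.8
position: [0.5472, -0.4333, 0.1694]
tcp_rot: [117.8, 89.9, 128.5]
force: [1.4, 0.1, -0.8]
grip_width: 0.0259
```

Emit:
{"name": "carry_out", "arguments": {
  "increments": "1 0 0 0 0; 1 0 0 0 0; 1 0 0 0 0"
}}

```text
t: 43.1
position: [0.5465, -0.4325, 0.1692]
tcp_rot: [117.9, 89.9, 128.5]
force: [0.6, 0.1, -1.4]
grip_width: 0.0259
```

```bash
python3 -c "
from h import *
go((640,-232,60,105.5))
p=snap('wrist','w29')
"
```

```text
t 43.1 pos [ 546.5 -432.5  169.2] yaw 100.7 q [-48.  39.  73.   0.  68. -58.] F [ 0.6  0.1 -1.4] w 25.9
  -> (640, -232, 60, 105.5) inc [109.4 179.5 129.1] spin -4.8
```

View pics/w29.png

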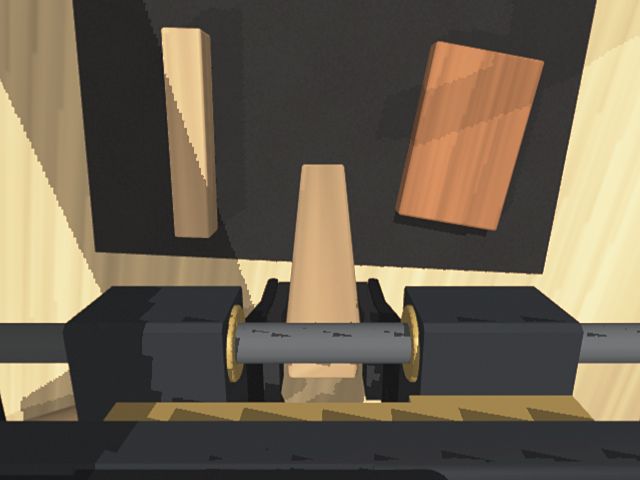

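Tilt about 72°, so one more shake (gentle variant).

Emit:
{"name": "carry_out", "arguments": {
  "increments": "1 0 45 0 0; 1 0 75 0 0; 1 0 95 0 0; 1 0 105 0 0; 1 0 108 0 0"
}}

```text
t: 43.65
position: [0.527, -0.3248, 0.1707]
tcp_rot: [164.5, 90.0, 175.3]
force: [-0.0, -0.9, 0.3]
grip_width: 0.0258
```

Emit:
{"name": "carry_out", "arguments": {
  "increments": "1 0 -4 0 0; 1 0 -14 0 0; 1 0 -32 0 0; 1 0 -58 0 0; 1 0 -95 0 0"
}}

```text
t: 44.15
position: [0.5448, -0.4213, 0.1703]
tcp_rot: [85.5, 90.0, 96.2]
force: [1.3, -1.5, -0.0]
grip_width: 0.0259
```

Emit:
{"name": "carry_out", "arguments": {
  "increments": "1 0 0 0 0; 1 0 0 0 0; 1 0 0 0 0"
}}

```text
t: 44.45
position: [0.5441, -0.4197, 0.1698]
tcp_rot: [113.6, 89.9, 124.2]
force: [0.2, -0.4, -0.3]
grip_width: 0.0257
```

```bash
python3 -c "
from h import *
go((522,127,240,105))
p=snap('wrist','w30')
"
```

```text
t 44.5 pos [ 544.1 -419.7  169.8] yaw 100.7 q [-47.  38.  75.   0.  67. -58.] F [ 0.2 -0.4 -0.3] w 25.7
  -> (522, 127, 240, 105) inc [-69.5 541.5  79.3] spin -4.3
```

View pics/w30.png

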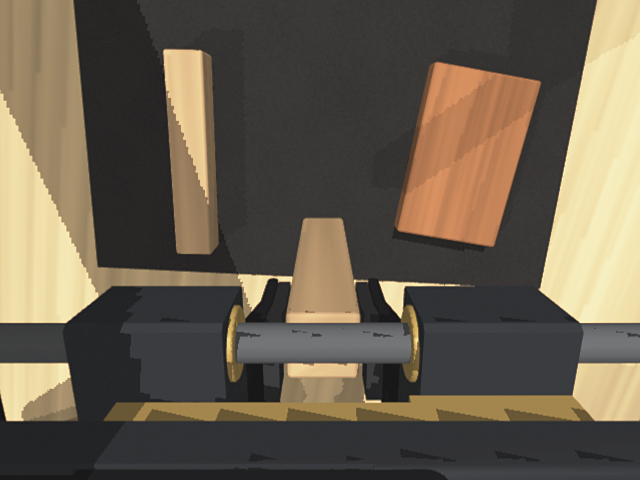

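Vertical (bottom edge at row 218, top edge at row 313). Clamp and carry to slot B.

Emit:
{"name": "carry_out", "arguments": {
  "increments": "1 0 0 0 0; 1 0 0 0 0; 1 -25 10 0 0; 1 -50 40 5 -2; 1 -70 80 12 -4.3",
  "force": 25
}}

```text
t: 45.0
position: [0.5419, -0.3396, 0.2417]
tcp_rot: [-63.0, 89.8, -48.1]
force: [0.9, 1.0, -0.5]
grip_width: 0.0258
```

```bash
python3 -c "
from h import *
go((522,127,240,105))
"
```

```text
t 45.0 pos [ 541.9 -339.6  241.7] yaw 105.0 q [-42.  30.  79.  -0.  71. -57.] F [ 0.9  1.  -0.5] w 25.8
  -> (522, 127, 240, 105) inc [  0.7 455.9 101.4] spin -0.0
```

Emit:
{"name": "carry_out", "arguments": {
  "increments": "1 0 45 10 0; 1 0 90 20 0; 1 0 135 30 0; 1 0 180 40 0; 1 0 225 50 0"
}}

```text
t: 45.5
position: [0.5312, -0.1063, 0.2409]
tcp_rot: [-29.0, 89.9, -14.0]
force: [1.4, -0.6, -1.0]
grip_width: 0.0261
```

Emit:
{"name": "carry_out", "arguments": {
  "increments": "1 0 45 10 0; 1 0 90 20 0; 1 0 135 30 0; 1 0 180 40 0; 1 0 205 46 0"
}}

```text
t: 46.0
position: [0.5218, 0.1051, 0.2408]
tcp_rot: [65.8, 89.9, 81.0]
force: [0.5, -0.9, -0.4]
grip_width: 0.0259
```

Emit:
{"name": "carry_out", "arguments": {
  "increments": "1 0 18 4 0; 1 0 24 5 0; 1 0 24 5 0; 1 0 24 5 0; 1 0 24 5 0"
}}

```text
t: 46.5
position: [0.5218, 0.1248, 0.2404]
tcp_rot: [-91.9, 90.0, -77.0]
force: [0.1, -0.0, -1.1]
grip_width: 0.0262
```

```bash
python3 -c "
from h import *
p=overslot('B','w31')
"
```

```text
t 46.5 pos [521.8 124.8 240.4] yaw 104.9 q [  2.  22.  94.  -0.  64. -13.] F [ 0.1 -0.  -1.1] w 26.2
  -> (524.4, 119.4, 230, 105) inc [10.4 -5.9  1.2] spin -0.1
[[350.0, 201.0], [349.0, 249.0], [299.0, 249.0], [299.0, 201.0]]
```

View pics/w31.png

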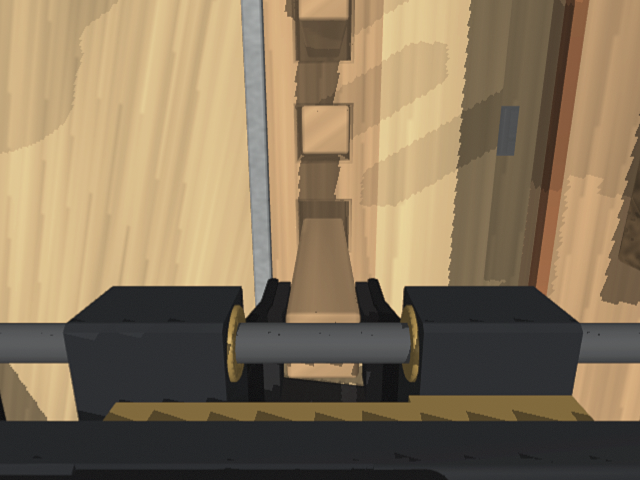

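```bash
python3 -c "
from h import *
p=snap('wrist'); s=ctrl.get_state();M=yawy(s)[1]
for d in (.114,.12,.126): need(at(p,(323,218),s['position'][2]-d)-.013*M[:,1],M,'B',0)
"
```

```text
need y,z mm -2.2 0.9
need y,z mm -0.8 0.9
need y,z mm 0.6 0.9
```

Emit:
{"name": "carry_out", "arguments": {
  "increments": "1 3 -1 1 0; 1 20 -1 1 0; 1 38 -1 1 0; 1 56 -1 1 0; 1 72 -1 1 0"
}}

```text
t: 47.1
position: [0.5228, 0.1247, 0.1673]
tcp_rot: [177.5, 90.0, -167.5]
force: [-0.2, -0.1, -0.5]
grip_width: 0.0257
```

Emit:
{"name": "carry_out", "arguments": {
  "increments": "1 5 0 0 0; 1 12 0 0 0; 1 12 0 0 0"
}}

```text
t: 47.4
position: [0.5227, 0.125, 0.1559]
tcp_rot: [165.6, 90.0, -179.4]
force: [0.5, -0.3, -1.0]
grip_width: 0.0258
```

```bash
python3 -c "
from h import *
p=overslot('B','w32')
"
```

```text
t 47.4 pos [522.7 125.  155.9] yaw 105.0 q [  2.  29.  98.   0.  53. -13.] F [ 0.5 -0.3 -1. ] w 25.8
  -> (524.4, 119.4, 230, 105) inc [-74.1  -5.8   0.1] spin -0.0
[[357.0, 229.0], [356.0, 292.0], [290.0, 292.0], [289.0, 229.0]]
```

View pics/w32.png

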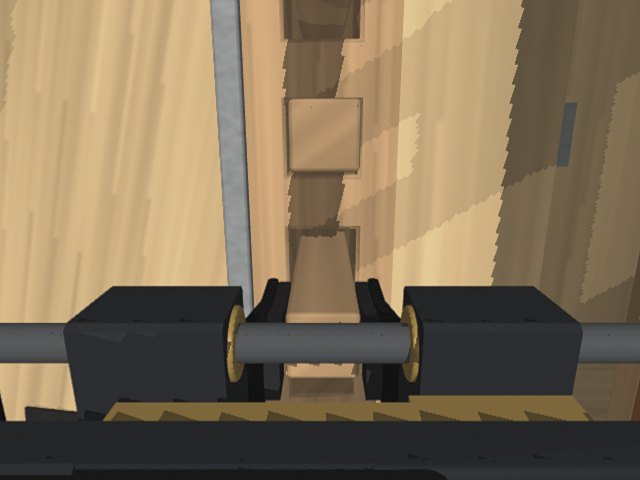

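Emit:
{"name": "carry_out", "arguments": {
  "increments": "1 4 0 0 0; 1 8 0 0 0; 1 8 0 0 0"
}}

```text
t: 47.75
position: [0.5226, 0.1252, 0.1481]
tcp_rot: [168.1, 90.0, -176.8]
force: [0.5, 1.5, -0.3]
grip_width: 0.0255
```

Emit:
{"name": "carry_out", "arguments": {
  "increments": "1 4 0 0 0; 1 4 0 0 0; 1 4 0 0 0"
}}

```text
t: 48.05
position: [0.5228, 0.1252, 0.1443]
tcp_rot: [164.9, 90.0, 179.9]
force: [-0.5, 1.1, -0.2]
grip_width: 0.026
```

Emit:
{"name": "carry_out", "arguments": {
  "increments": "1 3 0 0 0; 1 3 0 0 0; 1 3 0 0 0"
}}

```text
t: 48.35
position: [0.5227, 0.1252, 0.1413]
tcp_rot: [167.4, 90.0, -177.6]
force: [-0.0, -0.7, -0.1]
grip_width: 0.0257
```

Emit:
{"name": "carry_out", "arguments": {
  "increments": "1 4 0 0 0; 1 4 0 0 0; 1 4 0 0 0"
}}

```text
t: 48.65
position: [0.5227, 0.1252, 0.1372]
tcp_rot: [166.9, 90.0, -178.1]
force: [-0.0, -0.2, -0.4]
grip_width: 0.0259
```

Emit:
{"name": "carry_out", "arguments": {
  "increments": "-0.2 0 0 0 0; -0.2 0 0 0 0; -0.2 0 0 0 0"
}}

```text
t: 48.95
position: [0.523, 0.1252, 0.1375]
tcp_rot: [-11.7, 90.0, 3.3]
force: [0.7, -0.1, 0.3]
grip_width: 0.0423
```

Emit:
{"name": "carry_out", "arguments": {
  "increments": "-0.3 -35 0 0 0; -0.4 -85 0 0 0; -0.4 -100 0 0 0; -0.4 -100 0 0 0; -0.4 -100 0 0 0"
}}

```text
t: 49.45
position: [0.5222, 0.1252, 0.237]
tcp_rot: [166.2, 90.0, -178.8]
force: [-0.0, 0.5, 0.3]
grip_width: 0.0604
```

```bash
python3 -c "
from h import *
p=overslot('B','w33')
p=snap('scene')
cv2.imwrite('pics/s33.png',cv2.resize(p['img'][150:320,250:450,::-1],None,fx=3.5,fy=3.5,interpolation=cv2.INTER_CUBIC))
p=snap('top');print([(np.round(d['location']).tolist(),round(d['conf'],2)) for d in find_in(p,'leg0')])
cv2.imwrite('pics/t33.png',cv2.resize(p['img'][170:360,360:560,::-1],None,fx=4,fy=3.,interpolation=cv2.INTER_CUBIC))
"
```

```text
t 49.5 pos [522.2 125.2 237. ] yaw 105.0 q [  2.  22.  94.   0.  64. -13.] F [-0.   0.5  0.3] w 60.4
  -> (524.4, 119.4, 230, 105) inc [ 7.  -6.1  0.6] spin 0.0
[[349.0, 202.0], [349.0, 251.0], [299.0, 251.0], [298.0, 202.0]]
[([513.0, 296.0], 0.91), ([243.0, 276.0], 0.68), ([219.0, 285.0], 0.47)]
```

View pics/s33.png

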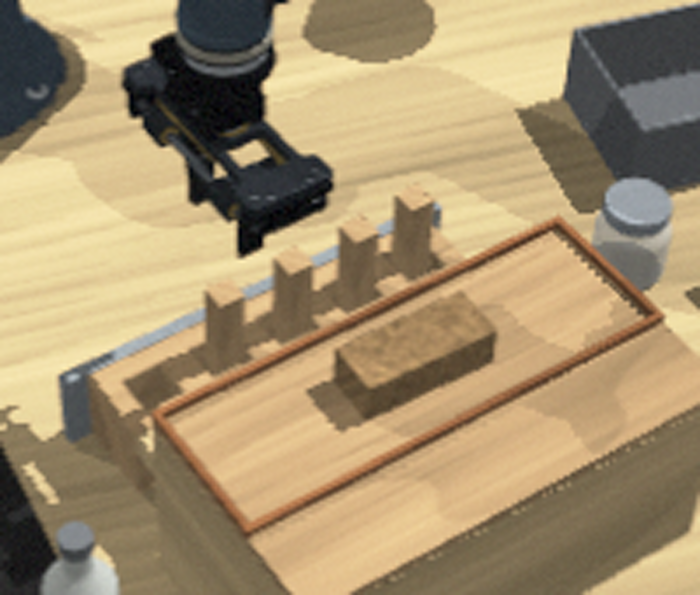

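View pics/t33.png

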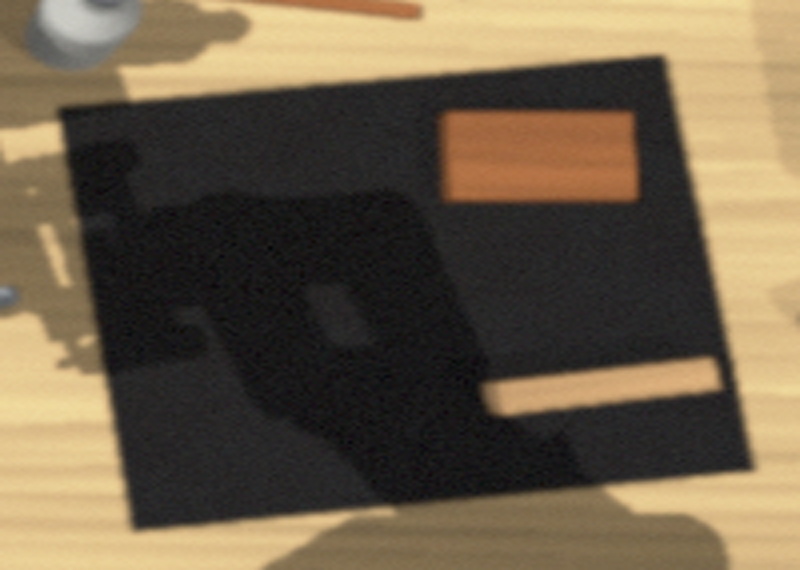

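```bash
python3 -c "
from h import *
go((452,-440,237,99.1))
"
```

```text
t 49.6 pos [521.7 125.1 235.7] yaw 105.0 q [  2.  23.  94.   0.  64. -13.] F [-0.4  0.7  0.1] w 60.8
  -> (452, -440, 237, 99.1) inc [  -1.  -527.8 -213.6] spin 5.9
```

Emit:
{"name": "carry_out", "arguments": {
  "increments": "-0.2 0 -528 -214 5.9; -0.2 0 -528 -214 5.9; -0.2 0 -528 -214 5.9; -0.2 0 -528 -214 5.9; -0.2 0 -528 -214 5.9"
}}

```text
t: 50.15
position: [0.4911, -0.1245, 0.2363]
tcp_rot: [140.2, 89.9, 149.3]
force: [0.8, -0.0, -0.6]
grip_width: 0.0526
```

```bash
python3 -c "
from h import *
go((452,-440,237,99.1))
"
```

```text
t 50.1 pos [ 491.1 -124.5  236.3] yaw 99.1 q [-27.  20.  98.   0.  62. -36.] F [ 0.8 -0.  -0.6] w 52.6
  -> (452, -440, 237, 99.1) inc [  -0.9 -305.3  -88.7] spin 0.0
```

Emit:
{"name": "carry_out", "arguments": {
  "increments": "-0.2 0 -48 -14 0; -0.2 0 -96 -28 0; -0.2 0 -144 -42 0; -0.2 0 -192 -56 0; -0.2 0 -240 -70 0"
}}

```text
t: 50.65
position: [0.46, -0.3726, 0.236]
tcp_rot: [115.3, 89.9, 124.4]
force: [1.5, -0.7, 0.6]
grip_width: 0.0521
```

Emit:
{"name": "carry_out", "arguments": {
  "increments": "-0.2 15 -40 -11 0; -0.2 35 -65 -19 0; -0.2 60 -65 -19 0; -0.2 85 -65 -19 0; -0.2 107 -65 -19 0"
}}

```text
t: 51.15
position: [0.4514, -0.4377, 0.1274]
tcp_rot: [115.5, 89.8, 124.6]
force: [-0.5, 0.4, -0.6]
grip_width: 0.052
```

Emit:
{"name": "carry_out", "arguments": {
  "increments": "-0.2 0 0 0 0; -0.2 0 0 0 0; -0.2 0 0 0 0; -0.2 0 0 0 0"
}}

```text
t: 51.55
position: [0.4532, -0.4389, 0.1318]
tcp_rot: [-62.7, 89.8, -53.5]
force: [0.7, 0.1, -0.9]
grip_width: 0.0522
```

```bash
python3 -c "
from h import *
go((452,-440,130,99.1))
p=snap('wrist','w34');print(proj(p,[[.4545,-.460,.029],[.432,-.319,.029]]))
"
```

```text
t 51.5 pos [ 453.2 -438.9  131.8] yaw 99.1 q [-54.  37.  86.   0.  57. -63.] F [ 0.7  0.1 -0.9] w 52.2
  -> (452, -440, 130, 99.1) inc [ 1.8 -0.9 -1.4] spin 0.0
[[319.25821364 267.24099952]
 [318.83063782  26.24013688]]
```

View pics/w34.png

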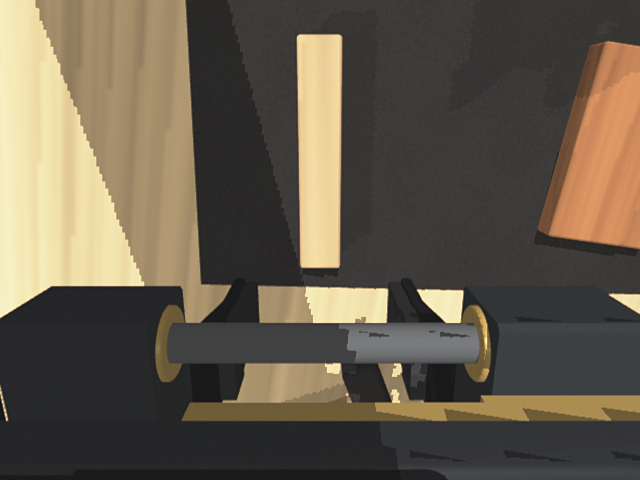

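```bash
python3 -c "
from h import *
p=snap('wrist'); grasp(p,(320.5,267.5),(319.5,35),18)
"
```

```text
near [ 455.2 -459.9   29. ] len 138.4 ang 99.2
t 51.6 pos [ 453.  -438.7  131.6] yaw 99.1 q [-54.  37.  86.  -0.  57. -63.] F [ 0.  -0.4  0.7] w 51.8
  -> (np.float64(452.3), np.float64(-442.2), 6, np.float64(99.2)) inc [125.6  -3.1  -1.4] spin -0.1
```

Emit:
{"name": "carry_out", "arguments": {
  "increments": "0 40 -3 -1.4 0; 0 75 -3 -1.4 0; 0 112 -3 -1.4 0; 0 125 -3 -1.4 0; 0 125 -3 -1.4 0",
  "force": 3
}}

```text
t: 52.15
position: [0.4514, -0.441, 0.0053]
tcp_rot: [115.7, 89.9, 124.8]
force: [1.0, 0.2, 0.4]
grip_width: 0.0438
```

Emit:
{"name": "carry_out", "arguments": {
  "increments": "1 0 0 0 0; 1 0 0 0 0; 1 0 0 0 0; 1 0 0 0 0; 1 0 0 0 0"
}}

```text
t: 52.65
position: [0.452, -0.4418, 0.0062]
tcp_rot: [-64.6, 89.9, -55.5]
force: [0.7, 0.0, 4.8]
grip_width: 0.0259
```

Emit:
{"name": "carry_out", "arguments": {
  "increments": "1 -35 0 0 0; 1 -80 0 0 0; 1 -130 0 0 0; 1 -165 30 0 0; 1 -165 75 0 0"
}}

```text
t: 53.15
position: [0.4429, -0.3724, 0.1761]
tcp_rot: [-60.6, 89.1, -51.6]
force: [0.8, 0.6, -1.3]
grip_width: 0.026
```

Emit:
{"name": "carry_out", "arguments": {
  "increments": "1 0 0 0 0; 1 0 -10 0 0; 1 0 -30 0 0; 1 0 -58 0 0; 1 0 -100 0 0"
}}

```text
t: 53.65
position: [0.4557, -0.467, 0.1696]
tcp_rot: [110.4, 89.9, 119.6]
force: [0.5, -0.5, -0.8]
grip_width: 0.026
```

Emit:
{"name": "carry_out", "arguments": {
  "increments": "1 0 0 0 0; 1 0 0 0 0; 1 0 0 0 0"
}}

```text
t: 53.95
position: [0.455, -0.466, 0.1693]
tcp_rot: [111.7, 89.9, 120.8]
force: [-0.6, -0.1, -0.6]
grip_width: 0.0257
```

```bash
python3 -c "
from h import *
go((640,-232,60,105.5))
p=snap('wrist','w35')
"
```

```text
t 54.0 pos [ 455.  -466.   169.3] yaw 99.1 q [-55.  36.  81.   0.  64. -65.] F [-0.6 -0.1 -0.6] w 25.7
  -> (640, -232, 60, 105.5) inc [109.5 201.7 219.6] spin -6.4
```

View pics/w35.png

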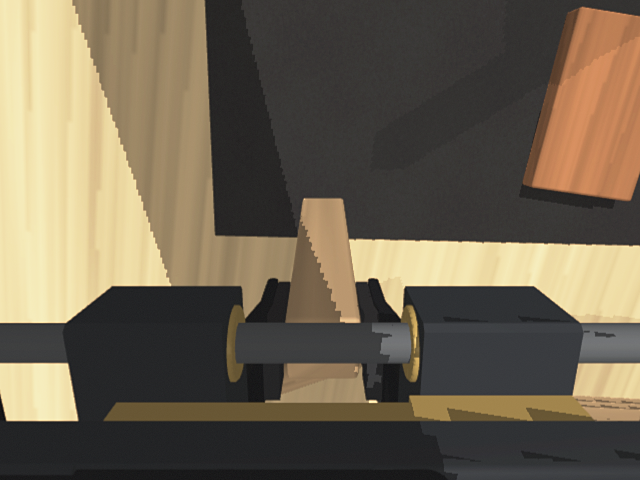

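Emit:
{"name": "carry_out", "arguments": {
  "increments": "1 0 35 0 0; 1 0 60 0 0; 1 0 78 0 0; 1 0 88 0 0; 1 0 92 0 0"
}}

```text
t: 54.5
position: [0.4409, -0.3738, 0.1706]
tcp_rot: [128.6, 90.0, 137.8]
force: [0.2, -0.2, -1.1]
grip_width: 0.0259
```

Emit:
{"name": "carry_out", "arguments": {
  "increments": "1 0 -4 0 0; 1 0 -14 0 0; 1 0 -30 0 0; 1 0 -50 0 0; 1 0 -75 0 0"
}}

```text
t: 55.0
position: [0.4531, -0.4515, 0.1703]
tcp_rot: [-73.5, 89.9, -64.4]
force: [0.9, -0.2, -0.5]
grip_width: 0.0259
```

Emit:
{"name": "carry_out", "arguments": {
  "increments": "1 0 0 0 0; 1 0 0 0 0; 1 0 0 0 0"
}}

```text
t: 55.3
position: [0.4525, -0.4491, 0.1699]
tcp_rot: [110.1, 89.9, 119.2]
force: [0.2, 0.1, -0.7]
grip_width: 0.026
```

```bash
python3 -c "
from h import *
go((540,60,240,105))
p=snap('wrist','w36')
"
```

```text
t 55.3 pos [ 452.5 -449.1  169.9] yaw 99.1 q [-55.  35.  83.   0.  62. -64.] F [ 0.2  0.1 -0.7] w 26.0
  -> (540, 60, 240, 105) inc [-69.6 489.  166.8] spin -5.9
```

View pics/w36.png

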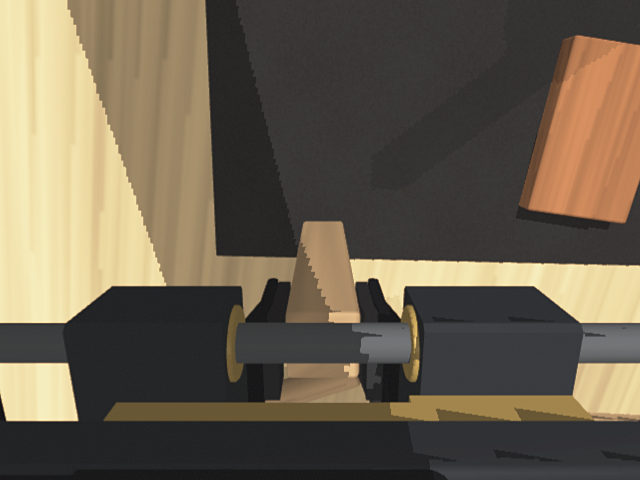

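Emit:
{"name": "carry_out", "arguments": {
  "increments": "1 0 0 0 0; 1 0 0 0 0; 1 -25 10 3 -2; 1 -50 40 13 -4; 1 -70 80 27 -5.9",
  "force": 25
}}

```text
t: 55.85
position: [0.4671, -0.3669, 0.2417]
tcp_rot: [-69.1, 89.8, -54.2]
force: [0.1, 0.3, -1.0]
grip_width: 0.0257
```

```bash
python3 -c "
from h import *
go((540,60,240,105))
"
```

```text
t 55.9 pos [ 467.1 -366.9  241.7] yaw 105.0 q [-49.  27.  86.  -0.  68. -64.] F [ 0.1  0.3 -1. ] w 25.7
  -> (540, 60, 240, 105) inc [  0.9 393.7 180.5] spin -0.0
```

Emit:
{"name": "carry_out", "arguments": {
  "increments": "1 0 42 19 0; 1 0 84 38 0; 1 0 126 57 0; 1 0 168 76 0; 1 0 210 95 0"
}}

```text
t: 56.35
position: [0.5042, -0.1365, 0.2408]
tcp_rot: [-34.7, 90.0, -19.7]
force: [0.5, 0.1, -0.3]
grip_width: 0.0255
```

Emit:
{"name": "carry_out", "arguments": {
  "increments": "1 0 42 19 0; 1 0 84 38 0; 1 0 126 57 0; 1 0 160 74 0; 1 0 176 82 0"
}}

```text
t: 56.85
position: [0.5377, 0.0563, 0.2408]
tcp_rot: [34.5, 89.9, 49.8]
force: [0.4, -0.9, -1.7]
grip_width: 0.0261
```

Emit:
{"name": "carry_out", "arguments": {
  "increments": "1 0 6 3 0; 1 0 6 3 0; 1 0 6 3 0; 1 0 6 3 0"
}}

```text
t: 57.25
position: [0.5391, 0.058, 0.2404]
tcp_rot: [-136.9, 90.0, -122.0]
force: [0.8, 0.2, -1.9]
grip_width: 0.0258
```

```bash
python3 -c "
from h import *
p=overslot('A','w37')
"
```

```text
t 57.2 pos [539.1  58.  240.4] yaw 104.9 q [ -6.  23.  93.  -0.  65. -21.] F [ 0.8  0.2 -1.9] w 25.8
  -> (542.0, 53.7, 230, 105) inc [10.4 -4.9  1.7] spin -0.1
[[351.0, 199.0], [350.0, 248.0], [300.0, 248.0], [299.0, 199.0]]
```

View pics/w37.png

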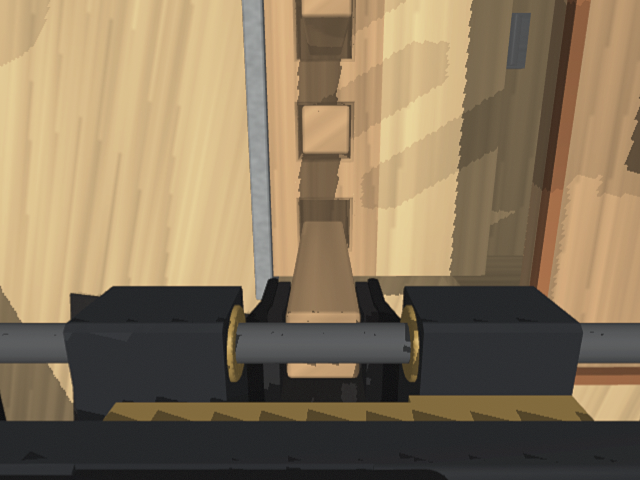

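```bash
python3 -c "
from h import *
p=snap('wrist'); s=ctrl.get_state();M=yawy(s)[1]
for d in (.114,.12,.126): need(at(p,(323,221),s['position'][2]-d)-.013*M[:,1],M,'A',0)
"
```

```text
need y,z mm 0.8 1.4
need y,z mm 2.2 1.4
need y,z mm 3.7 1.4
```

Emit:
{"name": "carry_out", "arguments": {
  "increments": "1 0 2 1.5 0; 1 0 2 1.5 0; 1 20 2 1.5 0; 1 45 2 1.5 0; 1 65 2 1.5 0"
}}

```text
t: 57.85
position: [0.54, 0.0615, 0.1745]
tcp_rot: [173.0, 90.0, -172.0]
force: [0.2, 0.8, -0.8]
grip_width: 0.0257
```

Emit:
{"name": "carry_out", "arguments": {
  "increments": "1 8 0 0 0; 1 16 0 0 0; 1 20 0 0 0; 1 20 0 0 0"
}}

```text
t: 58.25
position: [0.5403, 0.0615, 0.1554]
tcp_rot: [-19.5, 90.0, -4.5]
force: [0.1, -0.4, -0.8]
grip_width: 0.0256
```

```bash
python3 -c "
from h import *
p=overslot('A','w38')
"
```

```text
t 58.2 pos [540.3  61.5 155.4] yaw 105.0 q [ -5.  29.  98.   0.  53. -20.] F [ 0.1 -0.4 -0.8] w 25.6
  -> (542.0, 53.7, 230, 105) inc [-74.6  -8.   -0.4] spin 0.0
[[356.0, 233.0], [355.0, 296.0], [289.0, 296.0], [288.0, 233.0]]
```

View pics/w38.png

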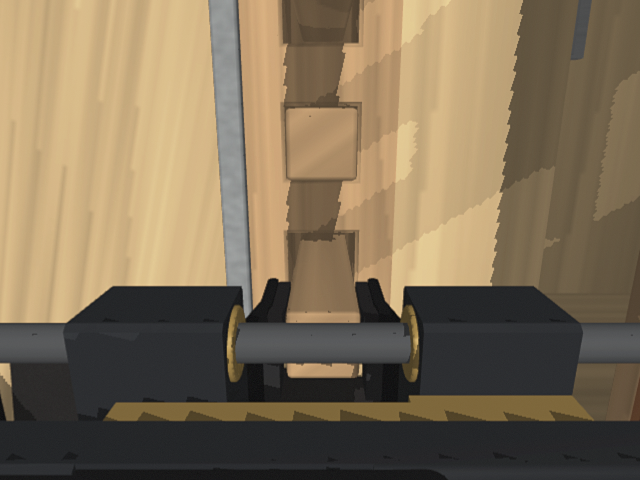

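Emit:
{"name": "carry_out", "arguments": {
  "increments": "1 5 0 0 0; 1 10 0 0 0; 1 10 0 0 0"
}}

```text
t: 58.6
position: [0.5397, 0.0616, 0.1448]
tcp_rot: [160.8, 89.9, 175.8]
force: [-0.5, 0.5, -0.6]
grip_width: 0.0258
```

Emit:
{"name": "carry_out", "arguments": {
  "increments": "1 4 0 0 0; 1 4 0 0 0; 1 4 0 0 0"
}}

```text
t: 58.9
position: [0.5401, 0.0616, 0.1413]
tcp_rot: [155.9, 90.0, 170.9]
force: [0.2, 0.7, -1.2]
grip_width: 0.0259
```

Emit:
{"name": "carry_out", "arguments": {
  "increments": "1 4 0 0 0; 1 4 0 0 0; 1 4 0 0 0"
}}

```text
t: 59.2
position: [0.54, 0.0616, 0.1372]
tcp_rot: [161.9, 90.0, 176.9]
force: [-0.4, -0.7, -0.5]
grip_width: 0.0258
```

Emit:
{"name": "carry_out", "arguments": {
  "increments": "-0.2 0 0 0 0; -0.2 0 0 0 0; -0.2 0 0 0 0; -0.2 0 0 0 0"
}}

```text
t: 59.6
position: [0.5402, 0.0616, 0.1375]
tcp_rot: [-20.7, 90.0, -5.7]
force: [-0.2, -0.8, -0.8]
grip_width: 0.048
```

Emit:
{"name": "carry_out", "arguments": {
  "increments": "-0.3 -35 0 0 0; -0.4 -85 0 0 0; -0.4 -110 0 0 0; -0.4 -110 0 0 0; -0.4 -110 0 0 0"
}}

```text
t: 60.1
position: [0.54, 0.0616, 0.2476]
tcp_rot: [-24.2, 90.0, -9.2]
force: [-0.7, -0.4, 0.4]
grip_width: 0.061
```

```bash
python3 -c "
from h import *
p=overslot('A','w39')
Y=np.array([-np.sin(np.radians(15)),np.cos(np.radians(15)),0]);X=np.array([Y[1],-Y[0],0])
p=snap('scene'); im=cv2.resize(p['img'][150:320,250:450,::-1],None,fx=3.5,fy=3.5,interpolation=cv2.INTER_CUBIC)
cv2.imwrite('pics/s39.png',im)
for k in SL:
  c=np.array([SL[k][0]/1000,SL[k][1]/1000,.16]); print(k,((proj(p,[c+a*.013*X+b*.013*Y for a,b in ((1,1),(1,-1),(-1,-1),(-1,1))])-[250,150])*3.5).round(0).tolist())
p=snap('top','t39');print([(np.round(d['location']).tolist(),round(d['conf'],2)) for d in find_in(p,'leg0')])
"
```

```text
t 60.1 pos [540.   61.6 247.6] yaw 105.0 q [ -5.  22.  92.  -0.  66. -20.] F [-0.7 -0.4  0.4] w 61.0
  -> (542.0, 53.7, 230, 105) inc [17.6 -8.1 -0.1] spin 0.0
[[347.0, 202.0], [347.0, 249.0], [298.0, 249.0], [297.0, 202.0]]
A [[171.0, 328.0], [144.0, 341.0], [127.0, 321.0], [155.0, 308.0]]
B [[241.0, 295.0], [215.0, 308.0], [198.0, 288.0], [224.0, 276.0]]
C [[310.0, 263.0], [284.0, 275.0], [267.0, 256.0], [292.0, 245.0]]
D [[376.0, 232.0], [351.0, 244.0], [333.0, 226.0], [358.0, 214.0]]
E [[440.0, 202.0], [416.0, 213.0], [398.0, 196.0], [423.0, 184.0]]
[([279.0, 266.0], 0.78), ([220.0, 285.0], 0.78)]
```

View pics/s39.png

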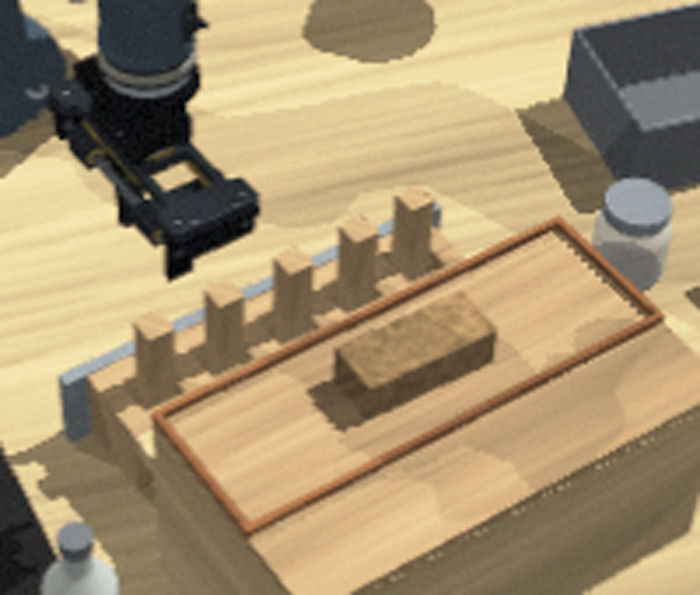

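View pics/t39.png

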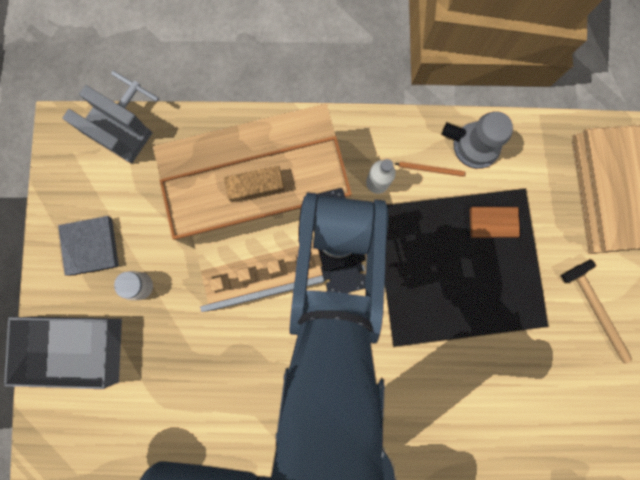

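```bash
python3 -c "
from h import *
go((390,154,220,195),(390,154,60,195))
"
```

```text
t 60.3 pos [539.   61.6 245.7] yaw 105.0 q [ -5.  22.  92.   0.  66. -20.] F [-0.3  1.  -0.7] w 60.7
  -> (390, 154, 220, 195) inc [  26.3  127.8 -120. ] spin -90.0
  -> (390, 154, 60, 195) inc [ 186.3  127.6 -119.4] spin -90.0
```

Emit:
{"name": "carry_out", "arguments": {
  "increments": "0.6 0 30 -30 -8.5; 0.6 0 60 -60 -17; 0.6 0 95 -90 -25.5; 0.6 0 128 -120 -34; 0.6 0 128 -120 -42.5",
  "force": 20
}}

```text
t: 60.8
position: [0.3838, 0.1558, 0.2457]
tcp_rot: [121.4, 89.5, 179.4]
force: [-0.4, -0.9, 1.4]
grip_width: 0.0286
```

Emit:
{"name": "carry_out", "arguments": {
  "increments": "0.9 0 0 0 -8.5; 0.9 0 0 0 -17; 0.9 0 0 0 -25.5; 0.9 0 0 0 -34; 0.9 0 0 0 -42.5"
}}

```text
t: 61.3
position: [0.3904, 0.1541, 0.2463]
tcp_rot: [85.5, 89.8, -174.1]
force: [-0.8, 0.3, 0.7]
grip_width: 0.0049
```

Emit:
{"name": "carry_out", "arguments": {
  "increments": "0.9 0 0 0 -5; 0.9 0 0 0 -5; 0.9 0 0 0 -5"
}}

```text
t: 61.6
position: [0.3907, 0.1541, 0.2467]
tcp_rot: [79.9, 89.9, -175.2]
force: [0.3, -0.8, 0.3]
grip_width: 0.0047
```

```bash
python3 -c "
from h import *
go((390,154,120,195),(390,154,7,195))
p=snap('scene'); cv2.imwrite('pics/s40.png',cv2.resize(p['img'][120:320,230:450,::-1],None,fx=3.,fy=3.))
"
```

```text
t 61.6 pos [390.7 154.1 246.7] yaw -165.1 q [  6.  12. 108.   0.  60. -99.] F [ 0.3 -0.8  0.3] w 4.7
  -> (390, 154, 120, 195) inc [1.267e+02 5.000e-01 1.000e-01] spin -0.1
  -> (390, 154, 7, 195) inc [239.7   0.3   0. ] spin -0.1
```

View pics/s40.png

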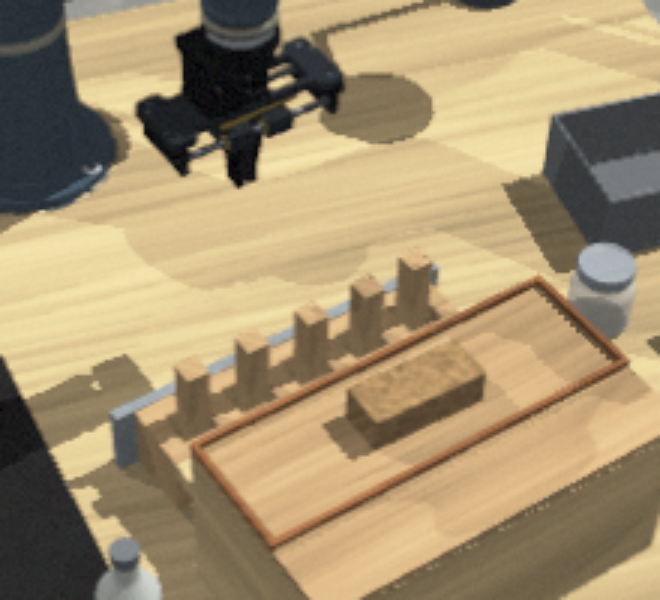

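Emit:
{"name": "carry_out", "arguments": {
  "increments": "0.9 45 0 0 0; 0.9 90 0 0 0; 0.9 135 0 0 0; 0.9 180 0 0 0; 0.9 215 0 0 0"
}}

```text
t: 62.15
position: [0.3907, 0.154, 0.0302]
tcp_rot: [80.5, 89.9, -174.5]
force: [-0.4, -0.4, 0.5]
grip_width: 0.0045
```

Emit:
{"name": "carry_out", "arguments": {
  "increments": "0.9 12 0 0 0; 0.9 22 0 0 0; 0.9 22 0 0 0; 0.9 22 0 0 0"
}}

```text
t: 62.55
position: [0.3915, 0.1542, 0.0107]
tcp_rot: [-97.2, 90.0, 7.8]
force: [-0.6, 0.2, 0.3]
grip_width: 0.0045
```

```bash
python3 -c "
from h import *
go((390,154,7,195))
"
```

```text
t 62.5 pos [391.5 154.2  10.7] yaw -165.0 q [  6.  40. 120.   0.  20. -99.] F [-0.6  0.2  0.3] w 4.5
  -> (390, 154, 7, 195) inc [3.7 1.5 0.2] spin -0.0
```

Emit:
{"name": "carry_out", "arguments": {
  "increments": "0.9 4 -8 0 0; 0.9 4 -18 0 0; 0.9 4 -24 0 0; 0.9 4 -30 0 0; 0.9 4 -36 0 0"
}}

```text
t: 63.05
position: [0.4257, 0.1635, 0.0066]
tcp_rot: [85.1, 89.9, -169.9]
force: [-2.2, -0.8, 1.6]
grip_width: 0.0042
```

```bash
python3 -c "
from h import *
go((390,154,7,195))
p=snap('scene'); cv2.imwrite('pics/s41.png',cv2.resize(p['img'][120:320,230:450,::-1],None,fx=3.,fy=3.))
"
```

```text
t 63.0 pos [425.7 163.5   6.6] yaw -165.0 q [  7.  41. 115.  -0.  24. -98.] F [-2.2 -0.8  1.6] w 4.2
  -> (390, 154, 7, 195) inc [-0.3 36.9  0.1] spin 0.0
```

View pics/s41.png

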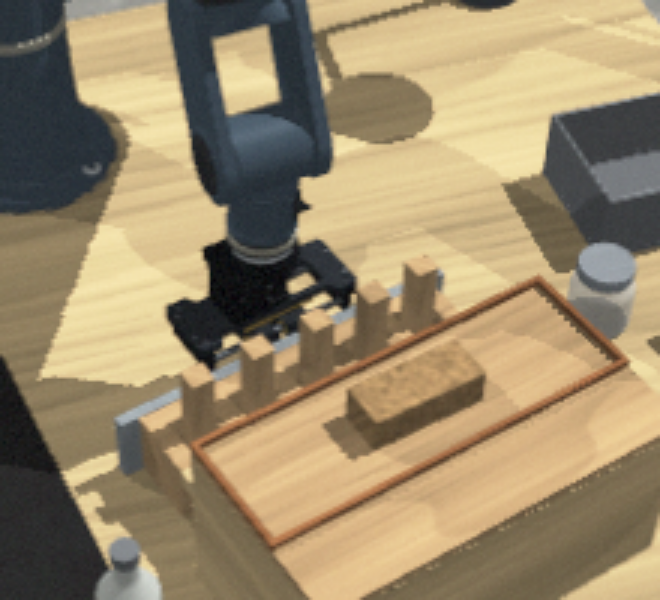

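Emit:
{"name": "carry_out", "arguments": {
  "increments": "0.9 0 -10 0 0; 0.9 0 -22 0 0; 0.9 0 -34 0 0; 0.9 0 -46 0 0; 0.9 0 -58 0 0"
}}

```text
t: 63.6
position: [0.4819, 0.1788, 0.0062]
tcp_rot: [78.5, 89.9, -176.5]
force: [-1.9, 0.1, -0.1]
grip_width: 0.0044
```

```bash
python3 -c "
from h import *
go((390,154,7,195))
p=snap('scene'); cv2.imwrite('pics/s42.png',cv2.resize(p['img'][120:320,230:450,::-1],None,fx=3.,fy=3.))
"
```

```text
t 63.6 pos [481.9 178.8   6.2] yaw -165.0 q [  8.  43. 106.   0.  31. -97.] F [-1.9  0.1 -0.1] w 4.4
  -> (390, 154, 7, 195) inc [-0.6 95.2 -0.1] spin 0.0
```

View pics/s42.png

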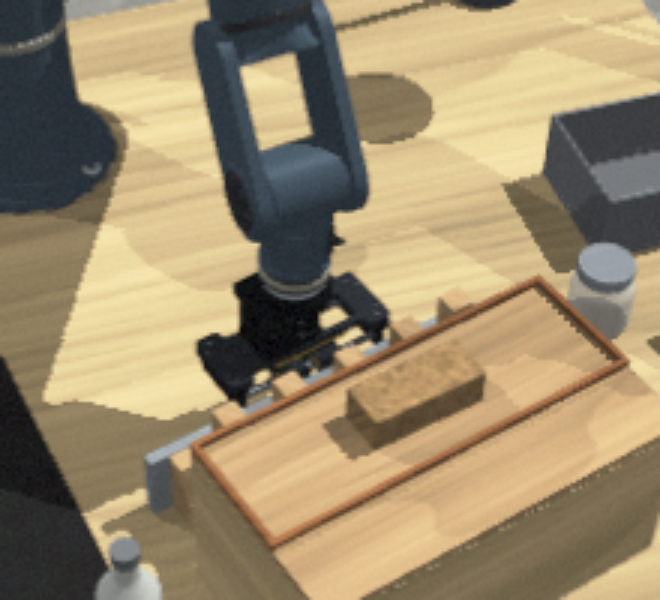

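Emit:
{"name": "carry_out", "arguments": {
  "increments": "0.9 -0.5 -10 0 0; 0.9 -0.5 -20 0 0; 0.9 -0.5 -30 0 0; 0.9 -0.5 -40 0 0; 0.9 -0.5 -50 0 0"
}}

```text
t: 64.15
position: [0.531, 0.1917, 0.0068]
tcp_rot: [-16.2, 90.0, 88.8]
force: [-3.0, -0.5, -0.7]
grip_width: 0.0044
```

```bash
python3 -c "
from h import *
go((390,154,7,195))
p=snap('scene'); cv2.imwrite('pics/s43.png',cv2.resize(p['img'][120:320,230:450,::-1],None,fx=3.,fy=3.))
"
```

```text
t 64.2 pos [531.  191.7   6.8] yaw -165.0 q [  9.  44.  99.   0.  37. -97.] F [-3.  -0.5 -0.7] w 4.4
  -> (390, 154, 7, 195) inc [-2.00e-01  1.46e+02  1.00e-01] spin 0.0
```

View pics/s43.png

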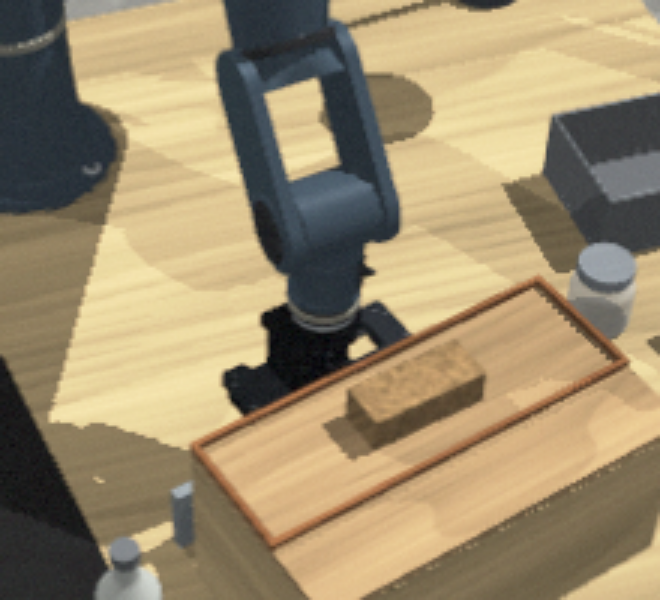

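Emit:
{"name": "carry_out", "arguments": {
  "increments": "0.9 0 -5 0 0; 0.9 0 -10 0 0; 0.9 0 -14 0 0; 0.9 0 -14 0 0"
}}

```text
t: 64.6
position: [0.5428, 0.1947, 0.0069]
tcp_rot: [89.8, 89.9, -165.1]
force: [-3.4, -1.0, 1.2]
grip_width: 0.0046
```

Emit:
{"name": "carry_out", "arguments": {
  "increments": "0.9 0 -2 0 0; 0.9 0 -4 0 0; 0.9 0 -6 0 0; 0.9 0 -6 0 0"
}}

```text
t: 65.0
position: [0.5472, 0.196, 0.0066]
tcp_rot: [86.8, 89.7, -168.2]
force: [-4.4, -2.5, 0.8]
grip_width: 0.0041
```

Emit:
{"name": "carry_out", "arguments": {
  "increments": "0.9 0 -2 0 0; 0.9 0 -4 0 0; 0.9 0 -4 0 0"
}}

```text
t: 65.3
position: [0.5532, 0.1976, 0.0066]
tcp_rot: [75.0, 90.0, 180.0]
force: [-1.9, -1.3, -1.8]
grip_width: 0.0039
```

```bash
python3 -c "
from h import *
go((390,154,7,195))
p=snap('scene'); cv2.imwrite('pics/s44.png',cv2.resize(p['img'][120:320,230:450,::-1],None,fx=3.,fy=3.))
"
```

```text
t 65.3 pos [553.2 197.6   6.6] yaw -165.0 q [  9.  45.  96.   0.  39. -96.] F [-1.9 -1.3 -1.8] w 3.9
  -> (390, 154, 7, 195) inc [-3.00e-01  1.69e+02  1.00e-01] spin 0.0
```

View pics/s44.png

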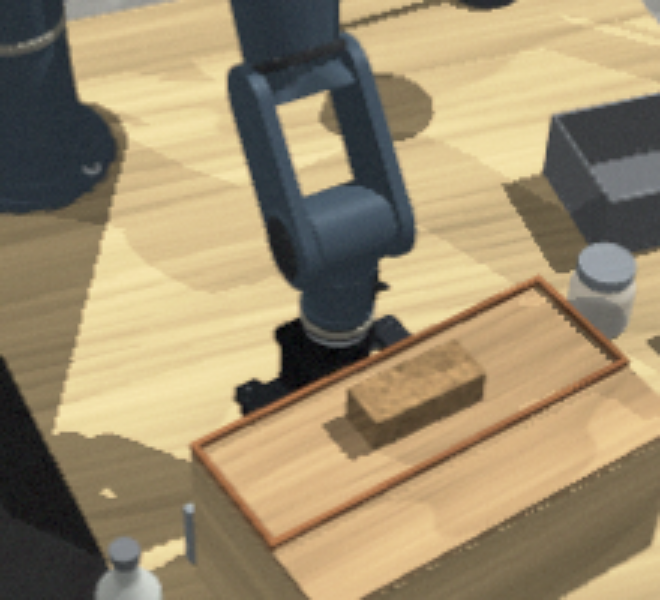

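Emit:
{"name": "carry_out", "arguments": {
  "increments": "0.9 0 -2 0 0; 0.9 0 -2 0 0"
}}

```text
t: 65.55
position: [0.5563, 0.1984, 0.0069]
tcp_rot: [-92.2, 89.9, 12.8]
force: [-1.2, -0.1, -1.3]
grip_width: 0.0042
```

Emit:
{"name": "carry_out", "arguments": {
  "increments": "0.9 0 -2 0 0; 0.9 0 -2 0 0"
}}

```text
t: 65.75
position: [0.5588, 0.1989, 0.0072]
tcp_rot: [-92.6, 89.8, 12.4]
force: [-1.3, 0.1, 0.2]
grip_width: 0.0043
```

Emit:
{"name": "carry_out", "arguments": {
  "increments": "0.9 0 -2 0 0; 0.9 0 -2 0 0"
}}

```text
t: 65.95
position: [0.5588, 0.1991, 0.0071]
tcp_rot: [91.1, 90.0, -163.9]
force: [-3.0, -2.3, 2.1]
grip_width: 0.0045
```

```bash
python3 -c "
from h import *
go((390,154,7,195))
p=snap('scene'); cv2.imwrite('pics/s45.png',cv2.resize(p['img'][200:320,250:450,::-1],None,fx=4.,fy=4.))
"
```

```text
t 66.0 pos [558.8 199.1   7.1] yaw -165.0 q [  9.  46.  95.  -0.  40. -96.] F [-3.  -2.3  2.1] w 4.5
  -> (390, 154, 7, 195) inc [  0.2 174.8   0.2] spin 0.0
```

View pics/s45.png

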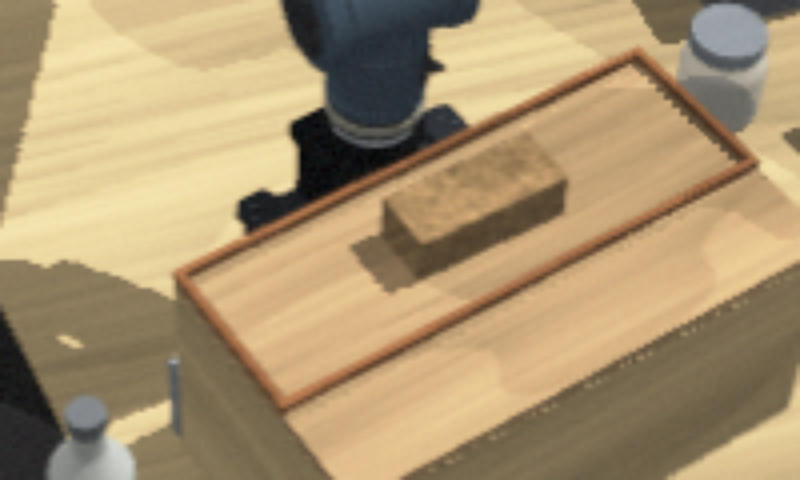

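Emit:
{"name": "carry_out", "arguments": {
  "increments": "0.9 0 -2 0 0; 0.9 0 -2 0 0"
}}

```text
t: 66.2
position: [0.5585, 0.1991, 0.0069]
tcp_rot: [87.9, 89.7, -167.1]
force: [-6.7, -3.3, 5.3]
grip_width: 0.0045
```

Emit:
{"name": "carry_out", "arguments": {
  "increments": "0.9 0 -1.5 0 0; 0.9 0 -1.5 0 0"
}}

```text
t: 66.4
position: [0.5583, 0.1991, 0.0069]
tcp_rot: [87.9, 89.5, -167.0]
force: [-9.5, -4.4, 7.2]
grip_width: 0.0041
```

Emit:
{"name": "carry_out", "arguments": {
  "increments": "0.9 0 10 0 0; 0.9 0 30 0 0; 0.9 0 60 0 0; 0.9 0 100 0 0; 0.9 0 140 0 0"
}}

```text
t: 66.9
position: [0.4281, 0.1639, 0.0072]
tcp_rot: [-96.2, 89.7, 8.8]
force: [0.3, -0.8, -1.0]
grip_width: 0.0047
```

Emit:
{"name": "carry_out", "arguments": {
  "increments": "0.9 -45 0 0 0; 0.9 -90 0 0 0; 0.9 -140 0 0 0; 0.9 -190 0 0 0; 0.9 -240 0 0 0"
}}

```text
t: 67.4
position: [0.4281, 0.1641, 0.2495]
tcp_rot: [-92.0, 89.8, 13.0]
force: [0.6, 0.4, -0.6]
grip_width: 0.0043
```

```bash
python3 -c "
from h import *
go((390,154,7,195))
p=snap('scene'); cv2.imwrite('pics/s46.png',cv2.resize(p['img'][150:350,120:450,::-1],None,fx=2.4,fy=2.4))
p=snap('top'); cv2.imwrite('pics/t46.png',cv2.resize(p['img'][95:325,145:375,::-1],None,fx=3.4,fy=2.6,interpolation=cv2.INTER_CUBIC))
X=np.array([.966,.259,0]);Y=np.array([-.259,.966,0]);c=X*.629
yc=np.dot([.4537,.1709,0],Y)
print((((proj(p,[X*.629+Y*(yc+a)+[0,0,.085] for a in (-.198,.198)])-[145,95])*[3.4,2.6])).round(0))
"
```

```text
t 67.4 pos [428.1 164.1 249.5] yaw -165.0 q [  7.  15. 103.   0.  61. -98.] F [ 0.6  0.4 -0.6] w 4.3
  -> (390, 154, 7, 195) inc [2.423e+02 4.030e+01 2.000e-01] spin -0.0
[[693. 300.]
 [142. 406.]]
```

View pics/s46.png

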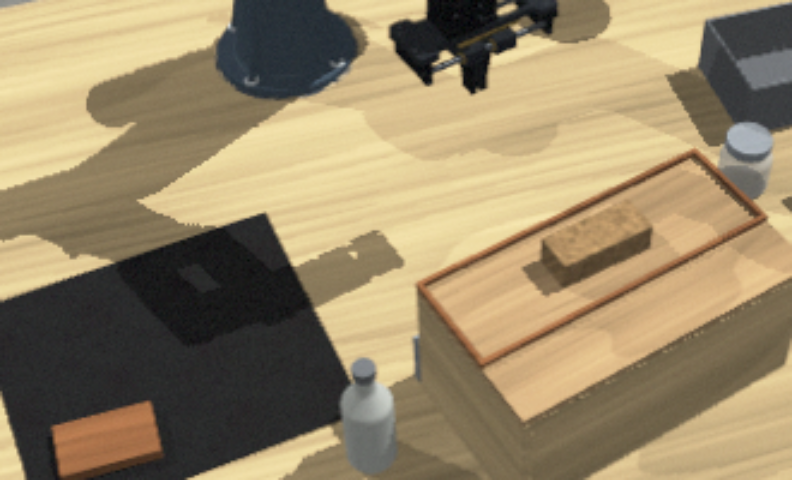

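View pics/t46.png

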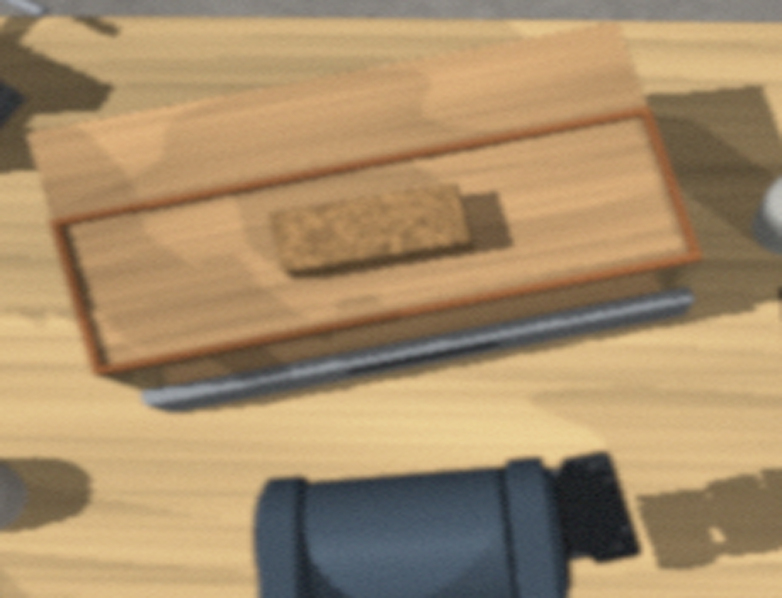

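```bash
python3 -c "
from h import *
p=snap('top');
for t in ['leg0','offcut','glue','jar','sanding_block']: print(t,[(np.round(d['location']).tolist(),round(d['conf'],2)) for d in find_in(p,t)])
print(workorder.sign_off())
"
```

```text
leg0 []
offcut [([493.0, 223.0], 0.83)]
glue [([381.0, 177.0], 0.94), ([268.0, 226.0], 0.31)]
jar [([133.0, 287.0], 0.6), ([268.0, 224.0], 0.17)]
sanding_block [([256.0, 179.0], 0.91)]
the job is handed in; nothing more can be done
None
```

The job is handed in at about 67 s: the sanding block is in the tray, all five legs are standing in the drawer slots, and the drawer is closed past its catch. I stood each leg up by gripping it lightly near one end and letting it swing to vertical, then lowered it into its own slot. I closed the drawer by pushing on its front with the side of the gripper body.

**Legs:** With the drawer still out, all five leg tops were within a couple of pixels of where a leg resting on the bottom should be. After closing, the legs are hidden, so I could not check them directly. No leg was left on the mat.

**Drawer:** The push force rose to about 5 N, dropped as the drawer passed the catch, then held against a hard stop at about 10 N. The front ended at its expected home position (0.629 m along the closing direction).

**Offcut, glue bottle and jar:** The detector put the offcut and the glue bottle within 2 pixels of their first picture. It found the jar at the spot where the first picture shows it.

**Off plan:** Seating the first leg pressed down with about 28 N and slid the drawer in by about 8 mm. I allowed for that when placing the other four legs.

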